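# Find the high spot of a plaster wheel, brake it there and rack the scrapers

## Robot

A 6-joint arm with a two-finger parallel gripper is mounted at the origin on the work surface; the furniture and walls round the work are solid. World frame = base frame: x ahead of the robot, y to its left, z up, the work surface at z = 0. Lengths are in m, angles in degrees, forces in N, time in s.
With the tool pointing down it reaches from about 0.325 to 0.925 m from the base axis. Payload 3.1 kg.
Tool frame: the origin (TCP) lies on the centre line of the jaws, within the pads' length; the fingertips stand ahead of it and the grasp point (between the pads) lies 2 mm behind it (tip_extent is the x of the fingertips in the tool frame, in m); x points along the fingers, y is the direction in which the jaws open and shut, and the axes are right-handed (so a half turn about x gives the same grasp; the last joint's range is limited). The gripper opens to 85 mm and grips with 20 to 120 N. Pads are 22 mm wide; open, the fingers measure 114 mm over their backs; the gripper's body (76 mm by 85 mm) begins 54 mm behind the grasp point. The pads swing forward as they close: fully open they stand 13 mm farther back than shut.
Start: joints at [59.691, 12.427, 92.441, -0, 75.132, -6.429], TCP at [0.253, 0.572, 0.21] pointing down, gripper open.
Joint ranges: [-157.48, 157.48], [-44.54, 120.13], [17.64, 146.25], [-64.5, 244.5], [7.68, 150.69], [-147.95, 147.95]. Speed limits (degrees/s): [159.86, 159.86, 180, 180, 180, 180].

## Interface

Orientations are given as a 3x3 rotation matrix whose columns are the frame's x, y, z axes.
In Python, from rig import state, camera, close_job, tip_extent gives the robot as it stands.
- The arm moves only by the shell command python3 -m jog 'ROWS' [OPENING] [FORCE]. ROWS is JSON, a list of rows, each a list of 2 entries, a list of its own where there are three numbers: the shift along the tool's x, y, z in m, then the turn, a rotation vector about the tool's x, y, z in rad. In form: [[[tx, ty, tz], [ax, ay, az]], ...]. A call has exactly 5 rows; each row is the pose to reach, as a shift and turn from the pose commanded when the call began, along the tool's axes at that moment; what a row does not reach only later rows make up. A row lasts 1/8 s, in which the tool goes at most 62.5 mm and 10.7 degrees, less where a joint would pass 70% of its speed; a pose out of reach is approached as far as the arm can. A call with a gripper value outside its range is refused whole. OPENING is the finger opening in m, from 0 to 0.0854, set as the call begins (- or left out, the last holds). The fingers move at their own pace and stop on an object; FORCE is the grip in N (left out, the last holds). Time passes only in rows, so rows that repeat a pose let the fingers close, or fill a call up. It gives the time, the measured TCP pose, the force and the opening at its end, in the units of the state.
- state(): the state, without advancing time (a new reading comes with each control period).
- camera(name): name is "scene" or "side" or "wrist"; returns a dict with "image" (384x512x3 uint8, red, green, blue), "fovy" (degrees; the focal length in pixels is half the picture's height over the tangent of half this angle, whatever the lens; pixels are square), "cx", "cy" (the principal point, pixels), "rvec" (rotation vector, rad) and "tvec" (3), from world to camera coordinates, as OpenCV has them. Camera axes: x right, y down, z forward; pixel columns grow to the right and rows downward; lengths in m; the calibration is good to about 2 mm. A picture is of the moment at which its call begins. There is no depth.
- close_job(): hands the job in, once; it reports no verdict.
The state is a dict: "clock": time; "q": joint angles; "joint_velocities": joint speeds; "joint_torque": joint torques, N m; "ee_pos": TCP position; "orientation": TCP orientation; "ft_force": force on the tool from outside, world axes, zero at the start; "torque": the same for the moment, N m; "opening": opening from 0.0 (shut) to 1.0 (fully open).
Only numpy, scipy, OpenCV 4.12 (cv2) and the standard library are available. Lean on these libraries where they do the work, as an engineer would, in place of code of your own. Each camera call takes 0.05 s, during which the arm holds its last target.

## Task

Ready the hand whirler for shaving its plaster disc true: lift the brake lever right up, turn the wheel slowly by the crank against the rim gauge, find where the needle reads highest in the whole turn, stop there and press the lever fully down again so that the high spot stays at the gauge. Slide every scraper on the bench flat, blade first and fully home into a slot of its own in the wooden block; keep your hands off the gauge.

Things in the scene. Friction and masses are not known exactly. Their poses are not given: they have to be found in the camera images.
- whirler: the hand whirler, fixed on the bench; origin on its spindle axis at bench height. Wooden board 220 x 375 mm, 18 mm thick; on it an aluminium wheel head, a white plaster disc and a crank. Gauge at its +y side, brake at its -y side. Disc top 88 mm above the bench; rim radius 95 mm, but 107 mm at a high swelling and 101.5 mm at a lesser one, each some 60 to 70 degrees wide
- spindle (a point): point on the vertical axis of the whirler's wheel, 128 mm above the bench, level with the middle of the crank knob
- knob_grip (a point): middle of the upright wooden crank knob, 27 mm in diameter, 105 to 151 mm above the bench, 68 mm from the spindle axis. It spins freely on its pin, so a hand holding it round the circle need not turn. The wheel turns without end either way, takes about 2 N at the knob (brake off) and stays where left. The disc is clamped on at another angle to the crank in each run
- wheel (a joint): angle of the wheel, rad, growing anticlockwise seen from above; slowly means never over 4 rad/s
- gauge (a joint): reading of the rim gauge, rad: a sprung brass feeler rides on the rim at the board's +y side and swings a dark needle over a white scale (all below 95 mm). About 0 on the plain rim, 0.21 at the lesser swelling, 0.375 at the high spot; it falls by 0.05 at 0.23 rad of wheel to either side of the high spot. Not to be touched
- brake (a joint): angle of the brake lever, rad: 1.1 is fully on at its stop, as at the start (lever 3 degrees above level, its cam past dead centre and gripping the wheel head); 0 is off (lever standing up, leaning 24 degrees outward); under 0.35 the wheel is quite free. Takes about 3 N at the ball; stays where it is left
- brake_ball (a point): centre of the black ball, 22 mm in diameter, at the end of the brake lever. The lever turns about a level pin, parallel to the board's x axis, 106.5 mm from the spindle axis on the board's -y side, 42.5 mm above the bench; the ball is 85 mm from the pin and swings outward and down, away from the spindle
- block: fixed wooden block; origin at the bench under the middle of its slotted part. Three flat slots side by side, 92 mm apart along its y, open to its -x; scrapers go in along +x. Each slot 74 mm wide, 14 mm high (28 to 42 mm above the bench), 95 mm deep, under a roof with its top at 54 mm. The slot floor runs on in front as a level ledge, 85 mm deep, that carries the handles
- slot0 (a point): middle of the mouth of the slot at the block's +y end, 35 mm above the bench
- slot1 (a point): middle of the mouth of the middle slot, 35 mm above the bench
- slot2 (a point): middle of the mouth of the slot at the block's -y end, 35 mm above the bench
- handle0 (a point): scraper 0 (may be absent): middle of its handle, half-way up. x across the handle, blade along -y. Handle a round spindle, 26 mm wide and 27 mm high here, its ends 57 mm ahead and 52 mm behind; tool 0.08 to 0.15 kg. Fully home in a slot, the handle's front end meets the roof, the edge is about 85 mm past the mouth and the handle lies on the ledge
- edge0 (a point): scraper 0: middle of its cutting edge, 142 mm ahead of the handle's middle, about 5 mm above what the tool lies on. Blade thin, 68 mm wide at the edge, narrower to the eye towards the handle, where it lies 8 to 11 mm up
- handle1 (a point): scraper 1 (may be absent): middle of its handle, half-way up. x across the handle, blade along -y. Handle a round spindle, 26 mm wide and 27 mm high here, its ends 57 mm ahead and 52 mm behind; tool 0.08 to 0.15 kg. Fully home in a slot, the handle's front end meets the roof, the edge is about 85 mm past the mouth and the handle lies on the ledge
- edge1 (a point): scraper 1: middle of its cutting edge, 142 mm ahead of the handle's middle, about 5 mm above what the tool lies on. Blade thin, 68 mm wide at the edge, narrower to the eye towards the handle, where it lies 8 to 11 mm up
- handle2 (a point): scraper 2 (may be absent): middle of its handle, half-way up. x across the handle, blade along -y. Handle a round spindle, 26 mm wide and 27 mm high here, its ends 57 mm ahead and 52 mm behind; tool 0.08 to 0.15 kg. Fully home in a slot, the handle's front end meets the roof, the edge is about 85 mm past the mouth and the handle lies on the ledge
- edge2 (a point): scraper 2: middle of its cutting edge, 142 mm ahead of the handle's middle, about 5 mm above what the tool lies on. Blade thin, 68 mm wide at the edge, narrower to the eye towards the handle, where it lies 8 to 11 mm up

How it is judged:
By the outcome, as a careful person would: the job done as asked, in the order asked, and still so for the second after the job is handed in, with the robot touching nothing.
Of scraper0, scraper1, scraper2 only 2 to 3 are there at a start; the rules pass over those that are not, and their reading is None.
At some moment in a run one of scraper0, scraper1, scraper2 may be knocked a few centimetres aside while the robot is not near it.
Once in a run the grip may slacken for a moment while it holds something.
It also fails if it takes over 192 s, if anything falls off the work surface, if the arm or the gripper's body presses on something with over 40 N, if the wrist force passes 120 N, or if a joint passes its speed limit or range.

## Working session

There is one attempt and no reset: what is moved stays moved. The work goes in short steps, Python scripts to look and compute and a shell command to move; the robot and the scene stay as the last step left them, time stands still between calls to the robot, and variables do not carry over. Pictures are saved under pics/ and viewed, and the job is handed in when it is done.

```bash
mkdir -p pics; ls; cat > h.py <<'E'
import numpy as np, cv2
from rig import state, camera, tip_extent
def cam(n,save=None):
    c=camera(n); im=c['image'][:,:,::-1].copy()
    if save: cv2.imwrite('pics/'+save+'.png',im)
    f=im.shape[0]/2/np.tan(np.radians(c['fovy'])/2)
    R=cv2.Rodrigues(np.array(c['rvec'],float))[0]; t=np.array(c['tvec'],float).reshape(3)
    return dict(im=im,f=f,cx=c['cx'],cy=c['cy'],R=R,t=t)
def proj(c,P):
    p=c['R']@np.array(P,float)+c['t']; return np.array([c['cx']+c['f']*p[0]/p[2],c['cy']+c['f']*p[1]/p[2]])
def ray(c,u,v):
    d=c['R'].T@np.array([(u-c['cx'])/c['f'],(v-c['cy'])/c['f'],1]); return -c['R'].T@c['t'],d
def onz(c,u,v,z):
    o,d=ray(c,u,v); return o+d*(z-o[2])/d[2]
def tri(c1,p1,c2,p2):
    o1,d1=ray(c1,*p1);o2,d2=ray(c2,*p2)
    d1/=np.linalg.norm(d1);d2/=np.linalg.norm(d2)
    A=np.stack([d1,-d2],1); s=np.linalg.lstsq(A,o2-o1,rcond=None)[0]
    a=o1+d1*s[0];b=o2+d2*s[1]; return (a+b)/2,np.linalg.norm(a-b)
def totool(dx):
    return np.array(state()['orientation']).reshape(3,3).T@np.array(dx,float)
def st():
    s=state(); print('t',round(s['clock'],2),'p',np.round(s['ee_pos'],4),'F',np.round(s['ft_force'],1),'op',np.round(s['opening'],3)); print(np.round(np.array(s['orientation']),3).tolist(), 'q',np.round(s['q'],1))
E
python3 - <<'E'
from h import *
st(); print(tip_extent)
for n in ['scene','side','wrist']:
    c=cam(n,n+'0'); print(n,c['f'],c['cx'],c['cy'],np.round(-c['R'].T@c['t'],3),np.round(c['R'][2],3))
st()
E
```

```text
pics
t 0.0 p [0.2525 0.5707 0.2086] F [-0.1 -0.3 -0.2] op 1.0
[[-0.001, 0.405, 0.914], [-0.002, 0.914, -0.405], [-1.0, -0.002, -0.0]] q [59.7 12.5 92.5 -0.  75.1 -6.4]
0.017
scene 360.99893373876404 256.0946896347739 196.3221387121452 [-0.027 -0.561  0.695] [ 0.589  0.565 -0.578]
side 498.9209178773128 249.99367769764672 189.06375541114332 [-0.161  1.045  1.224] [ 0.43  -0.615 -0.661]
wrist 301.71954859679647 256.43522415453765 193.84634379159337 [0.192 0.599 0.373] [ 0.244 -0.11  -0.963]
t 0.15 p [0.2526 0.5709 0.209 ] F [ 0.1  0.5 -1.4] op 1.004
[[-0.001, 0.405, 0.914], [-0.002, 0.914, -0.405], [-1.0, -0.002, -0.0]] q [59.7 12.5 92.5  0.  75.1 -6.4]
```

View pics/scene0.png

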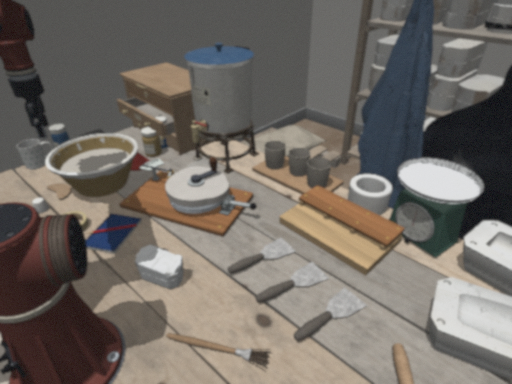

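View pics/side0.png

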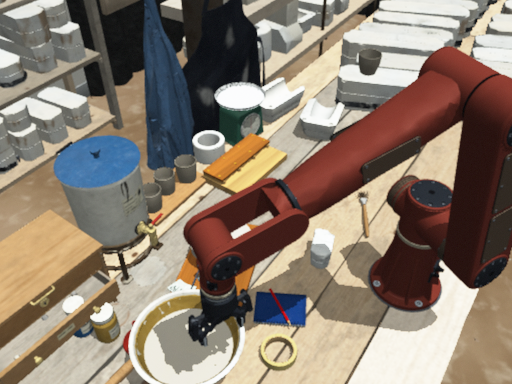

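View pics/wrist0.png

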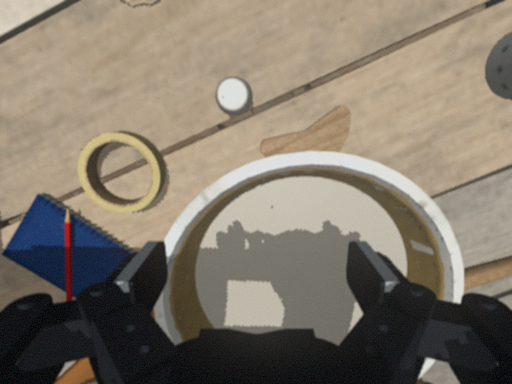

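The scene view shows the whirler near (200,195), the block near (340,230), and three scrapers at about (260,255), (290,282) and (330,315). The gripper is over a bowl. Next I'll zoom in.

```bash
python3 - <<'E'
import cv2
im=cv2.imread('pics/scene0.png')
cv2.imwrite('pics/z1.png',cv2.resize(im[150:240,110:270],None,fx=5,fy=5,interpolation=cv2.INTER_CUBIC))
cv2.imwrite('pics/z2.png',cv2.resize(im[180:345,220:410],None,fx=4,fy=3.6,interpolation=cv2.INTER_CUBIC))
E
```

```text
(no output)
```

View pics/z1.png

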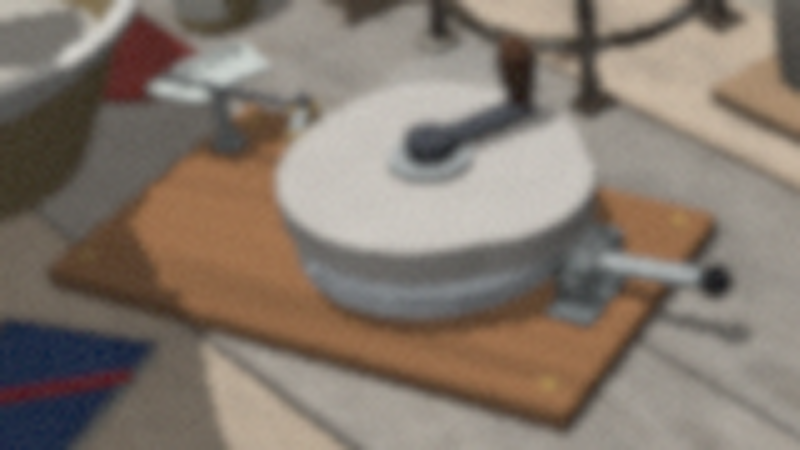

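View pics/z2.png

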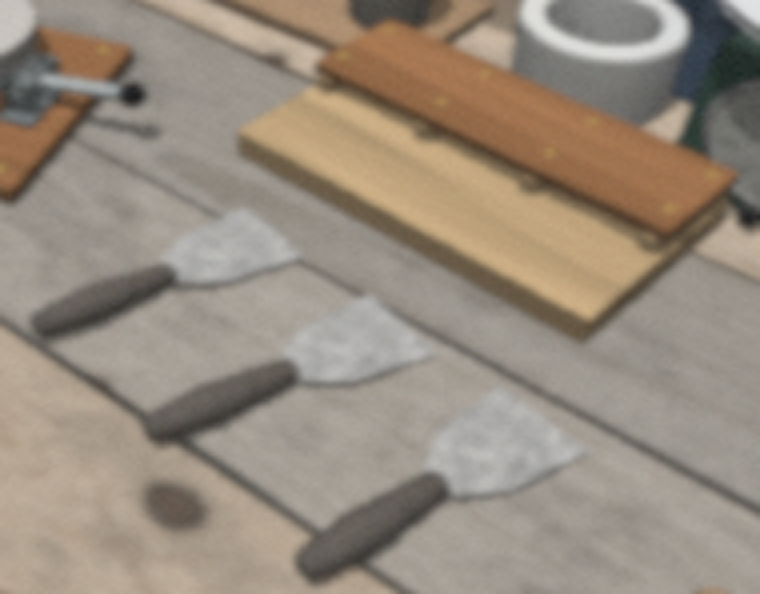

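Zoomed, I can pick out the knob (213,164), ball (253,206), hub (196,178), block corners and three scrapers. Now to turn these into world positions.

```bash
python3 - <<'E'
from h import *
c=cam('scene')
a=lambda x,y:(110+x/5,150+y/5)
b=lambda x,y:(220+x/4,180+y/3.6)
P=lambda n,q,z:print(n,np.round(onz(c,*q,z),4))
for p in [(52,265),(565,412),(715,212)]: P('board',a(*p),.018)
P('ball',a(715,280),.047);P('knobmid',a(517,70),.128);P('hub',a(430,142),.105)
for p in [(277,180),(595,170),(435,80),(430,250)]: P('disc',a(*p),.088)
P('gaugepost',a(228,145),.018)
for p in [(240,138),(582,325)]: P('ledge',b(*p),.028)
for p in [(318,68),(385,22),(735,178),(668,228)]: P('roof',b(*p),.054)
for k,pp in enumerate([[(38,325),(175,272),(168,255),(242,208),(298,260),(220,287)],[(150,430),(295,370),(290,340),(368,297),(430,350),(345,385)],[(303,567),(445,485),(432,435),(495,392),(580,455),(480,495)]]):
    for n,p,z in zip(['butt','front','','edgeA','edgeB'],pp,[.013,.013,.009,.005,.005]):
        if n: P(f's{k}{n}',b(*p),z)
E
```

```text
board [0.3459 0.3968 0.018 ]
board [0.4708 0.0493 0.018 ]
board [0.6733 0.1244 0.018 ]
ball [0.5915 0.0456 0.047 ]
knobmid [0.5892 0.2124 0.128 ]
hub [0.5206 0.2173 0.105 ]
disc [0.446  0.2754 0.088 ]
disc [0.5842 0.1393 0.088 ]
disc [0.5874 0.2975 0.088 ]
disc [0.4627 0.1486 0.088 ]
gaugepost [0.5034 0.4345 0.018 ]
ledge [ 0.6193 -0.0372  0.028 ]
ledge [ 0.6051 -0.3249  0.028 ]
roof [ 0.7059 -0.0406  0.054 ]
roof [ 0.7972 -0.0372  0.054 ]
roof [ 0.7824 -0.3351  0.054 ]
roof [ 0.7013 -0.3277  0.054 ]
s0butt [ 0.3868 -0.0666  0.013 ]
s0front [ 0.4844 -0.0953  0.013 ]
s0edgeA [ 0.5752 -0.0771  0.005 ]
s0edgeB [ 0.5561 -0.1427  0.005 ]
s1butt [ 0.3683 -0.1813  0.013 ]
s1front [ 0.4649 -0.212   0.013 ]
s1edgeA [ 0.557  -0.2002  0.005 ]
s1edgeB [ 0.5419 -0.2588  0.005 ]
s2butt [ 0.3507 -0.3079  0.013 ]
s2front [ 0.449  -0.3307  0.013 ]
s2edgeA [ 0.5374 -0.3087  0.005 ]
s2edgeB [ 0.5263 -0.3722  0.005 ]
```

```bash
python3 -m jog '[[[-0.03,-0.027,0.05],[0.16,0,0]],[[-0.055,-0.052,0.10],[0.32,0,0]],[[-0.08,-0.08,0.155],[0.48,0,0]],[[-0.09,-0.108,0.21],[0.64,0,0]],[[-0.09,-0.136,0.265],[0.803,0,0]]]'; python3 - <<'E'
from h import *
st(); print(totool(np.array([.52,.24,.30])-state()['ee_pos']))
E
```

```text
clock: 0.82
ee_pos: [0.4395, 0.3416, 0.3016]
orientation: [[0.003, 0.941, 0.339], [0.002, 0.339, -0.941], [-1.0, 0.003, -0.001]]
ft_force: [1.2, 0.8, -0.4]
opening: 0.999
t 0.82 p [0.4395 0.3416 0.3016] F [ 1.2  0.8 -0.4] op 0.999
[[0.003, 0.941, 0.339], [0.002, 0.339, -0.941], [-1.0, 0.003, -0.001]] q [30.6  0.4 95.8  0.  83.6 10.8]
[0.00170128 0.04122933 0.12284701]
```

```bash
python3 -m jog '[[[0,0.02,0.06],[0,0,0]],[[0,0.04,0.12],[0,0,0]],[[0,0.042,0.123],[0,0,0]],[[0,0.042,0.123],[0,0,0]],[[0,0.042,0.123],[0,0,0]]]' - 30; python3 - <<'E'
from h import *
st(); cam('wrist','w1');cam('side','s1');cam('scene','c1')
im=cv2.imread('pics/s1.png'); cv2.imwrite('pics/s1z.png',cv2.resize(im[180:340,150:310],None,fx=3.7,fy=3.7,interpolation=cv2.INTER_CUBIC))
E
```

```text
clock: 1.45
ee_pos: [0.5188, 0.2429, 0.2998]
orientation: [[-0.001, 0.938, 0.346], [0.0, 0.346, -0.938], [-1.0, -0.0, -0.001]]
ft_force: [0.4, 0.2, 0.5]
opening: 1.001
t 1.45 p [0.5188 0.2429 0.2998] F [0.4 0.2 0.5] op 1.001
[[-0.001, 0.938, 0.346], [0.0, 0.346, -0.938], [-1.0, -0.0, -0.001]] q [18.   2.7 93.7  0.  83.7 -2.2]
```

View pics/w1.png

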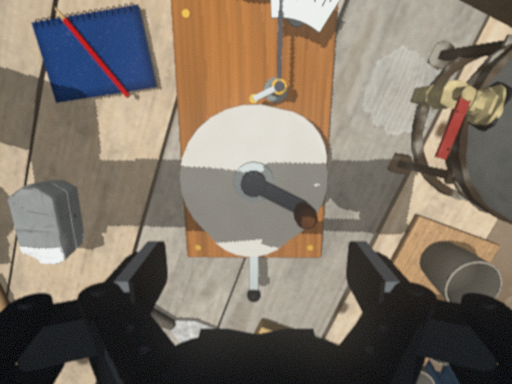

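View pics/s1.png

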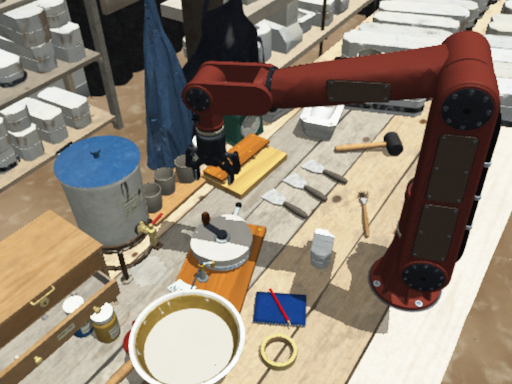

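View pics/c1.png

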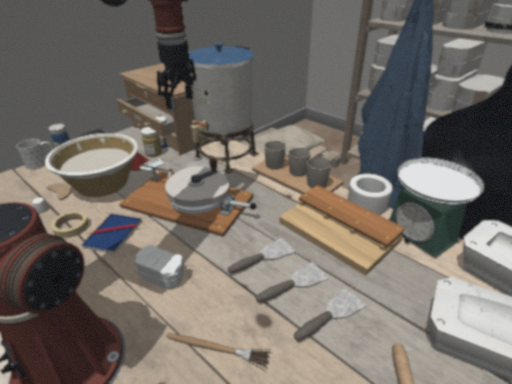

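The wrist view shows the whirler upright: hub (255,182), knob (305,214), ball (254,295), gauge pivot (278,88), feeler tip (257,98) and the needle pointing up to the scale. Now the rim profile and positions.

```bash
python3 - <<'E'
from h import *
c=cam('wrist')
P=lambda n,q,z:print(n,np.round(onz(c,*q,z),4))
P('ball',(254,295),.047);P('hub',(255,180),.115);P('knobtop',(307,216),.151)
P('pivot',(278,88),.09);P('feeler',(257,98),.085)
for p in [(185,13),(198,248),(310,248)]: P('screw',p,.018)
im=cv2.imread('pics/w1.png'); hsv=cv2.cvtColor(im,cv2.COLOR_BGR2HSV)
m=((hsv[:,:,1]<70)).astype(np.uint8)*255
m[:, :175]=0;m[:,333:]=0;m[:100]=0;m[262:]=0
cv2.imwrite('pics/m1.png',m)
E
```

```text
ball [0.591  0.0413 0.047 ]
hub [0.5231 0.2316 0.115 ]
knobtop [0.5881 0.221  0.151 ]
pivot [0.5122 0.3393 0.09  ]
feeler [0.4929 0.3205 0.085 ]
screw [0.3664 0.3902 0.018 ]
screw [0.4828 0.0731 0.018 ]
screw [0.6526 0.1356 0.018 ]
```

View pics/m1.png

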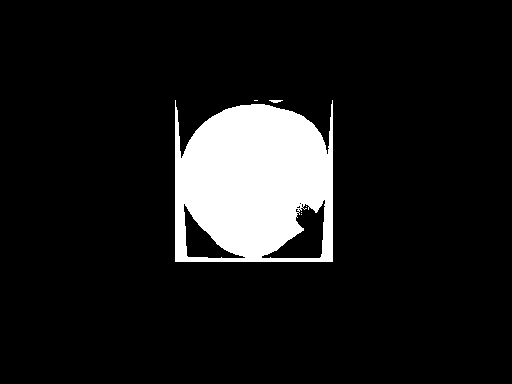

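```bash
python3 - <<'E'
import cv2
im=cv2.imread('pics/w1.png'); cv2.imwrite('pics/w1z.png',cv2.resize(im[90:270,160:350],None,fx=4,fy=3.3,interpolation=cv2.INTER_CUBIC))
cv2.imwrite('pics/w1y.png',cv2.resize(im[0:110,230:350],None,fx=5,fy=5,interpolation=cv2.INTER_CUBIC))
E
```

```text
(no output)
```

View pics/w1z.png

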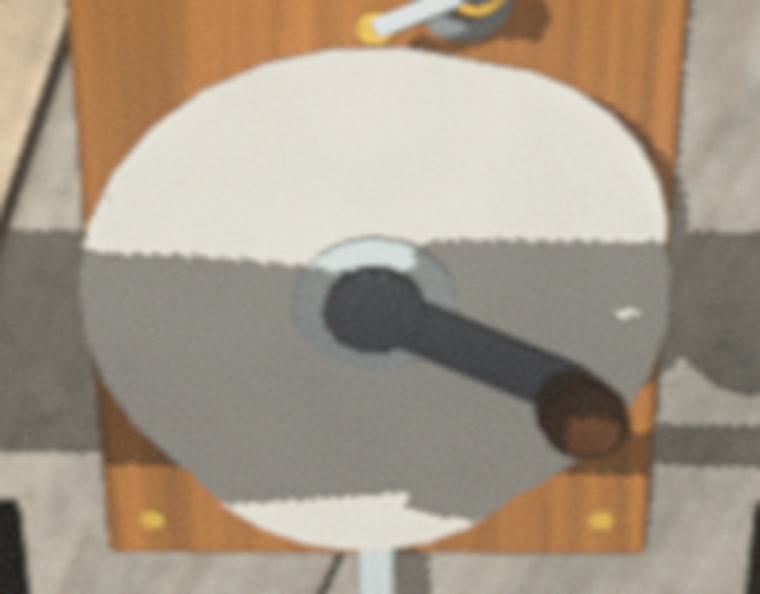

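View pics/w1y.png

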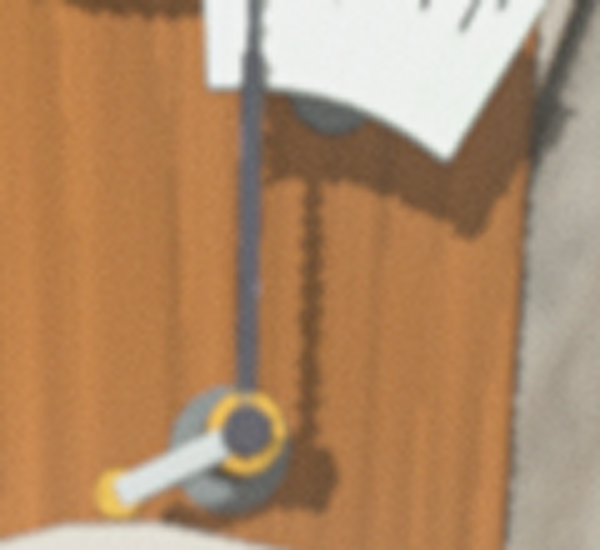

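```bash
python3 - <<'E'
from h import *
c=cam('wrist');s=cam('scene');d=cam('side')
for n,a,b in [('ball',(254,295),(253,206)),('knobtop',(307,217),(213.4,160)),('hub',(254,180),(196.4,177.5))]:
    print(n,tri(c,a,s,b))
# ball fine in wrist
g=cv2.cvtColor(c['im'],cv2.COLOR_BGR2GRAY); ys,xs=np.where(g[285:305,245:265]<50); print('ballpx',xs.mean()+245,ys.mean()+285,len(xs))
m=cv2.imread('pics/m1.png',0); m[:103,:]=0
cs,_=cv2.findContours(m,cv2.RETR_EXTERNAL,cv2.CHAIN_APPROX_NONE); cn=max(cs,key=cv2.contourArea)[:,0]
for S in [(.525,.222)]:
  ang=[];r=[]
  for p in cn:
    X=onz(c,*p,.088)[:2]-S; ang.append(np.degrees(np.arctan2(X[1],X[0]))-20.2); r.append(np.hypot(*X))
  ang=np.array(ang)%360;r=np.array(r)
  for a in range(0,360,10):
    k=(abs(ang-a)<5); print(a,np.round(np.median(r[k])*1e3,1) if k.any() else None,end='; ')
E
```

```text
ball (array([0.58989508, 0.04316794, 0.04957115]), np.float64(0.0014058915191950373))
knobtop (array([0.59282161, 0.21609   , 0.13898743]), np.float64(0.0013522563844751974))
hub (array([0.52561678, 0.22650886, 0.10099813]), np.float64(0.005638537057729162))
ballpx nan nan 0
0 100.0; 10 100.5; 20 102.5; 30 107.9; 40 120.7; 50 102.6; 60 99.6; 70 96.7; 80 96.6; 90 96.4; 100 96.0; 110 96.3; 120 96.1; 130 96.4; 140 121.9; 150 108.4; 160 102.0; 170 101.3; 180 100.9; 190 104.0; 200 110.6; 210 122.1; 220 141.3; 230 145.9; 240 128.7; 250 118.4; 260 113.0; 270 111.4; 280 113.0; 290 118.5; 300 128.8; 310 146.0; 320 139.4; 330 120.4; 340 109.2; 350 103.0; <stdin>:6: RuntimeWarning: Mean of empty slice.
  ret = ret.dtype.type(ret / rcount)
```

```bash
python3 -m jog '[[[0,-0.001,0.06],[0,0,0]],[[0.01,-0.002,0.12],[0,0,0]],[[0.045,-0.002,0.17],[0,0,0]],[[0.10,-0.002,0.20],[0,0,0]],[[0.155,-0.002,0.212],[0,0,0]]]' 0.06; python3 - <<'E'
from h import *
st(); c=cam('wrist','w2');cam('side','s2'); print(proj(c,[.59,.043,.048])); print(totool(np.array([.59,.043,.046])-state()['ee_pos']))
E
```

```text
clock: 2.42
ee_pos: [0.5919, 0.04, 0.1443]
orientation: [[0.002, 0.94, 0.342], [-0.0, 0.342, -0.94], [-1.0, 0.002, 0.001]]
ft_force: [0.1, 0.1, -1.0]
opening: 0.702
t 2.42 p [0.5919 0.04   0.1443] F [ 0.1  0.1 -1. ] op 0.702
[[0.002, 0.94, 0.342], [-0.0, 0.342, -0.94], [-1.0, 0.002, 0.001]] q [ -2.9  12.2 100.2  -0.   67.5 -22.9]
[253.45454647 184.98644251]
[0.09101264 0.00705766 0.00032863]
```

View pics/w2.png

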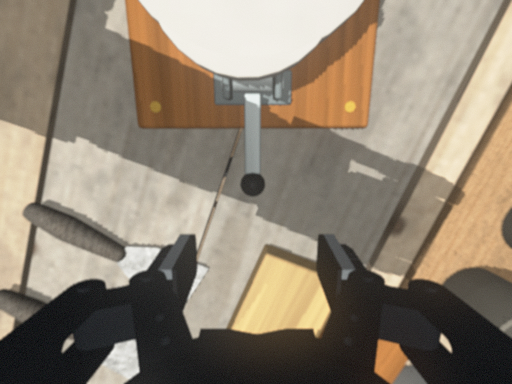

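Ball seen at (253,184), and predicted at (253.5,185), so the position is confirmed.

```bash
python3 - <<'E'
from h import *
st(); print(totool(np.array([.59,.043,.046])-state()['ee_pos']))
E
```

```text
t 2.52 p [0.5847 0.0409 0.1371] F [-1.1  0.2 -0.2] op 0.701
[[-0.016, 0.94, 0.342], [0.0, 0.342, -0.94], [-1.0, -0.014, -0.006]] q [ -2.9  12.5 100.6  -0.   67.8 -22.8]
[0.09101264 0.00705766 0.00032863]
```

```bash
python3 -m jog '[[[0.03,0,0],[0,0,0]],[[0.06,0,0],[0,0,0]],[[0.085,0,0],[0,0,0]],[[0.097,0,0],[0,0,0]],[[0.097,0,0],[0,0,0]]]' 0.06; python3 - <<'E'
from h import *
st(); cam('wrist','w3'); print(totool(np.array([.59,.043,.046])-state()['ee_pos']));st()
E
```

```text
clock: 3.15
ee_pos: [0.5911, 0.0425, 0.0488]
orientation: [[0.0, 0.939, 0.344], [0.0, 0.344, -0.939], [-1.0, 0.0, 0.0]]
ft_force: [-0.2, -0.3, 0.5]
opening: 0.703
t 3.15 p [0.5911 0.0425 0.0488] F [-0.2 -0.3  0.5] op 0.703
[[0.0, 0.939, 0.344], [0.0, 0.344, -0.939], [-1.0, 0.0, 0.0]] q [ -2.7  19.2 103.    0.   57.8 -22.8]
[ 0.00345634 -0.0014297  -0.00129403]
t 3.2 p [0.5918 0.0423 0.0495] F [0.1 0.3 0.3] op 0.698
[[0.002, 0.939, 0.344], [-0.0, 0.344, -0.939], [-1.0, 0.002, 0.001]] q [ -2.7  19.1 103.    0.   57.8 -22.8]
```

View pics/w3.png

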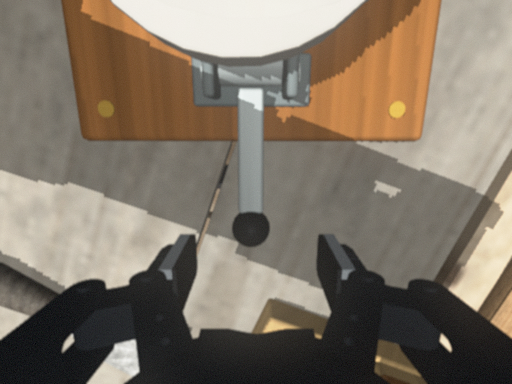

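```bash
python3 - <<'E'
from h import *
c=cam('wrist'); p=np.array(state()['ee_pos']); print(proj(c,p),proj(c,[.59,.043,.048])); print(onz(c,251,229,.048)); st()
E
```

```text
[254.13398986 231.0733142 ] [251.20223035 227.44821365]
[0.59022078 0.04203824 0.048     ]
t 3.25 p [0.5922 0.0421 0.0498] F [-0.4  0.1  0.4] op 0.704
[[0.003, 0.939, 0.344], [-0.0, 0.344, -0.939], [-1.0, 0.003, 0.001]] q [ -2.7  19.1 103.    0.   57.8 -22.8]
```

```bash
python3 -m jog '[[[0.003,-0.0015,0],[0,0,0]],[[0.003,-0.0015,0],[0,0,0]],[[0.003,-0.0015,0],[0,0,0]],[[0.003,-0.0015,0],[0,0,0]],[[0.003,-0.0015,0],[0,0,0]]]' 0.01 30; python3 - <<'E'
from h import *
st();s=state();print(s['opening']*.0854)
E
```

```text
clock: 3.88
ee_pos: [0.5893, 0.0414, 0.045]
orientation: [[0.0, 0.939, 0.344], [0.0, 0.344, -0.939], [-1.0, 0.0, -0.0]]
ft_force: [0.5, 0.0, -0.5]
opening: 0.115
t 3.88 p [0.5893 0.0414 0.045 ] F [ 0.5  0.  -0.5] op 0.115
[[0.0, 0.939, 0.344], [0.0, 0.344, -0.939], [-1.0, 0.0, -0.0]] q [ -2.8  19.3 103.4   0.   57.3 -22.9]
0.009833218254546036
```

```bash
python3 - <<'E'
from h import *
cam('wrist','w4')
c=cam('side','s4');cv2.imwrite('pics/s4z.png',cv2.resize(c['im'][150:290,170:330],None,fx=4,fy=4))
E
```

```text
(no output)
```

View pics/w4.png

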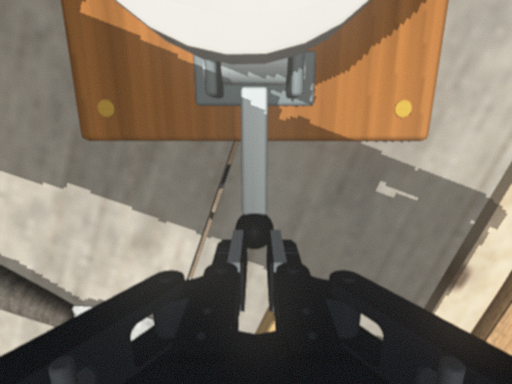

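View pics/s4z.png

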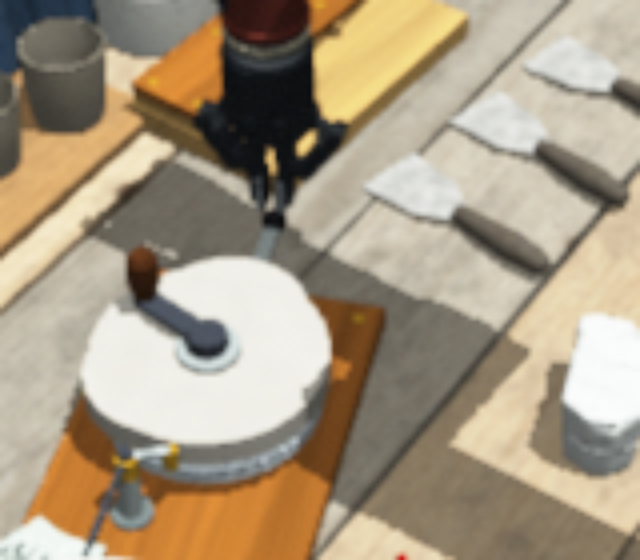

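```bash
python3 - <<'E'
from h import *
print(tip_extent); s=state();p=np.array(s['ee_pos']);R=np.array(s['orientation'])
for n in ['side','wrist','scene']:
    c=cam(n,n+'5')
    for d in [-.05,-.03,-.015,0,.017]: print(n,d,np.round(proj(c,p+R[:,0]*d),1))
    print('ball',proj(c,[.590,.043,.048]))
im=cv2.imread('pics/side5.png');cv2.imwrite('pics/s5z.png',cv2.resize(im[160:230,200:280],None,fx=8,fy=8,interpolation=cv2.INTER_CUBIC))
im=cv2.imread('pics/scene5.png');cv2.imwrite('pics/c5z.png',cv2.resize(im[130:230,190:310],None,fx=6,fy=6,interpolation=cv2.INTER_CUBIC))
E
```

```text
0.017
side -0.05 [238.2 195. ]
side -0.03 [238.3 199.4]
side -0.015 [238.5 202.6]
side 0 [238.6 205.8]
side 0.017 [238.8 209.3]
ball [238.15016592 205.32021696]
wrist -0.05 [252.7 275.7]
wrist -0.03 [253.2 254. ]
wrist -0.015 [253.5 241.2]
wrist 0 [253.7 230.4]
wrist 0.017 [253.9 220.2]
ball [255.72631411 230.37548671]
scene -0.05 [253.2 193.7]
scene -0.03 [253.3 199.3]
scene -0.015 [253.4 203.4]
scene 0 [253.5 207.4]
scene 0.017 [253.6 211.9]
ball [253.27046864 206.29820515]
```

View pics/s5z.png

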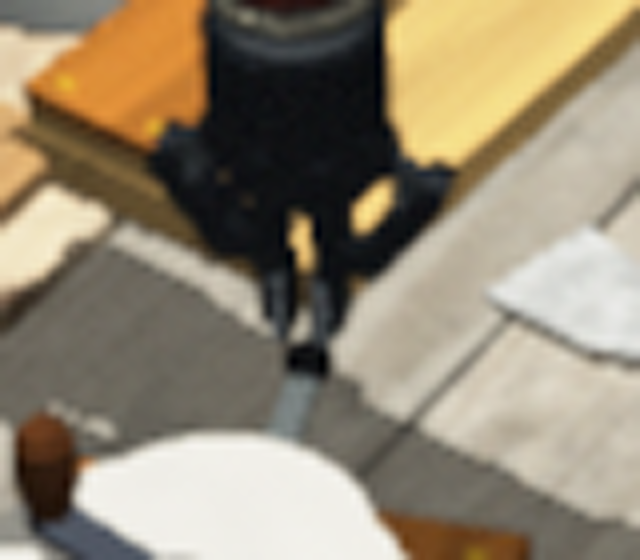

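View pics/c5z.png

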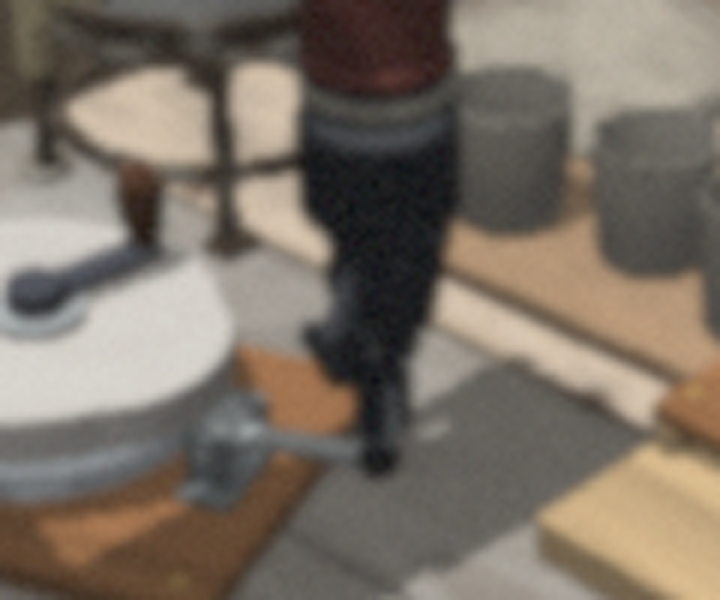

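```bash
python3 - <<'E'
import cv2
im=cv2.imread('pics/wrist5.png');cv2.imwrite('pics/w5z.png',cv2.resize(im[200:340,190:320],None,fx=5,fy=4.2,interpolation=cv2.INTER_CUBIC)*1)
b=cv2.convertScaleAbs(cv2.resize(im[200:340,190:320],None,fx=5,fy=4.2,interpolation=cv2.INTER_CUBIC),alpha=2.5,beta=10);cv2.imwrite('pics/w5b.png',b)
E
```

```text
(no output)
```

View pics/w5b.png

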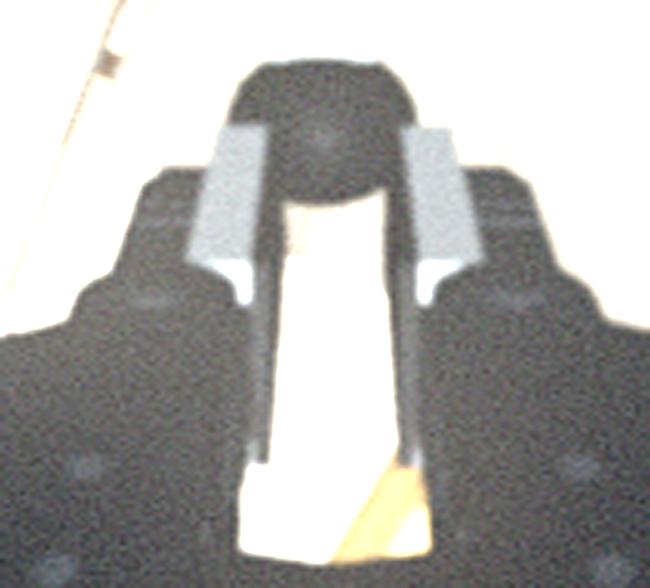

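```bash
python3 -m jog '[[[0,0,0],[0,0,0]],[[0,0,0],[0,0,0]],[[0,0,0],[0,0,0]],[[0,0,0],[0,0,0]],[[0,0,0],[0,0,0]]]' 0 30; python3 - <<'E'
from h import *
c=cam('wrist','w6');im=c['im']
b=cv2.convertScaleAbs(cv2.resize(im[200:340,190:320],None,fx=5,fy=4.2,interpolation=cv2.INTER_CUBIC),alpha=2.5,beta=10);cv2.imwrite('pics/w6b.png',b);st()
E
```

```text
clock: 4.75
ee_pos: [0.5893, 0.0414, 0.045]
orientation: [[0.0, 0.939, 0.344], [0.0, 0.344, -0.939], [-1.0, 0.0, 0.0]]
ft_force: [0.2, -0.1, 0.5]
opening: -0.001
t 4.8 p [0.5893 0.0414 0.045 ] F [ 0.2 -0.1  1. ] op 0.006
[[-0.0, 0.939, 0.344], [0.0, 0.344, -0.939], [-1.0, -0.0, -0.0]] q [ -2.8  19.3 103.4   0.   57.3 -22.9]
```

View pics/w6b.png

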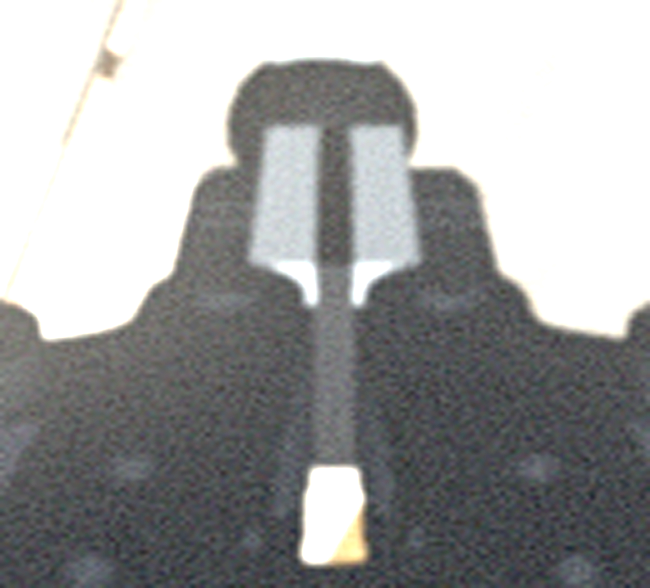

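The jaws shut fully with the ball visible behind and below the pads. The fingertips therefore stand higher than I assumed, since the ball is still at (256,230) and the pads occlude it. Reopening, going 20 mm lower and looking again is safe either way.

```bash
python3 -m jog '[[[0,0,0],[0,0,0]],[[0,0,0],[0,0,0]],[[0.005,0,0],[0,0,0]],[[0.015,0,0],[0,0,0]],[[0.02,0,0],[0,0,0]]]' 0.05 30; python3 - <<'E'
from h import *
c=cam('wrist','w7');st()
c=cam('side','s7');cv2.imwrite('pics/s7z.png',cv2.resize(c['im'][160:230,200:280],None,fx=8,fy=8,interpolation=cv2.INTER_CUBIC))
E
```

```text
clock: 5.42
ee_pos: [0.5883, 0.0414, 0.0236]
orientation: [[-0.002, 0.939, 0.344], [0.0, 0.344, -0.939], [-1.0, -0.002, -0.001]]
ft_force: [-0.5, 0.5, -0.2]
opening: 0.586
t 5.47 p [0.5879 0.0414 0.0231] F [-0.8 -0.2 -1.3] op 0.586
[[-0.003, 0.939, 0.344], [0.0, 0.344, -0.939], [-1.0, -0.003, -0.001]] q [ -2.8  21.1 103.8  -0.   55.3 -22.9]
```

View pics/w7.png

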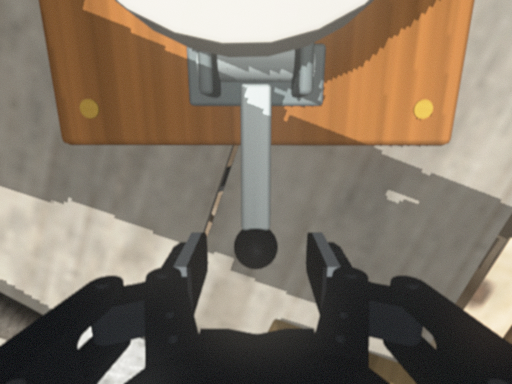

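View pics/s7z.png

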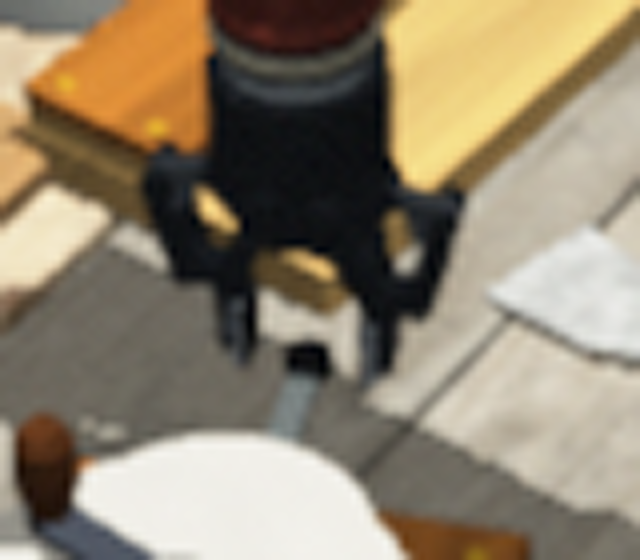

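```bash
python3 - <<'E'
from h import *
w=cam('wrist');s=cam('side')
print(tri(w,(316,236),s,(229.4,205.6)),tri(w,(197,236),s,(246.5,207.7)))
print(tri(w,(256,249),s,(238.4,205)))
p=np.array(state()['ee_pos']);print(p,proj(s,p+[0,0,-.017]), proj(s,p))
E
```

```text
(array([0.6165033 , 0.05780104, 0.04460778]), np.float64(0.0001962347921648221)) (array([0.55910329, 0.03804462, 0.04844593]), np.float64(0.0011417900786431085))
(array([0.58923754, 0.04255969, 0.04954265]), np.float64(6.233366761212544e-05))
[0.58908945 0.04136761 0.02459357] [238.98388102 213.57655343] [238.84044263 210.06212242]
```

Triangulated, the ball is at z≈0.0495 and the fingertips at z≈0.046, while the reported TCP is at 0.0246. So the real tips stand about 22 mm behind the reported TCP, and I'll work from what I measured. Going 14 mm lower and closing.

```bash
python3 -m jog '[[[0.007,0,0],[0,0,0]],[[0.014,0,0],[0,0,0]],[[0.014,0,0],[0,0,0]],[[0.014,0,0],[0,0,0]],[[0.014,0,0],[0,0,0]]]' 0.05 30; python3 -m jog '[[[0,0,0],[0,0,0]],[[0,0,0],[0,0,0]],[[0,0,0],[0,0,0]],[[0,0,0],[0,0,0]],[[0,0,0],[0,0,0]]]' 0 30;python3 - <<'E'
from h import *
c=cam('wrist','w8');st()
E
```

```text
clock: 6.25
ee_pos: [0.5896, 0.0413, 0.0112]
orientation: [[0.001, 0.939, 0.344], [-0.0, 0.344, -0.939], [-1.0, 0.001, 0.0]]
ft_force: [0.5, -0.2, 0.6]
opening: 0.585
clock: 6.88
ee_pos: [0.5883, 0.0409, 0.0106]
orientation: [[-0.002, 0.939, 0.344], [-0.001, 0.344, -0.939], [-1.0, -0.002, -0.0]]
ft_force: [-3.3, -3.0, 1.8]
opening: 0.233
t 6.92 p [0.5884 0.0409 0.0106] F [-2.8 -3.5  1.5] op 0.233
[[-0.002, 0.939, 0.344], [-0.001, 0.344, -0.939], [-1.0, -0.002, 0.0]] q [-2.800e+00  2.230e+01  1.039e+02 -1.000e-01  5.400e+01 -2.290e+01]
```

View pics/w8.png

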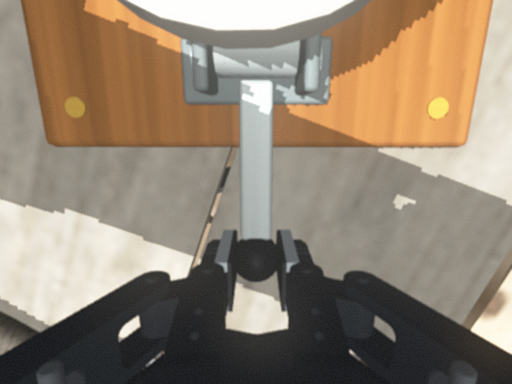

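Ball gripped (gap 20 mm, ball between the pads). Now lifting along the arc about the pin.

```bash
python3 -m jog '[[[-0.0094,0,-0.001],[0,0,0]],[[-0.0187,0,-0.0031],[0,0,0]],[[-0.0277,0,-0.0062],[0,0,0]],[[-0.0362,0,-0.0103],[0,0,0]],[[-0.0443,0,-0.0153],[0,0,0]]]'; python3 -c "
from h import *
st();cam('wrist','w9')"
```

```text
clock: 7.55
ee_pos: [0.5827, 0.0565, 0.0553]
orientation: [[-0.002, 0.939, 0.344], [0.001, 0.344, -0.939], [-1.0, -0.002, -0.001]]
ft_force: [-5.7, 1.0, -3.7]
opening: 0.235
t 7.55 p [0.5827 0.0565 0.0553] F [-5.7  1.  -3.7] op 0.235
[[-0.002, 0.939, 0.344], [0.001, 0.344, -0.939], [-1.0, -0.002, -0.001]] q [ -1.3  17.9 103.8   0.   58.4 -21.5]
```

View pics/w9.png

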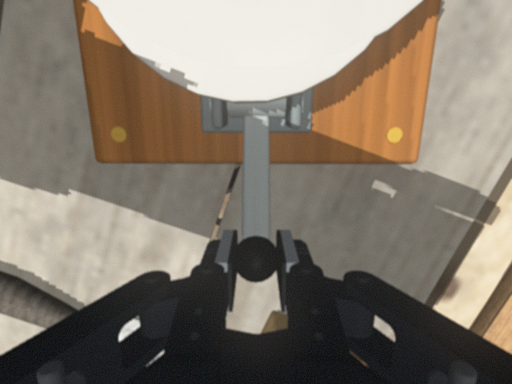

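The ball is still held at (256,258) and the lever is rising. Continuing.

```bash
python3 -m jog '[[[-0.0076,0.001,-0.006],[0,0,0]],[[-0.0144,0.001,-0.0128],[0,0,0]],[[-0.0205,0.001,-0.0203],[0,0,0]],[[-0.0256,0.001,-0.0284],[0,0,0]],[[-0.0298,0.001,-0.0371],[0,0,0]]]'; python3 -c "
from h import *
st();c=cam('wrist','w10');cam('side','s10');s=cam('scene','c10');cv2.imwrite('pics/c10z.png',cv2.resize(s['im'][130:240,110:290],None,fx=4.4,fy=4.4,interpolation=cv2.INTER_CUBIC))"
```

```text
clock: 8.22
ee_pos: [0.5704, 0.0907, 0.0852]
orientation: [[-0.004, 0.939, 0.344], [-0.002, 0.344, -0.939], [-1.0, -0.004, 0.0]]
ft_force: [-6.6, -3.9, -2.0]
opening: 0.226
t 8.22 p [0.5704 0.0907 0.0852] F [-6.6 -3.9 -2. ] op 0.226
[[-0.004, 0.939, 0.344], [-0.002, 0.344, -0.939], [-1.0, -0.004, 0.0]] q [ 2.100e+00  1.480e+01  1.041e+02 -1.000e-01  6.140e+01 -1.800e+01]
```

View pics/w10.png

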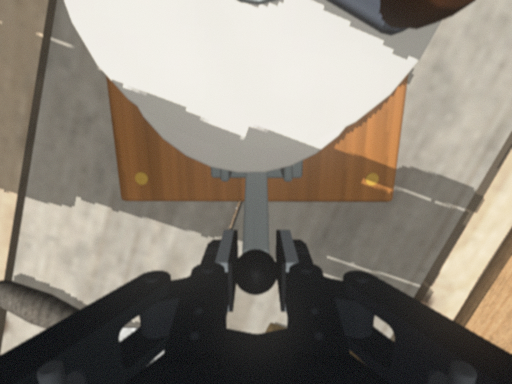

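View pics/c10z.png

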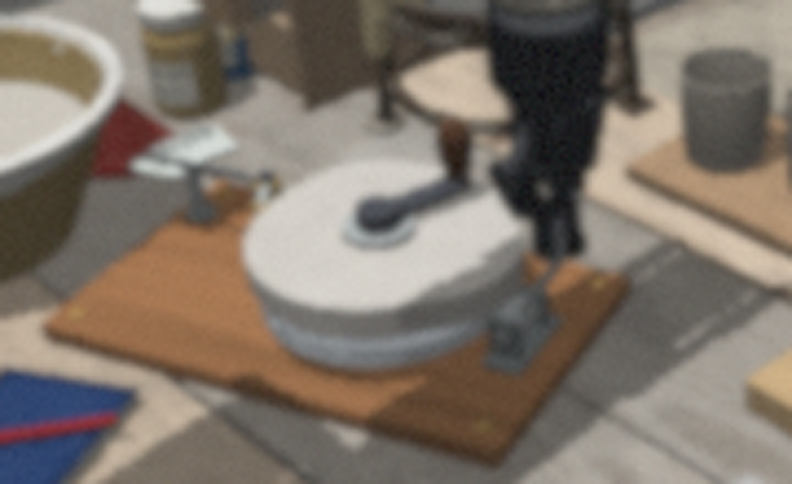

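Lever is up. I'll push slightly further inward to check it against the stop.

```bash
python3 -m jog '[[[0,0.003,-0.003],[0,0,0]],[[0,0.003,-0.006],[0,0,0]],[[0,0.003,-0.006],[0,0,0]],[[0,0.003,-0.006],[0,0,0]],[[0,0.003,-0.006],[0,0,0]]]'; python3 -c "
from h import *
st();c=cam('wrist');s=cam('side');b=c['im'][255:300,236:278];print(proj(c,[.5245+.345*.1411,.223-.939*.1411,.1205]),proj(s,[.5245+.345*.1411,.223-.939*.1411,.1205]))
cv2.imwrite('pics/s11z.png',cv2.resize(s['im'][150:290,170:330],None,fx=4,fy=4));cv2.imwrite('pics/w11.png',c['im'])"
```

```text
clock: 9.0
ee_pos: [0.5694, 0.0947, 0.0862]
orientation: [[-0.009, 0.938, 0.346], [-0.006, 0.346, -0.938], [-1.0, -0.01, 0.003]]
ft_force: [-13.2, -9.1, 7.9]
opening: 0.225
t 9.0 p [0.5694 0.0947 0.0862] F [-13.2  -9.1   7.9] op 0.225
[[-0.009, 0.938, 0.346], [-0.006, 0.346, -0.938], [-1.0, -0.01, 0.003]] q [  2.7  14.9 103.9  -0.4  61.8 -17.4]
[256.70487935 268.39517582] [233.30077432 199.42679918]
```

View pics/w11.png

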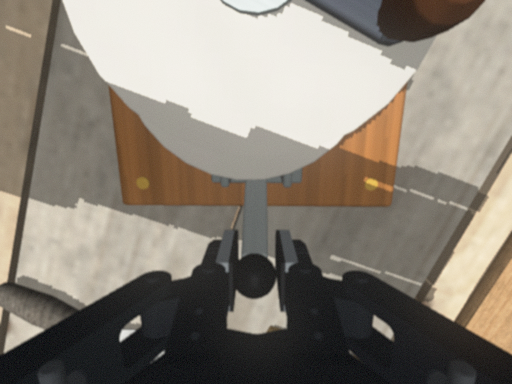

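View pics/s11z.png

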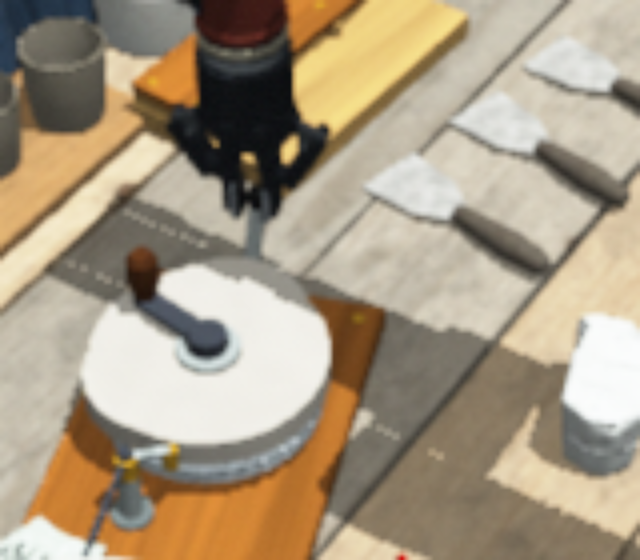

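Reaction on the jaws shows the lever against its stop. Releasing, rising, and going to hover over the knob.

```bash
python3 -m jog '[[[0,-0.004,0],[0,0,0]],[[0,-0.004,0],[0,0,0]],[[-0.02,-0.004,0],[0,0,0]],[[-0.07,-0.004,0],[0,0,0]],[[-0.12,-0.002,0],[0,0,0]]]' 0.06 30; python3 -m jog '[[[-0.02,0.015,-0.025],[0,0,0]],[[-0.02,0.030,-0.05],[0,0,0]],[[-0.02,0.045,-0.08],[0,0,0]],[[-0.02,0.062,-0.10],[0,0,0]],[[-0.02,0.062,-0.10],[0,0,0]]]' 0.06 30; python3 -c "
from h import *
c=cam('wrist','w12');st();cam('side','s12')
print(proj(c,[.5245+.345*.1411,.223-.939*.1411,.1205]))
for z in (.147,.151):print(onz(c,256,208,z))"
```

```text
clock: 9.72
ee_pos: [0.572, 0.0974, 0.2082]
orientation: [[0.003, 0.939, 0.344], [0.001, 0.344, -0.939], [-1.0, 0.003, 0.0]]
ft_force: [1.6, 0.3, 0.5]
opening: 0.701
clock: 10.35
ee_pos: [0.5962, 0.2142, 0.2273]
orientation: [[0.004, 0.938, 0.346], [0.001, 0.346, -0.938], [-1.0, 0.004, 0.0]]
ft_force: [-0.2, 0.1, -0.3]
opening: 0.7
t 10.4 p [0.5958 0.213  0.2268] F [-0.7 -0.6  0.4] op 0.702
[[0.003, 0.938, 0.345], [0.0, 0.345, -0.938], [-1.0, 0.003, 0.001]] q [13.3 12.5 90.5 -0.  76.8 -6.9]
[191.22582589 288.9642464 ]
[0.60209281 0.20296682 0.147     ]
[0.60162518 0.20419704 0.151     ]
```

View pics/w12.png

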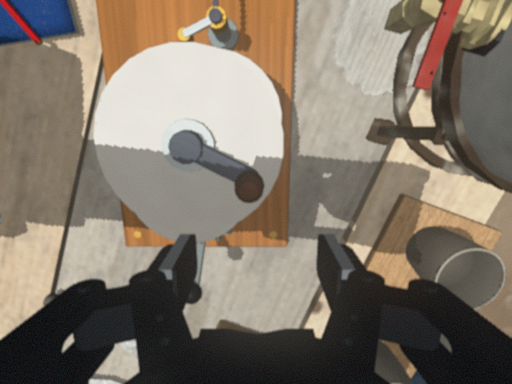

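View pics/s12.png

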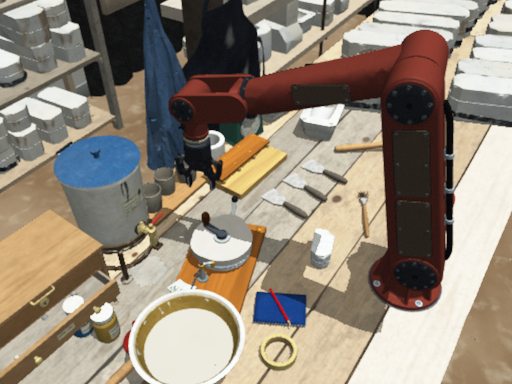

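Ball at (192,292), against (191,289) predicted for fully up, so the brake is off. The knob top is at (249,184), hub at (187,147). Now the knob position.

```bash
python3 -c "
from h import *
c=cam('wrist','w13');s=cam('side')
K=onz(c,249,184,.151);S=np.array([.5245,.223]);v=K[:2]-S;print(K,np.hypot(*v),np.degrees(np.arctan2(v[1],v[0])))
st()
for k in [K]:
  a=np.arctan2(v[1],v[0]);T=[S[0]+.068*np.cos(a),S[1]+.068*np.sin(a),.09];print(T,totool(np.array(T)-state()['ee_pos']))
print('hub',onz(c,187,147,.105),onz(c,187,147,.115))
"
```

```text
[0.58819359 0.21971369 0.151     ] 0.06377830976125695 -2.9535938581759438
t 10.55 p [0.5951 0.2114 0.2258] F [-0.8  0.8  0.6] op 0.7
[[0.001, 0.939, 0.343], [-0.0, 0.343, -0.939], [-1.0, 0.001, 0.0]] q [13.2 12.5 90.7 -0.  76.8 -6.9]
[np.float64(0.5924096685402956), np.float64(0.21949615657496363), 0.09] [ 1.35799665e-01  1.03323472e-04 -8.55211927e-03]
hub [0.52415212 0.22249826 0.105     ] [0.52587008 0.22438544 0.115     ]
```

```bash
python3 -m jog '[[[0.03,-0.001,-0.0085],[0,0,0]],[[0.065,-0.001,-0.0085],[0,0,0]],[[0.10,-0.001,-0.0085],[0,0,0]],[[0.13,-0.001,-0.0085],[0,0,0]],[[0.136,-0.001,-0.0085],[0,0,0]]]' 0.06 30; python3 -c "
from h import *
c=cam('wrist','w14');st()"
```

```text
clock: 11.18
ee_pos: [0.5888, 0.2182, 0.0864]
orientation: [[-0.005, 0.939, 0.343], [-0.001, 0.343, -0.939], [-1.0, -0.006, -0.0]]
ft_force: [0.3, 0.4, -0.6]
opening: 0.701
t 11.22 p [0.5897 0.2186 0.0872] F [-0.6  0.7  0.5] op 0.704
[[-0.004, 0.939, 0.343], [-0.001, 0.343, -0.939], [-1.0, -0.004, -0.0]] q [14.  20.2 96.8 -0.  63.2 -6.1]
```

View pics/w14.png

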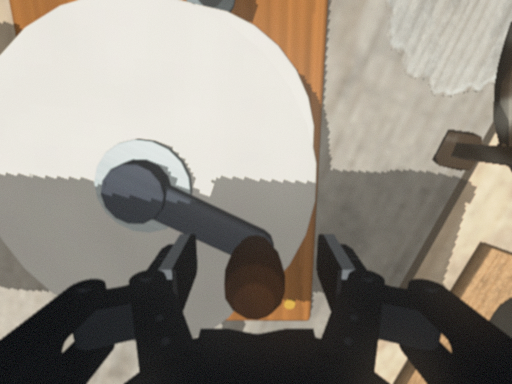

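The knob sits between the pads at (255,285). Closing.

```bash
python3 -m jog '[[[0,0,0],[0,0,0]],[[0,0,0],[0,0,0]],[[0,0,0],[0,0,0]],[[0,0,0],[0,0,0]],[[0,0,0],[0,0,0]]]' 0.01 35; python3 -c "
from h import *
c=cam('wrist','w15');st();cam('side','s15')
im=cv2.imread('pics/s15.png');cv2.imwrite('pics/s15z.png',cv2.resize(im[210:310,160:280],None,fx=6,fy=6,interpolation=cv2.INTER_CUBIC))"
```

```text
clock: 11.85
ee_pos: [0.5893, 0.22, 0.0913]
orientation: [[-0.004, 0.939, 0.344], [-0.0, 0.344, -0.939], [-1.0, -0.004, -0.001]]
ft_force: [-7.6, -1.2, 6.6]
opening: 0.28
t 11.9 p [0.5893 0.22   0.0913] F [-8.3 -1.   6. ] op 0.284
[[-0.004, 0.939, 0.344], [-0.0, 0.344, -0.939], [-1.0, -0.004, -0.001]] q [14.1 20.  96.6  0.  63.6 -6.1]
```

View pics/w15.png

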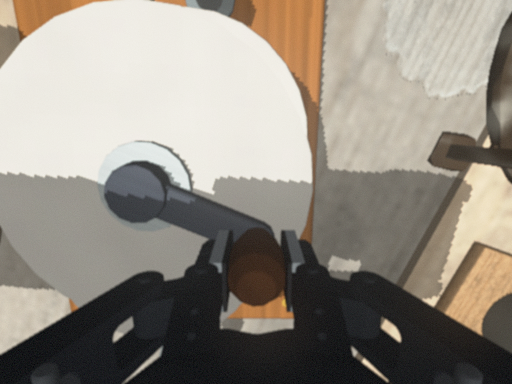

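View pics/s15z.png

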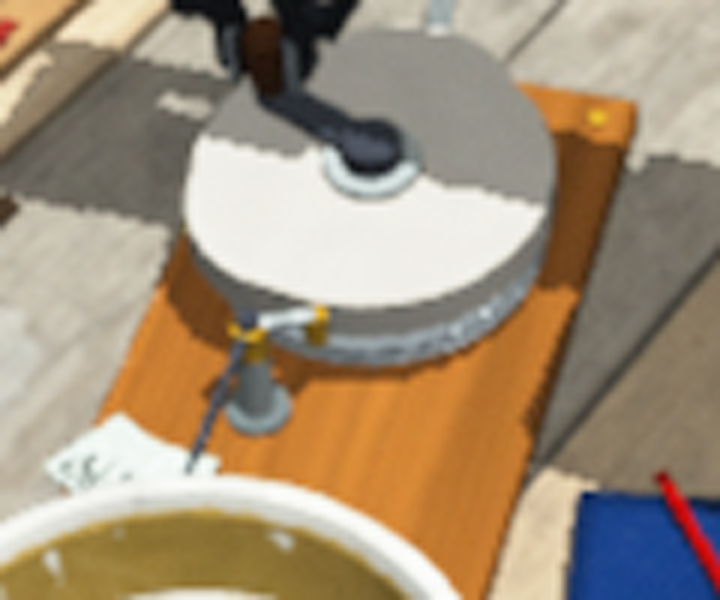

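Knob gripped, and the side view shows the needle (pivot about (201,265), tip about (192,288)) at the zero end of the scale. Next, a needle reader and a helper to work out circle rows.

```bash
cat > g.py <<'E'
from h import *
import sys
def needle(tag=None):
    c=cam('side'); im=c['im'].astype(int)
    piv=proj(c,[.5122,.3393,.09])
    b,g,r=im[:,:,0],im[:,:,1],im[:,:,2]
    m=(r-b<25)&(r<125)
    X=[]
    for v in range(int(piv[1])+5,int(piv[1])+27):
        for u in range(int(piv[0])-28,int(piv[0])+8):
            if m[v,u]: X.append((u,v))
    if tag: cv2.imwrite(f'pics/{tag}.png',cv2.resize(c['im'][210:310,160:280],None,fx=6,fy=6,interpolation=cv2.INTER_CUBIC))
    P=np.array([onz(c,u,v,.088)[:2] for u,v in X])-np.array([.5122,.3393])
    yaw=np.radians(20.1); B=np.array([[np.cos(yaw),np.sin(yaw)],[-np.sin(yaw),np.cos(yaw)]])
    Q=(B@P.T).T
    rr=np.hypot(*Q.T); a=np.arctan2(Q[:,0],Q[:,1]); k=(rr>.02)&(rr<.075)
    return piv,len(X),np.median(a[k]),np.mean(a[rr>.045]) if (rr>.045).any() else None
def rows(a0,d,n=5,r=.068):
    print('rows a0=%.3f'%a0,[[0,round(r*(np.cos(a0+d*(i+1)/n)-np.cos(a0)),4),round(-r*(np.sin(a0+d*(i+1)/n)-np.sin(a0)),4)] for i in range(n)])
E
python3 -c "
from g import *
print(needle('n0')); rows(-.4,.8)"
```

```text
(array([201.36047658, 262.39643836]), 91, np.float64(-0.29291675238267206), np.float64(-0.2411148880257763))
rows a0=-0.400 [[0, np.float64(0.0034), np.float64(-0.0103)], [0, np.float64(0.0052), np.float64(-0.021)], [0, np.float64(0.0052), np.float64(-0.0319)], [0, np.float64(0.0034), np.float64(-0.0426)], [0, np.float64(0.0), np.float64(-0.053)]]
```

```bash
python3 -m jog '[[[0,0.0034,-0.0103],[0,0,0]],[[0,0.0052,-0.021],[0,0,0]],[[0,0.0052,-0.0319],[0,0,0]],[[0,0.0034,-0.0426],[0,0,0]],[[0,0,-0.053],[0,0,0]]]'; python3 -c "
from g import *
st();print(needle('n1')[2:]); rows(.4,.8)"
```

```text
clock: 12.62
ee_pos: [0.5731, 0.268, 0.0913]
orientation: [[0.0, 0.939, 0.344], [-0.003, 0.344, -0.939], [-1.0, -0.001, 0.003]]
ft_force: [-1.9, -6.0, 3.0]
opening: 0.286
t 12.62 p [0.5731 0.268  0.0913] F [-1.9 -6.   3. ] op 0.286
[[0.0, 0.939, 0.344], [-0.003, 0.344, -0.939], [-1.0, -0.001, 0.003]] q [18.8 20.3 96.2 -0.2 63.6 -1.2]
(np.float64(-0.2966229850900422), np.float64(-0.21860990607437691))
rows a0=0.400 [[0, np.float64(-0.005), np.float64(-0.0096)], [0, np.float64(-0.0115), np.float64(-0.0184)], [0, np.float64(-0.0193), np.float64(-0.0259)], [0, np.float64(-0.0282), np.float64(-0.0322)], [0, np.float64(-0.038), np.float64(-0.0369)]]
```

View pics/n1.png

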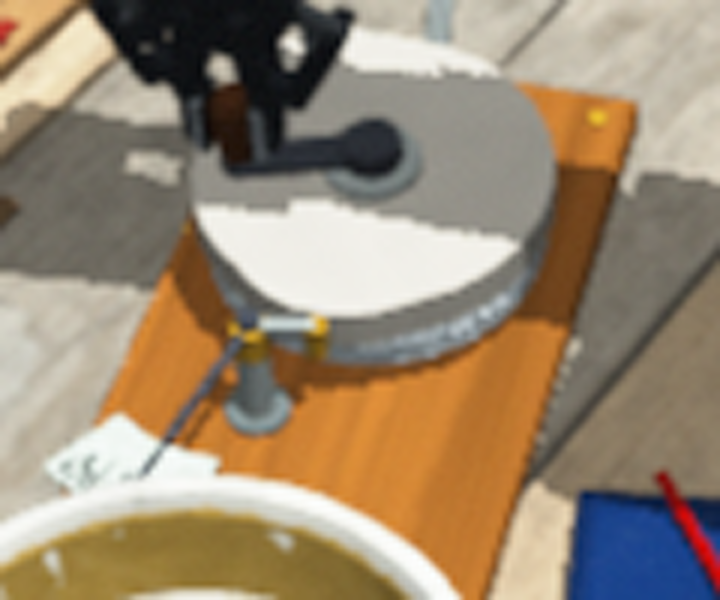

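```bash
cat >> g.py <<'E'
def needle(tag=None,f=None):
    c=cam('side') if f is None else f; im=c['im'].astype(float)
    if tag: cv2.imwrite(f'pics/{tag}.png',cv2.resize(c['im'][210:310,160:280],None,fx=6,fy=6,interpolation=cv2.INTER_CUBIC))
    piv=np.array([201.1,264.6]); yaw=np.radians(20.1)
    B=np.array([[np.cos(yaw),np.sin(yaw)],[-np.sin(yaw),np.cos(yaw)]])
    o=onz(c,*piv,.09)[:2]; out=[]
    for v in range(276,289):
        row=im[v,172:197]; # darkness weighted, against bluish
        d=np.clip(row[:,0]-row[:,2]+60,0,None)*np.clip(150-row.mean(1),0,None)
        if d.sum()<1: continue
        j=int(d.argmax()); lo,hi=max(0,j-2),min(len(d),j+3)
        u=172+(np.arange(lo,hi)*d[lo:hi]).sum()/d[lo:hi].sum()
        q=B@(onz(c,u,v,.09)[:2]-o); out.append(np.arctan2(q[0],q[1]))
    out=np.array(out); return round(float(np.median(out)),4),round(float(out.std()),3),len(out)
E
python3 -c "
from g import *
c=cam('side');print(needle(None,c))
c['im']=cv2.imread('pics/s15.png');print(needle(None,c))
c['im']=cv2.imread('pics/s12.png');print(needle(None,c))"
python3 -m jog '[[[0,-0.005,-0.0096],[0,0,0]],[[0,-0.0115,-0.0184],[0,0,0]],[[0,-0.0193,-0.0259],[0,0,0]],[[0,-0.0282,-0.0322],[0,0,0]],[[0,-0.038,-0.0369],[0,0,0]]]'; python3 -c "
from g import *
st();print(needle('n2')); rows(1.2,.8)"
```

```text
(0.2336, 0.009, 11)
(0.0166, 0.01, 11)
(0.0168, 0.009, 12)
clock: 13.35
ee_pos: [0.5263, 0.2918, 0.0913]
orientation: [[0.005, 0.939, 0.344], [0.001, 0.344, -0.939], [-1.0, 0.006, 0.001]]
ft_force: [2.6, -4.0, 6.0]
opening: 0.287
t 13.35 p [0.5263 0.2918 0.0913] F [ 2.6 -4.   6. ] op 0.287
[[0.005, 0.939, 0.344], [0.001, 0.344, -0.939], [-1.0, 0.006, 0.001]] q [ 2.23e+01  1.66e+01  1.01e+02 -1.00e-01  6.21e+01  2.20e+00]
(0.0169, 0.009, 12)
rows a0=1.200 [[0, np.float64(-0.0104), np.float64(-0.0031)], [0, np.float64(-0.0212), np.float64(-0.0045)], [0, np.float64(-0.0321), np.float64(-0.0042)], [0, np.float64(-0.0427), np.float64(-0.0022)], [0, np.float64(-0.0529), np.float64(0.0015)]]
```

View pics/n2.png

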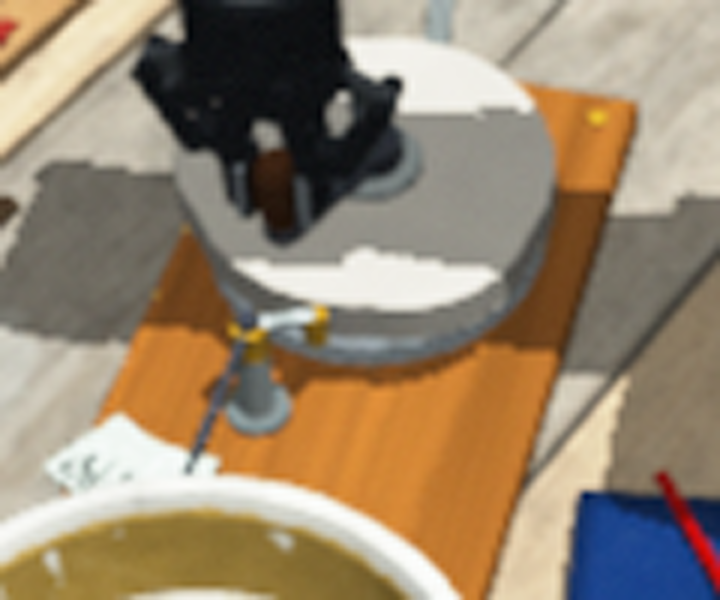

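Reader works (0.017 at zero). At α=0.4 it reads about 0.22, probably the lesser swelling. Continuing the turn.

```bash
python3 -m jog '[[[0,-0.0104,-0.0031],[0,0,0]],[[0,-0.0212,-0.0045],[0,0,0]],[[0,-0.0321,-0.0042],[0,0,0]],[[0,-0.0427,-0.0022],[0,0,0]],[[0,-0.0529,0.0015],[0,0,0]]]'; python3 -c "
from g import *
st();print(needle('n3')); rows(2.0,.8)"
```

```text
clock: 14.02
ee_pos: [0.4761, 0.2746, 0.0913]
orientation: [[0.004, 0.939, 0.343], [0.006, 0.343, -0.939], [-1.0, 0.006, -0.005]]
ft_force: [0.8, 3.1, 8.0]
opening: 0.282
t 14.03 p [0.4761 0.2746 0.0913] F [0.8 3.1 8. ] op 0.282
[[0.004, 0.939, 0.343], [0.006, 0.343, -0.939], [-1.0, 0.006, -0.005]] q [ 22.5  10.8 108.2   0.3  60.7   2.3]
(0.0168, 0.009, 12)
rows a0=2.000 [[0, np.float64(-0.0095), np.float64(0.0053)], [0, np.float64(-0.018), np.float64(0.012)], [0, np.float64(-0.0254), np.float64(0.0201)], [0, np.float64(-0.0313), np.float64(0.0291)], [0, np.float64(-0.0358), np.float64(0.0391)]]
```

View pics/n3.png

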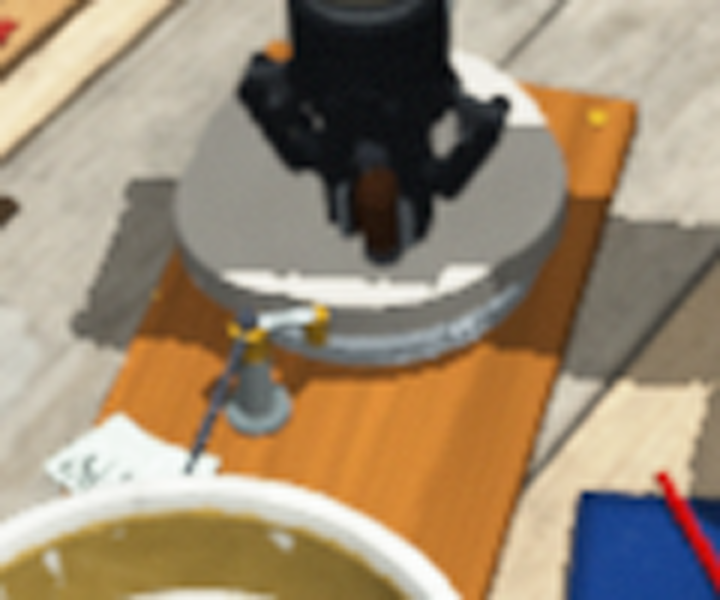

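```bash
python3 -m jog '[[[0,-0.0095,0.0053],[0,0,0]],[[0,-0.018,0.012],[0,0,0]],[[0,-0.0254,0.0201],[0,0,0]],[[0,-0.0313,0.0291],[0,0,0]],[[0,-0.0358,0.0391],[0,0,0]]]'; python3 -c "
from g import *
st();print(needle('n4')); rows(2.8,.8)"
```

```text
clock: 14.7
ee_pos: [0.4534, 0.2255, 0.0912]
orientation: [[-0.003, 0.939, 0.343], [0.006, 0.343, -0.939], [-1.0, -0.0, -0.006]]
ft_force: [-6.4, 2.8, 14.5]
opening: 0.281
t 14.7 p [0.4534 0.2255 0.0912] F [-6.4  2.8 14.5] op 0.281
[[-0.003, 0.939, 0.343], [0.006, 0.343, -0.939], [-1.0, -0.0, -0.006]] q [ 18.3   6.  113.7   0.4  60.4  -2. ]
(0.3975, 0.011, 12)
rows a0=2.800 [[0, np.float64(-0.0028), np.float64(0.0105)], [0, np.float64(-0.0039), np.float64(0.0213)], [0, np.float64(-0.0033), np.float64(0.0322)], [0, np.float64(-0.0009), np.float64(0.0428)], [0, np.float64(0.0031), np.float64(0.0529)]]
```

View pics/n4.png

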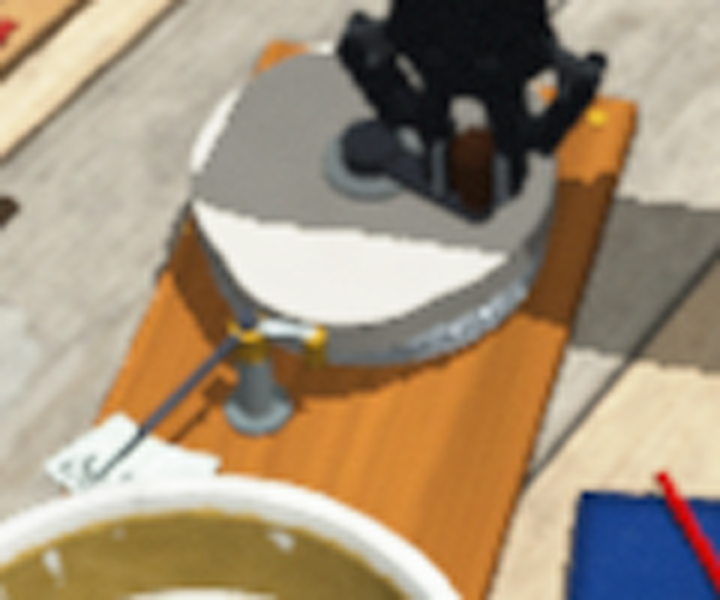

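Reads 0.38 above zero at α≈2.8, which is the high spot. I'll still complete the whole turn to confirm, easing 2 mm up since Fz was growing.

```bash
python3 -m jog '[[[-0.002,-0.0028,0.0105],[0,0,0]],[[-0.002,-0.0039,0.0213],[0,0,0]],[[-0.002,-0.0033,0.0322],[0,0,0]],[[-0.002,-0.0009,0.0428],[0,0,0]],[[-0.002,0.0031,0.0529],[0,0,0]]]'; python3 -c "
from g import *
st();print(needle('n5')); rows(3.6,.8)"
```

```text
clock: 15.38
ee_pos: [0.4748, 0.1742, 0.0913]
orientation: [[-0.003, 0.939, 0.344], [0.001, 0.344, -0.939], [-1.0, -0.002, -0.002]]
ft_force: [-2.5, 1.5, 6.7]
opening: 0.283
t 15.38 p [0.4748 0.1742 0.0913] F [-2.5  1.5  6.7] op 0.283
[[-0.003, 0.939, 0.344], [0.001, 0.344, -0.939], [-1.0, -0.002, -0.002]] q [ 1.210e+01  6.000e+00  1.137e+02  1.000e-01  6.050e+01 -8.000e+00]
(0.017, 0.009, 12)
rows a0=3.600 [[0, np.float64(0.0056), np.float64(0.0093)], [0, np.float64(0.0126), np.float64(0.0177)], [0, np.float64(0.0208), np.float64(0.0248)], [0, np.float64(0.03), np.float64(0.0305)], [0, np.float64(0.0401), np.float64(0.0346)]]
```

```bash
python3 -m jog '[[[0,0.0056,0.0093],[0,0,0]],[[0,0.0126,0.0177],[0,0,0]],[[0,0.0208,0.0248],[0,0,0]],[[0,0.03,0.0305],[0,0,0]],[[0,0.0401,0.0346],[0,0,0]]]'; python3 -c "
from g import *
st();print(needle('n6')); rows(4.4,.8)"
```

```text
clock: 16.05
ee_pos: [0.5251, 0.1559, 0.0913]
orientation: [[-0.002, 0.939, 0.343], [0.002, 0.343, -0.939], [-1.0, -0.001, -0.002]]
ft_force: [-1.8, 1.5, 6.7]
opening: 0.281
t 16.05 p [0.5251 0.1559 0.0913] F [-1.8  1.5  6.7] op 0.281
[[-0.002, 0.939, 0.343], [0.002, 0.343, -0.939], [-1.0, -0.001, -0.002]] q [ 9.100e+00  1.080e+01  1.081e+02  1.000e-01  6.110e+01 -1.100e+01]
(0.0174, 0.009, 11)
rows a0=4.400 [[0, np.float64(0.0106), np.float64(0.0025)], [0, np.float64(0.0214), np.float64(0.0033)], [0, np.float64(0.0322), np.float64(0.0023)], [0, np.float64(0.0428), np.float64(-0.0003)], [0, np.float64(0.0528), np.float64(-0.0046)]]
```

```bash
python3 -m jog '[[[0,0.0106,0.0025],[0,0,0]],[[0,0.0214,0.0033],[0,0,0]],[[0,0.0322,0.0023],[0,0,0]],[[0,0.0428,-0.0003],[0,0,0]],[[0,0.0528,-0.0046],[0,0,0]]]'; python3 -c "
from g import *
st();print(needle('n7')); rows(5.2,.8)"
```

```text
clock: 16.73
ee_pos: [0.5722, 0.1786, 0.0913]
orientation: [[-0.004, 0.939, 0.344], [0.001, 0.344, -0.939], [-1.0, -0.003, -0.002]]
ft_force: [-5.2, -0.0, 8.1]
opening: 0.283
t 16.73 p [0.5722 0.1786 0.0913] F [-5.2 -0.   8.1] op 0.283
[[-0.004, 0.939, 0.344], [0.001, 0.344, -0.939], [-1.0, -0.003, -0.002]] q [ 1.060e+01  1.670e+01  1.009e+02  1.000e-01  6.260e+01 -9.600e+00]
(0.0175, 0.01, 11)
rows a0=5.200 [[0, np.float64(0.0092), np.float64(-0.0058)], [0, np.float64(0.0173), np.float64(-0.0131)], [0, np.float64(0.0241), np.float64(-0.0215)], [0, np.float64(0.0296), np.float64(-0.0309)], [0, np.float64(0.0334), np.float64(-0.0411)]]
```

```bash
python3 -m jog '[[[0,0.0092,-0.0058],[0,0,0]],[[0,0.0173,-0.0131],[0,0,0]],[[0,0.0241,-0.0215],[0,0,0]],[[0,0.0296,-0.0309],[0,0,0]],[[0,0.0334,-0.0411],[0,0,0]]]'; python3 -c "
from g import *
st();print(needle('n8')); rows(6.0,.9)"
```

```text
clock: 17.4
ee_pos: [0.5893, 0.2273, 0.0913]
orientation: [[-0.004, 0.939, 0.344], [-0.002, 0.344, -0.939], [-1.0, -0.004, 0.0]]
ft_force: [-4.6, -3.2, 8.3]
opening: 0.282
t 17.4 p [0.5893 0.2273 0.0913] F [-4.6 -3.2  8.3] op 0.282
[[-0.004, 0.939, 0.344], [-0.002, 0.344, -0.939], [-1.0, -0.004, 0.0]] q [14.8 20.3 96.2 -0.1 63.8 -5.3]
(0.0168, 0.009, 12)
rows a0=6.000 [[0, np.float64(0.0023), np.float64(-0.012)], [0, np.float64(0.0025), np.float64(-0.0242)], [0, np.float64(0.0005), np.float64(-0.0363)], [0, np.float64(-0.0037), np.float64(-0.0478)], [0, np.float64(-0.0098), np.float64(-0.0583)]]
```

```bash
python3 -m jog '[[[0,0.0023,-0.012],[0,0,0]],[[0,0.0025,-0.0242],[0,0,0]],[[0,0.0005,-0.0363],[0,0,0]],[[0,-0.0037,-0.0478],[0,0,0]],[[0,-0.0098,-0.0583],[0,0,0]]]'; python3 -c "
from g import *
st();print(needle('n9')); rows(6.9,.9);rows(7.8,.9)"
```

```text
clock: 18.08
ee_pos: [0.562, 0.2784, 0.0913]
orientation: [[0.001, 0.939, 0.344], [-0.002, 0.344, -0.939], [-1.0, 0.001, 0.002]]
ft_force: [0.4, -4.1, 4.4]
opening: 0.283
t 18.07 p [0.562  0.2784 0.0913] F [ 0.4 -4.1  4.4] op 0.283
[[0.001, 0.939, 0.344], [-0.002, 0.344, -0.939], [-1.0, 0.001, 0.002]] q [20.  19.6 97.1 -0.1 63.3 -0.1]
(0.2047, 0.008, 12)
rows a0=6.900 [[0, np.float64(-0.0079), np.float64(-0.0093)], [0, np.float64(-0.0174), np.float64(-0.017)], [0, np.float64(-0.0281), np.float64(-0.0229)], [0, np.float64(-0.0397), np.float64(-0.0268)], [0, np.float64(-0.0518), np.float64(-0.0286)]]
rows a0=7.800 [[0, np.float64(-0.0122), np.float64(0.0004)], [0, np.float64(-0.0242), np.float64(0.0031)], [0, np.float64(-0.0354), np.float64(0.0078)], [0, np.float64(-0.0457), np.float64(0.0144)], [0, np.float64(-0.0546), np.float64(0.0228)]]
```

```bash
python3 -m jog '[[[0,-0.0079,-0.0093],[0,0,0]],[[0,-0.0174,-0.017],[0,0,0]],[[0,-0.0281,-0.0229],[0,0,0]],[[0,-0.0397,-0.0268],[0,0,0]],[[0,-0.0518,-0.0286],[0,0,0]]]'; python3 -c "
from g import *
st();print(needle())"; python3 -m jog '[[[0,-0.0122,0.0004],[0,0,0]],[[0,-0.0242,0.0031],[0,0,0]],[[0,-0.0354,0.0078],[0,0,0]],[[0,-0.0457,0.0144],[0,0,0]],[[0,-0.0546,0.0228],[0,0,0]]]'; python3 -c "
from g import *
st();print(needle('n11'));rows(8.7,.2)"
```

```text
clock: 18.75
ee_pos: [0.5026, 0.2892, 0.0914]
orientation: [[0.001, 0.939, 0.344], [0.002, 0.344, -0.939], [-1.0, 0.002, -0.002]]
ft_force: [2.2, 2.5, 3.8]
opening: 0.288
t 18.75 p [0.5026 0.2892 0.0914] F [2.2 2.5 3.8] op 0.288
[[0.001, 0.939, 0.344], [0.002, 0.344, -0.939], [-1.0, 0.002, -0.002]] q [2.290e+01 1.430e+01 1.039e+02 1.000e-01 6.170e+01 2.800e+00]
(0.0167, 0.009, 12)
clock: 19.42
ee_pos: [0.458, 0.2486, 0.0913]
orientation: [[-0.002, 0.939, 0.344], [0.002, 0.344, -0.939], [-1.0, -0.002, -0.003]]
ft_force: [-0.7, 4.3, 5.7]
opening: 0.285
t 19.43 p [0.458  0.2486 0.0913] F [-0.7  4.3  5.7] op 0.285
[[-0.002, 0.939, 0.344], [0.002, 0.344, -0.939], [-1.0, -0.002, -0.003]] q [ 20.7   7.7 111.7   0.2  60.6   0.5]
(0.2654, 0.008, 11)
rows a0=8.700 [[0, np.float64(-0.0018), np.float64(0.0021)], [0, np.float64(-0.0034), np.float64(0.0042)], [0, np.float64(-0.005), np.float64(0.0064)], [0, np.float64(-0.0065), np.float64(0.0087)], [0, np.float64(-0.0079), np.float64(0.011)]]
```

```bash
python3 -m jog '[[[0,-0.0018,0.0021],[0,0,0]],[[0,-0.0034,0.0042],[0,0,0]],[[0,-0.005,0.0064],[0,0,0]],[[0,-0.0065,0.0087],[0,0,0]],[[0,-0.0079,0.011],[0,0,0]]]'; python3 -c "
from g import *
st();print(needle());rows(8.9,.2);rows(9.1,.2)"
```

```text
clock: 20.1
ee_pos: [0.4543, 0.2352, 0.0913]
orientation: [[-0.003, 0.939, 0.343], [0.001, 0.343, -0.939], [-1.0, -0.003, -0.002]]
ft_force: [-2.6, 2.6, 8.5]
opening: 0.28
t 20.1 p [0.4543 0.2352 0.0913] F [-2.6  2.6  8.5] op 0.28
[[-0.003, 0.939, 0.343], [0.001, 0.343, -0.939], [-1.0, -0.003, -0.002]] q [ 1.940e+01  6.700e+00  1.129e+02  1.000e-01  6.060e+01 -7.000e-01]
(0.3636, 0.007, 13)
rows a0=8.900 [[0, np.float64(-0.0013), np.float64(0.0024)], [0, np.float64(-0.0025), np.float64(0.0048)], [0, np.float64(-0.0037), np.float64(0.0073)], [0, np.float64(-0.0047), np.float64(0.0098)], [0, np.float64(-0.0056), np.float64(0.0124)]]
rows a0=9.100 [[0, np.float64(-0.0008), np.float64(0.0026)], [0, np.float64(-0.0015), np.float64(0.0052)], [0, np.float64(-0.0021), np.float64(0.0079)], [0, np.float64(-0.0026), np.float64(0.0105)], [0, np.float64(-0.003), np.float64(0.0132)]]
```

```bash
python3 -m jog '[[[0,-0.0013,0.0024],[0,0,0]],[[0,-0.0025,0.0048],[0,0,0]],[[0,-0.0037,0.0073],[0,0,0]],[[0,-0.0047,0.0098],[0,0,0]],[[0,-0.0056,0.0124],[0,0,0]]]'; python3 -c "
from g import *
st();print(needle())";python3 -m jog '[[[0,-0.0008,0.0026],[0,0,0]],[[0,-0.0015,0.0052],[0,0,0]],[[0,-0.0021,0.0079],[0,0,0]],[[0,-0.0026,0.0105],[0,0,0]],[[0,-0.003,0.0132],[0,0,0]]]'; python3 -c "
from g import *
st();print(needle());rows(9.3,-.2);rows(9.3,.15)"
```

```text
clock: 20.78
ee_pos: [0.4534, 0.2214, 0.0913]
orientation: [[-0.003, 0.939, 0.343], [0.001, 0.343, -0.939], [-1.0, -0.003, -0.002]]
ft_force: [-1.5, 2.9, 8.4]
opening: 0.28
t 20.77 p [0.4534 0.2214 0.0913] F [-1.5  2.9  8.4] op 0.28
[[-0.003, 0.939, 0.343], [0.001, 0.343, -0.939], [-1.0, -0.003, -0.002]] q [ 1.800e+01  5.900e+00  1.138e+02  1.000e-01  6.050e+01 -2.100e+00]
(0.4046, 0.011, 11)
clock: 21.45
ee_pos: [0.4552, 0.2078, 0.0913]
orientation: [[-0.003, 0.939, 0.344], [0.0, 0.344, -0.939], [-1.0, -0.003, -0.001]]
ft_force: [-1.4, 2.2, 7.8]
opening: 0.281
t 21.45 p [0.4552 0.2078 0.0913] F [-1.4  2.2  7.8] op 0.281
[[-0.003, 0.939, 0.344], [0.0, 0.344, -0.939], [-1.0, -0.003, -0.001]] q [ 1.650e+01  5.400e+00  1.144e+02  1.000e-01  6.040e+01 -3.700e+00]
(0.3393, 0.008, 13)
rows a0=9.300 [[0, np.float64(0.0004), np.float64(-0.0027)], [0, np.float64(0.0009), np.float64(-0.0054)], [0, np.float64(0.0015), np.float64(-0.008)], [0, np.float64(0.0022), np.float64(-0.0106)], [0, np.float64(0.003), np.float64(-0.0132)]]
rows a0=9.300 [[0, np.float64(-0.0002), np.float64(0.002)], [0, np.float64(-0.0004), np.float64(0.0041)], [0, np.float64(-0.0005), np.float64(0.0061)], [0, np.float64(-0.0005), np.float64(0.0081)], [0, np.float64(-0.0005), np.float64(0.0102)]]
```

Parabola through the three readings puts the peak at α≈9.08. Going back to it.

```bash
python3 -m jog '[[[0,0.0005,-0.003],[0,0,0]],[[0,0.001,-0.006],[0,0,0]],[[0,0.0017,-0.009],[0,0,0]],[[0,0.0025,-0.012],[0,0,0]],[[0,0.0034,-0.0144],[0,0,0]]]'; python3 -c "
from g import *
st();print(needle('n14'),needle())"
```

```text
clock: 22.12
ee_pos: [0.4533, 0.2208, 0.0913]
orientation: [[-0.004, 0.939, 0.344], [-0.004, 0.344, -0.939], [-1.0, -0.005, 0.002]]
ft_force: [-2.3, -3.3, 10.1]
opening: 0.281
t 22.12 p [0.4533 0.2208 0.0913] F [-2.3 -3.3 10.1] op 0.281
[[-0.004, 0.939, 0.344], [-0.004, 0.344, -0.939], [-1.0, -0.005, 0.002]] q [ 18.1   5.9 113.8  -0.2  60.6  -2. ]
(0.3901, 0.011, 13) (0.4047, 0.01, 11)
```

View pics/n14.png

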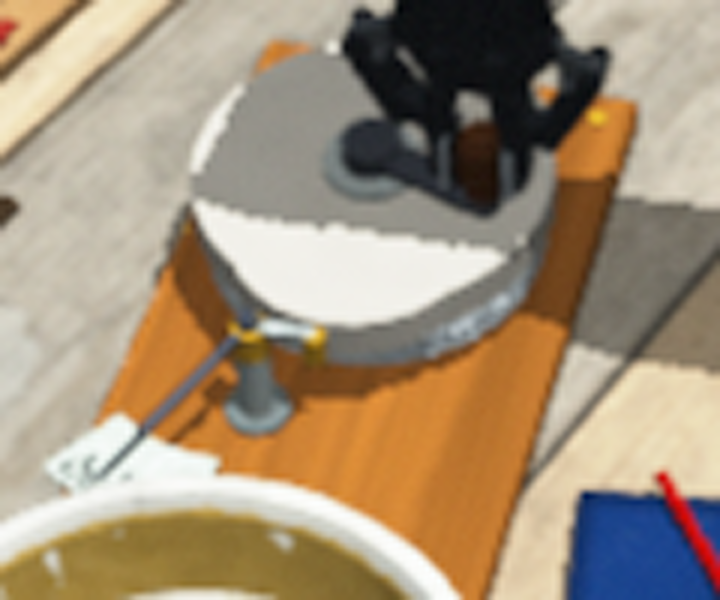

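Needle near 0.39–0.40 (peak). Releasing the knob straight up, then going over the ball.

```bash
python3 -m jog '[[[0,0,0],[0,0,0]],[[0,0,0],[0,0,0]],[[-0.02,0,0],[0,0,0]],[[-0.07,0,0],[0,0,0]],[[-0.12,0,0],[0,0,0]]]' 0.06 30; python3 -c "
from g import *
st();print(needle('n15'),needle(),needle())"; python3 -m jog '[[[0,0.015,0.04],[0,0,0]],[[0,0.03,0.08],[0,0,0]],[[0,0.05,0.125],[0,0,0]],[[0,0.066,0.161],[0,0,0]],[[0,0.066,0.161],[0,0,0]]]' ; python3 -c "
from g import *
c=cam('wrist','w16');st();print(needle(),needle());print(proj(c,[.5731,.0906,.1205])); print(totool(np.array([.572,.0915,.086])-state()['ee_pos']))"
```

```text
clock: 22.85
ee_pos: [0.4536, 0.2219, 0.2105]
orientation: [[-0.004, 0.939, 0.344], [-0.002, 0.344, -0.939], [-1.0, -0.004, 0.0]]
ft_force: [2.1, 0.4, -0.1]
opening: 0.704
t 22.85 p [0.4536 0.2219 0.2105] F [ 2.1  0.4 -0.1] op 0.704
[[-0.004, 0.939, 0.344], [-0.002, 0.344, -0.939], [-1.0, -0.004, 0.0]] q [ 18.1  -2.3 108.2  -0.   74.3  -2. ]
(0.4046, 0.01, 10) (0.4049, 0.01, 10) (0.4049, 0.01, 10)
clock: 23.62
ee_pos: [0.5723, 0.0918, 0.2083]
orientation: [[-0.004, 0.94, 0.341], [-0.001, 0.341, -0.94], [-1.0, -0.004, -0.001]]
ft_force: [-1.0, -0.5, 0.7]
opening: 0.706
t 23.68 p [0.5712 0.0931 0.2083] F [0.1 0.1 0.6] op 0.705
[[-0.005, 0.94, 0.342], [0.0, 0.342, -0.94], [-1.0, -0.005, -0.002]] q [  2.3   7.1  98.7   0.   74.5 -17.7]
(0.3975, 0.011, 12) (0.3975, 0.011, 12)
[255.31383026 193.11195259]
[0.12310865 0.00057071 0.00346366]
```

View pics/w16.png

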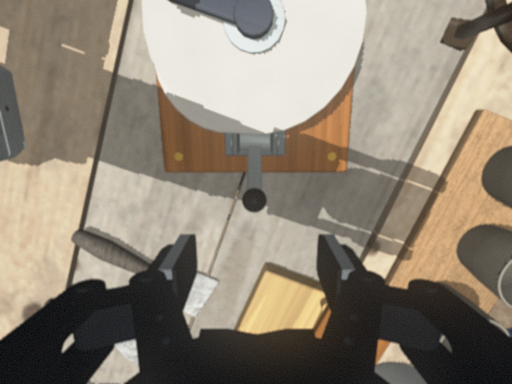

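```bash
python3 -m jog '[[[0.03,0,0.005],[0,0,0]],[[0.06,0,0.005],[0,0,0]],[[0.09,0,0.005],[0,0,0]],[[0.12,0,0.005],[0,0,0]],[[0.123,0,0.005],[0,0,0]]]' 0.06;python3 -m jog '[[[0,0,0],[0,0,0]],[[0,0,0],[0,0,0]],[[0,0,0],[0,0,0]],[[0,0,0],[0,0,0]],[[0,0,0],[0,0,0]]]' 0.0 30; python3 -c "
from g import *
c=cam('wrist','w17');st();print(needle(),needle())"
```

```text
clock: 24.4
ee_pos: [0.5703, 0.0905, 0.0848]
orientation: [[-0.007, 0.938, 0.345], [-0.0, 0.345, -0.938], [-1.0, -0.007, -0.002]]
ft_force: [-0.6, -0.4, -0.0]
opening: 0.704
clock: 25.02
ee_pos: [0.5717, 0.0871, 0.0894]
orientation: [[-0.006, 0.939, 0.345], [-0.005, 0.345, -0.939], [-1.0, -0.008, 0.002]]
ft_force: [-7.9, -6.4, 5.5]
opening: 0.228
t 25.07 p [0.5718 0.0871 0.0894] F [-7.1 -5.9  5.9] op 0.228
[[-0.006, 0.939, 0.345], [-0.005, 0.345, -0.939], [-1.0, -0.008, 0.002]] q [  1.9  14.6 103.7  -0.3  62.  -18.2]
(0.4046, 0.01, 11) (0.3976, 0.011, 12)
```

View pics/w17.png

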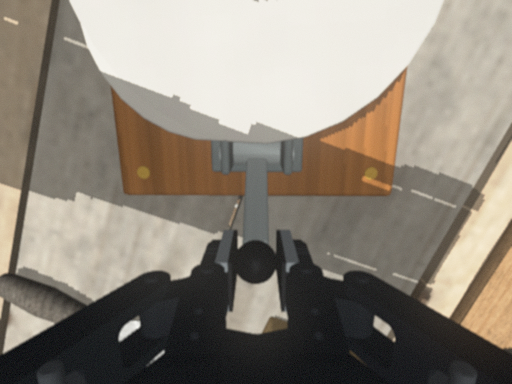

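Ball gripped at (256,262). Bringing the lever down along the arc.

```bash
python3 -m jog '[[[0.0043,-0.002,0.0083],[0,0,0]],[[0.0094,-0.002,0.0161],[0,0,0]],[[0.0154,-0.002,0.0233],[0,0,0]],[[0.0221,-0.002,0.0297],[0,0,0]],[[0.0295,-0.002,0.0354],[0,0,0]]]'; python3 -c "
from g import *
st();print(needle())"; python3 -m jog '[[[0.0079,0,0.0049],[0,0,0]],[[0.0164,0,0.0088],[0,0,0]],[[0.0252,0,0.0118],[0,0,0]],[[0.0344,0,0.0138],[0,0,0]],[[0.0437,0,0.0148],[0,0,0]]]'; python3 -c "
from g import *
c=cam('wrist','w18');st();print(needle(),needle(),proj(c,[.590,.0425,.047]))"
```

```text
clock: 25.8
ee_pos: [0.5839, 0.0537, 0.0593]
orientation: [[-0.002, 0.939, 0.344], [-0.003, 0.344, -0.939], [-1.0, -0.003, 0.002]]
ft_force: [-5.3, -3.3, 3.6]
opening: 0.23
t 25.8 p [0.5839 0.0537 0.0593] F [-5.3 -3.3  3.6] op 0.23
[[-0.002, 0.939, 0.344], [-0.003, 0.344, -0.939], [-1.0, -0.003, 0.002]] q [ -1.5  17.7 103.6  -0.2  58.8 -21.5]
(0.3975, 0.011, 12)
clock: 26.48
ee_pos: [0.5892, 0.0389, 0.0156]
orientation: [[-0.002, 0.939, 0.345], [-0.004, 0.345, -0.939], [-1.0, -0.003, 0.003]]
ft_force: [-5.6, -6.3, 3.7]
opening: 0.23
t 26.52 p [0.5891 0.0389 0.0143] F [-2.7 -6.4 -0.4] op 0.231
[[-0.001, 0.939, 0.344], [-0.004, 0.344, -0.939], [-1.0, -0.003, 0.003]] q [ -2.9  22.  103.8  -0.3  54.3 -22.9]
(0.3901, 0.011, 13) (0.3976, 0.011, 12) [256.96945361 249.54732352]
```

View pics/w18.png

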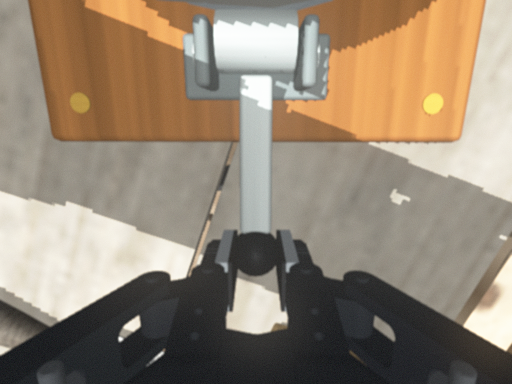

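Nearly down. I'll press further until it meets the stop.

```bash
python3 -m jog '[[[0.003,0,-0.001],[0,0,0]],[[0.006,0,-0.002],[0,0,0]],[[0.009,0,-0.002],[0,0,0]],[[0.010,0,-0.002],[0,0,0]],[[0.010,0,-0.002],[0,0,0]]]'; python3 -c "
from g import *
c=cam('wrist','w19');st();print(needle(),needle(),proj(c,[.590,.0425,.047]))"
```

```text
clock: 27.25
ee_pos: [0.589, 0.0397, 0.0063]
orientation: [[-0.001, 0.938, 0.346], [-0.006, 0.346, -0.938], [-1.0, -0.003, 0.005]]
ft_force: [-5.1, -9.9, 5.9]
opening: 0.228
t 27.3 p [0.589  0.0397 0.0063] F [-5.4 -9.7  5.1] op 0.226
[[-0.001, 0.938, 0.346], [-0.006, 0.346, -0.938], [-1.0, -0.003, 0.005]] q [ -2.8  22.7 103.9  -0.4  53.5 -22.7]
(0.3901, 0.011, 13) (0.3901, 0.011, 13) [256.85466415 260.67058948]
```

View pics/w19.png

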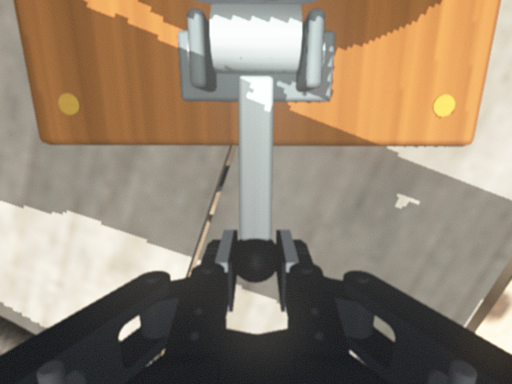

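```bash
python3 -m jog '[[[0.003,0,-0.001],[0,0,0]],[[0.006,0,-0.003],[0,0,0]],[[0.006,0,-0.003],[0,0,0]],[[0.006,0,-0.003],[0,0,0]],[[0.006,0,-0.003],[0,0,0]]]'; python3 -c "
from g import *
c=cam('wrist','w20');st();print(needle(),needle(),proj(c,[.590,.0425,.047]));s=cam('scene','c20');print(proj(s,[.590,.0425,.047]))"
```

```text
clock: 28.02
ee_pos: [0.5888, 0.0413, 0.002]
orientation: [[-0.0, 0.938, 0.346], [-0.008, 0.346, -0.938], [-1.0, -0.003, 0.007]]
ft_force: [-7.6, -13.8, 12.5]
opening: 0.228
t 28.07 p [0.5888 0.0413 0.002 ] F [ -8.  -13.3  13.5] op 0.227
[[-0.0, 0.938, 0.346], [-0.008, 0.346, -0.938], [-1.0, -0.003, 0.007]] q [ -2.5  23.1 104.   -0.6  53.  -22.4]
(0.3974, 0.011, 12) (0.3977, 0.011, 12) [256.08330242 268.97585014]
[253.39736393 206.63362257]
```

View pics/w20.png

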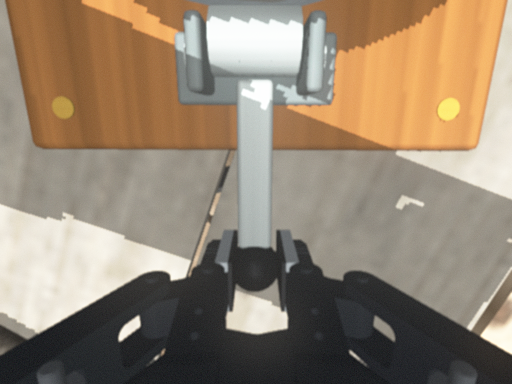

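The ball has started sliding in the pads at 12.5 N, so the lever is on its stop; the needle still reads high. Releasing and rising.

```bash
python3 -m jog '[[[0,0,0],[0,0,0]],[[0,0,0],[0,0,0]],[[-0.04,0,0],[0,0,0]],[[-0.10,0,0],[0,0,0]],[[-0.16,0,0],[0,0,0]]]' 0.06 30; python3 -m jog '[[[-0.05,0,0.01],[0.18,0,0]],[[-0.08,0,0.03],[0.36,0,0]],[[-0.10,0,0.06],[0.54,0,0]],[[-0.11,0,0.09],[0.72,0,0]],[[-0.11,0,0.12],[0.9,0,0]]]'; python3 -c "
from g import *
st();print(needle('n21'),needle());s=cam('scene','c21');print(proj(s,[.590,.0425,.047]));cv2.imwrite('pics/c21z.png',cv2.resize(s['im'][130:240,110:290],None,fx=4.4,fy=4.4,interpolation=cv2.INTER_CUBIC))"
```

```text
clock: 28.85
ee_pos: [0.5881, 0.0469, 0.1603]
orientation: [[0.001, 0.939, 0.344], [0.0, 0.344, -0.939], [-1.0, 0.001, -0.0]]
ft_force: [0.5, -1.0, 0.8]
opening: 0.702
clock: 29.48
ee_pos: [0.631, -0.0668, 0.2709]
orientation: [[0.005, 0.85, -0.526], [-0.0, -0.526, -0.85], [-1.0, 0.004, -0.002]]
ft_force: [-0.6, 0.4, -0.3]
opening: 0.7
t 29.48 p [ 0.631  -0.0668  0.2709] F [-0.6  0.4 -0.3] op 0.7
[[0.005, 0.85, -0.526], [-0.0, -0.526, -0.85], [-1.0, 0.004, -0.002]] q [-12.4  11.   87.6   0.   81.2  19.3]
(0.3975, 0.011, 12) (0.3975, 0.011, 12)
[253.39736393 206.63362257]
```

View pics/c21z.png

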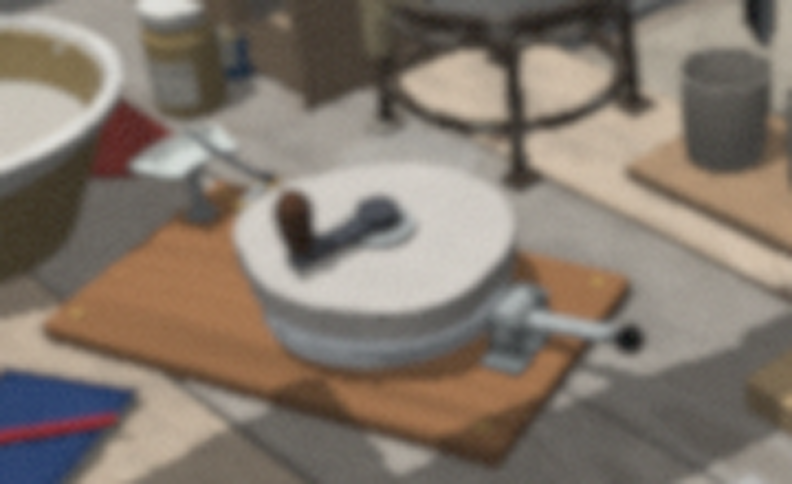

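View pics/n21.png

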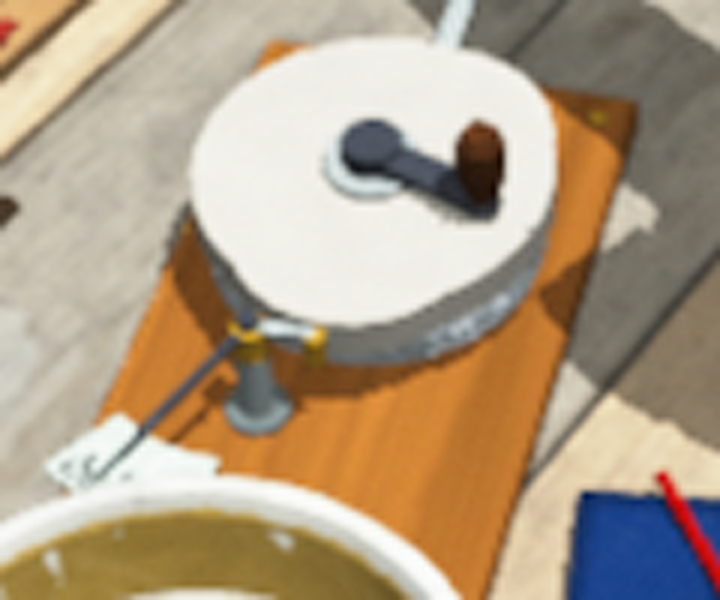

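Ball back at (253,207) in the scene view as at the start, lever level, needle at the top. Now rotating and hovering over the scrapers and block.

```bash
python3 -m jog '[[[-0.01,0.003,0.027],[0.18,0,0]],[[-0.02,0.006,0.055],[0.36,0,0]],[[-0.03,0.009,0.082],[0.54,0,0]],[[-0.04,0.011,0.11],[0.72,0,0]],[[-0.049,0.013,0.137],[0.9,0,0]]]';python3 -m jog '[[[0,0,0],[0.18,0,0]],[[0,0,0],[0.36,0,0]],[[0,0,0],[0.36,0,0]],[[0,0,0],[0.36,0,0]],[[0,0,0],[0.36,0,0]]]'; python3 -c "
from g import *
c=cam('wrist','w22');st();c=cam('wrist','w22')
cv2.imwrite('pics/w22z.png',cv2.resize(c['im'],None,fx=1.5,fy=1.5,interpolation=cv2.INTER_CUBIC))"
```

```text
clock: 30.25
ee_pos: [0.5686, -0.1892, 0.318]
orientation: [[0.0, 0.119, -0.993], [0.001, -0.993, -0.119], [-1.0, -0.001, -0.001]]
ft_force: [0.5, -0.1, 0.1]
opening: 0.703
clock: 30.88
ee_pos: [0.5689, -0.1896, 0.3177]
orientation: [[-0.0, -0.234, -0.972], [0.0, -0.972, 0.234], [-1.0, -0.0, 0.0]]
ft_force: [0.0, 0.1, 1.0]
opening: 0.706
t 30.93 p [ 0.5689 -0.1897  0.3178] F [ 0.4 -0.5 -0.8] op 0.705
[[-0.0, -0.234, -0.972], [0.0, -0.972, 0.234], [-1.0, -0.0, 0.0]] q [-25.1   5.6  88.7   0.   85.7  78.4]
```

View pics/w22z.png

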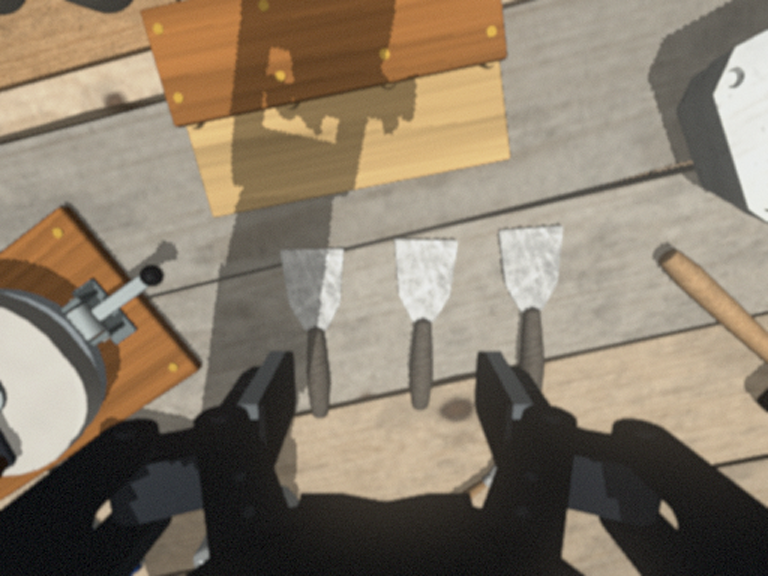

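```bash
cat > sc.py <<'E'
from h import *
def P(c,q,z,k=1.5): return onz(c,q[0]/k,q[1]/k,z)[:2]
E
python3 -c "
from sc import *
c=cam('wrist')
L=[P(c,q,.028) for q in [(214,216),(509,158)]];Rf=[P(c,q,.054) for q in [(180,125),(506,60)]];Rb=[P(c,q,.054) for q in [(142,13)]]
print('ledge',L,'roof',Rf,Rb)
for a in (L,Rf):
  d=a[0]-a[1];print('len',np.linalg.norm(d),'yaw',np.degrees(np.arctan2(d[1],d[0]))-90)
for n,e1,e2,f,b in [('s0',(281,251),(344,249),(316,328),(319,414)),('s1',(395,239),(457,239),(423,320),(420,407)),('s2',(499,229),(562,226),(531,310),None)]:
  A,B=P(c,e1,.005),P(c,e2,.005);m=(A+B)/2;F=P(c,f,.013)
  Bt=P(c,b,.013) if b else F+ (F-m)/np.linalg.norm(F-m)*.109
  d=m-Bt;print(n,'edge',np.round(m,4),'w',np.linalg.norm(A-B),'edgeperp',np.degrees(np.arctan2(*(B-A)[::-1]))+90,'front',np.round(F,4),'butt',np.round(Bt,4),'len',np.linalg.norm(d),'ang',np.degrees(np.arctan2(d[1],d[0])),'mid',np.round(m-d/np.linalg.norm(d)*.142,4))
"
```

```text
ledge [array([ 0.62887078, -0.02836401]), array([ 0.61470594, -0.32287801])] roof [array([ 0.71271176, -0.03580305]), array([ 0.6965315 , -0.32685794])] [array([ 0.80373534, -0.03598991])]
len 0.2948544287672023 yaw -2.753556288110957
len 0.2915042909971315 yaw -3.1819006985009253
s0 edge [ 0.5697 -0.1096] w 0.06736220581329189 edgeperp -11.743174276568453 front [ 0.4863 -0.091 ] butt [ 0.3832 -0.0652] len 0.19166188325805378 ang -13.388981576779628 mid [ 0.4315 -0.0767]
s1 edge [ 0.5528 -0.2298] w 0.06572216520650233 edgeperp -13.581948337557364 front [ 0.4677 -0.2074] butt [ 0.3645 -0.1814] len 0.1943734738867869 ang -14.442620884813385 mid [ 0.4153 -0.1944]
s2 edge [ 0.5388 -0.3393] w 0.06612086903124828 edgeperp -10.847534713547788 front [ 0.4514 -0.3241] butt [ 0.344  -0.3053] len 0.19779395640926845 ang -9.896056758371035 mid [ 0.399  -0.3149]
```

Clean view of three scrapers and the block; sizes agree (blade 66–67 mm, length 192–197 mm). Grasping scraper 0 first: middle (0.431,-0.077), blade angle −13.4°, which already matches the tool yaw.

```bash
python3 -m jog '[[[0.02,-0.015,0.035],[0,0,0]],[[0.06,-0.035,0.07],[0,0,0]],[[0.11,-0.05,0.105],[0,0,0]],[[0.16,-0.065,0.14],[0,0,0]],[[0.21,-0.077,0.16],[0,0,0]]]' 0.06 60;python3 -m jog '[[[0.02,0,0],[0,0,0]],[[0.05,0,0],[0,0,0]],[[0.05,0,0],[0,0,0]],[[0.05,0,0],[0,0,0]],[[0.05,0,0],[0,0,0]]]'; python3 -c "
from sc import *
c=cam('wrist','w23');st();print(totool(np.array([.431,-.077,-.012])-state()['ee_pos'])); print(proj(c,[.431,-.077,.013]),proj(c,[.4863,-.091,.013]),proj(c,[.3832,-.0652,.013]))"
```

```text
clock: 31.65
ee_pos: [0.4302, -0.0766, 0.1066]
orientation: [[0.001, -0.235, -0.972], [-0.0, -0.972, 0.235], [-1.0, 0.0, -0.001]]
ft_force: [-0.1, 0.2, -0.3]
opening: 0.702
clock: 32.28
ee_pos: [0.433, -0.078, 0.0594]
orientation: [[0.003, -0.236, -0.972], [-0.001, -0.972, 0.236], [-1.0, 0.0, -0.003]]
ft_force: [0.1, -0.4, 0.3]
opening: 0.7
t 32.33 p [ 0.4329 -0.078   0.0593] F [ 0.1 -0.5 -0.5] op 0.707
[[0.003, -0.236, -0.972], [-0.001, -0.972, 0.236], [-1.0, 0.0, -0.003]] q [-19.4   0.8 123.4  -0.   55.7  84.3]
[ 0.07133074 -0.00055006  0.00224795]
[257.06979039 210.77353758] [257.90680998 131.803414  ] [256.80846088 270.80326729]
```

View pics/w23.png

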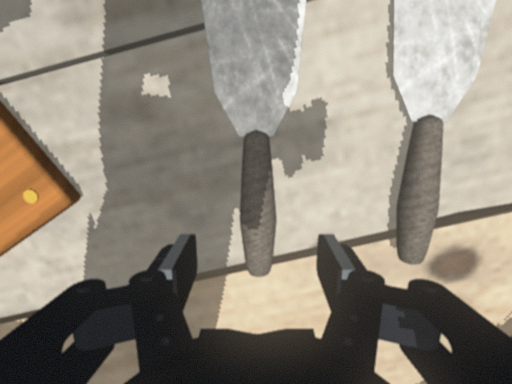

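```bash
python3 -m jog '[[[0.025,0.0005,0.001],[0,0,0]],[[0.05,0.0005,0.001],[0,0,0]],[[0.065,0.0005,0.001],[0,0,0]],[[0.074,0.0005,0.001],[0,0,0]],[[0.075,0.0005,0.001],[0,0,0]]]' 0.05; python3 -c "
from sc import *
st();c=cam('wrist','w24');s=cam('scene','c24');cv2.imwrite('pics/c24z.png',cv2.resize(s['im'][190:310,190:320],None,fx=5,fy=5,interpolation=cv2.INTER_CUBIC))"
```

```text
clock: 32.95
ee_pos: [0.4304, -0.0777, -0.0173]
orientation: [[-0.0, -0.236, -0.972], [0.0, -0.972, 0.236], [-1.0, -0.0, 0.0]]
ft_force: [-0.1, -0.1, 0.0]
opening: 0.588
t 32.95 p [ 0.4304 -0.0777 -0.0173] F [-0.1 -0.1  0. ] op 0.588
[[-0.0, -0.236, -0.972], [0.0, -0.972, 0.236], [-1.0, -0.0, 0.0]] q [-19.4   9.6 124.7   0.   45.6  84.2]
```

View pics/c24z.png

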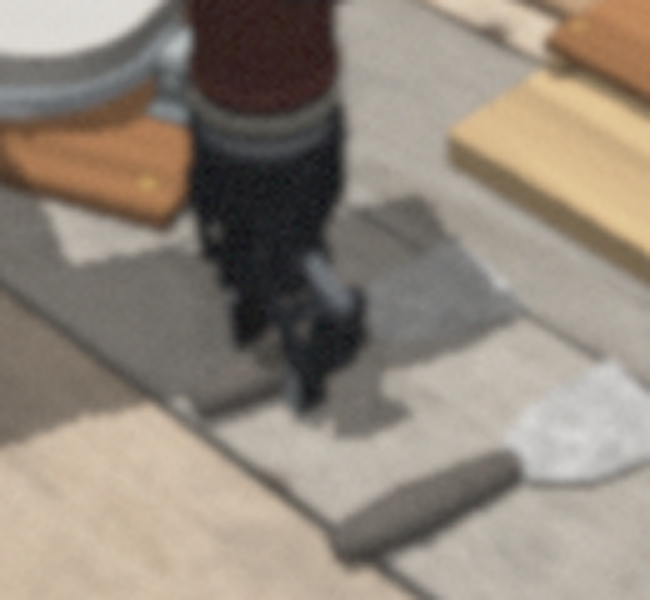

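View pics/w24.png

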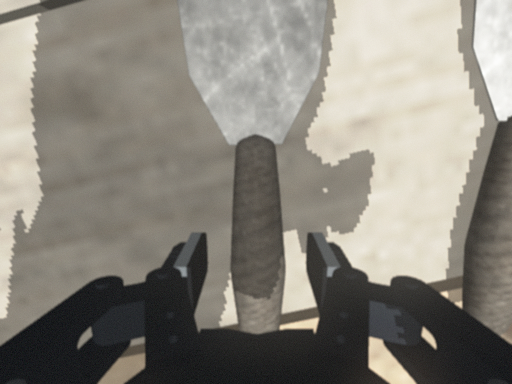

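Jaws straddle the handle, no contact forces. Closing.

```bash
python3 -m jog '[[[0,0,0],[0,0,0]],[[0,0,0],[0,0,0]],[[0,0,0],[0,0,0]],[[0,0,0],[0,0,0]],[[0,0,0],[0,0,0]]]' 0.0 70; python3 -c "
from sc import *
st()"; python3 -m jog '[[[-0.01,0,0],[0,0,0]],[[-0.03,0,0],[0,0,0]],[[-0.05,0,0],[0,0,0]],[[-0.06,0,0],[0,0,0]],[[-0.06,0,0],[0,0,0]]]'; python3 -c "
from sc import *
st();c=cam('wrist','w25');s=cam('scene','c25');d=cam('side','s25');cv2.imwrite('pics/c25z.png',cv2.resize(s['im'][170:310,190:350],None,fx=4.5,fy=4.2,interpolation=cv2.INTER_CUBIC))"
```

```text
clock: 33.67
ee_pos: [0.4312, -0.078, -0.0161]
orientation: [[0.001, -0.236, -0.972], [-0.0, -0.972, 0.236], [-1.0, 0.0, -0.001]]
ft_force: [-1.6, 1.0, 4.9]
opening: 0.276
t 33.67 p [ 0.4312 -0.078  -0.0161] F [-1.6  1.   4.9] op 0.276
[[0.001, -0.236, -0.972], [-0.0, -0.972, 0.236], [-1.0, 0.0, -0.001]] q [-19.4   9.5 124.7  -0.   45.7  84.2]
clock: 34.3
ee_pos: [0.4311, -0.078, 0.0437]
orientation: [[0.002, -0.236, -0.972], [-0.001, -0.972, 0.236], [-1.0, 0.0, -0.002]]
ft_force: [0.2, 0.3, -1.4]
opening: 0.277
t 34.3 p [ 0.4311 -0.078   0.0437] F [ 0.2  0.3 -1.4] op 0.277
[[0.002, -0.236, -0.972], [-0.001, -0.972, 0.236], [-1.0, 0.0, -0.002]] q [-19.4   2.3 123.9  -0.   53.7  84.2]
```

View pics/c25z.png

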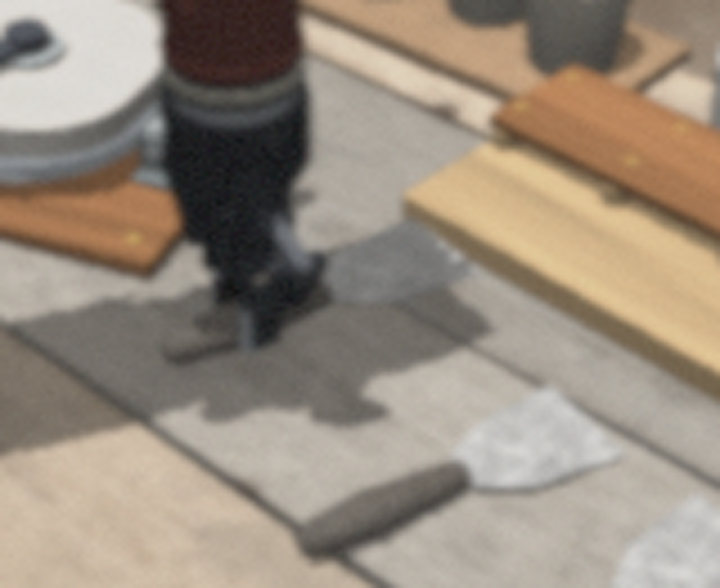

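View pics/w25.png

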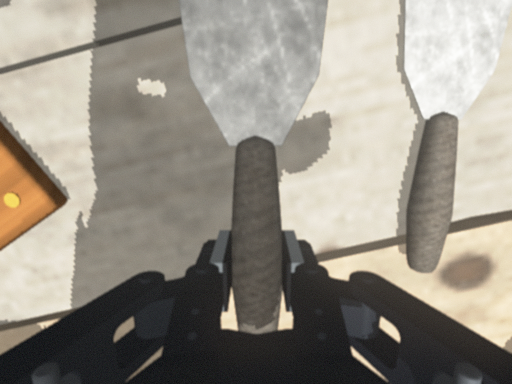

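View pics/s25.png

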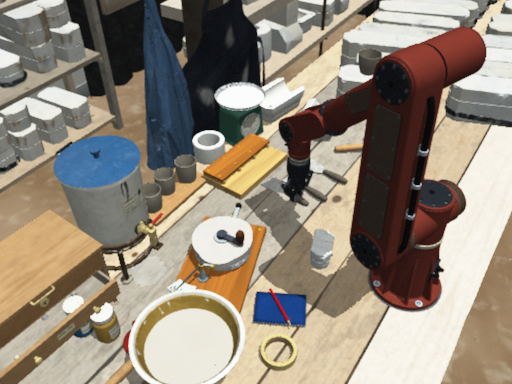

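Lifted level and held straight (handle front still at (256,138)). Before inserting I need a better block measure from side and scene views.

```bash
python3 -c "
from sc import *
im=cv2.imread('pics/s25.png');cv2.imwrite('pics/bs.png',cv2.resize(im[125:205,195:295],None,fx=8,fy=7.5,interpolation=cv2.INTER_CUBIC))
im=cv2.imread('pics/c25.png');cv2.imwrite('pics/bc.png',cv2.resize(im[175:275,275:410],None,fx=5.9,fy=6,interpolation=cv2.INTER_CUBIC))
im=cv2.imread('pics/w22.png');cv2.imwrite('pics/bw.png',cv2.resize(im[0:150,90:345],None,fx=3.1,fy=4,interpolation=cv2.INTER_CUBIC))"
```

```text
(no output)
```

View pics/bs.png

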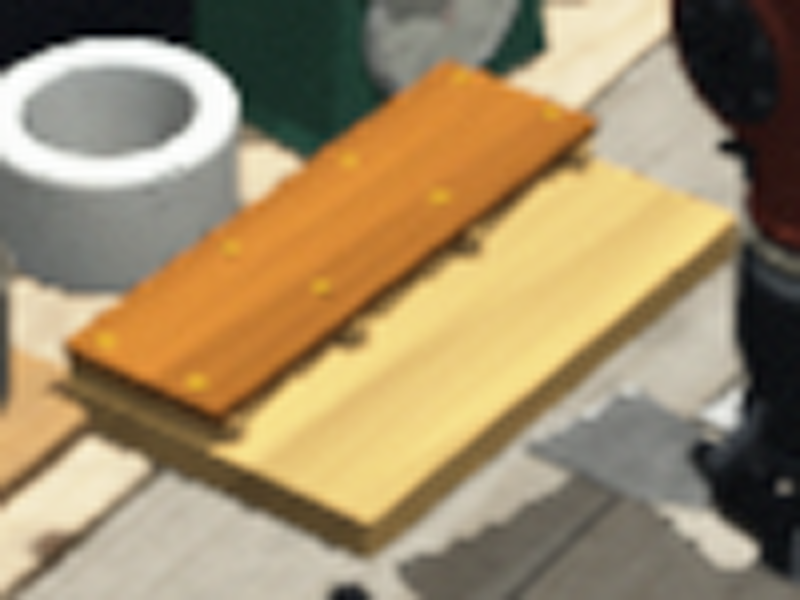

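View pics/bc.png

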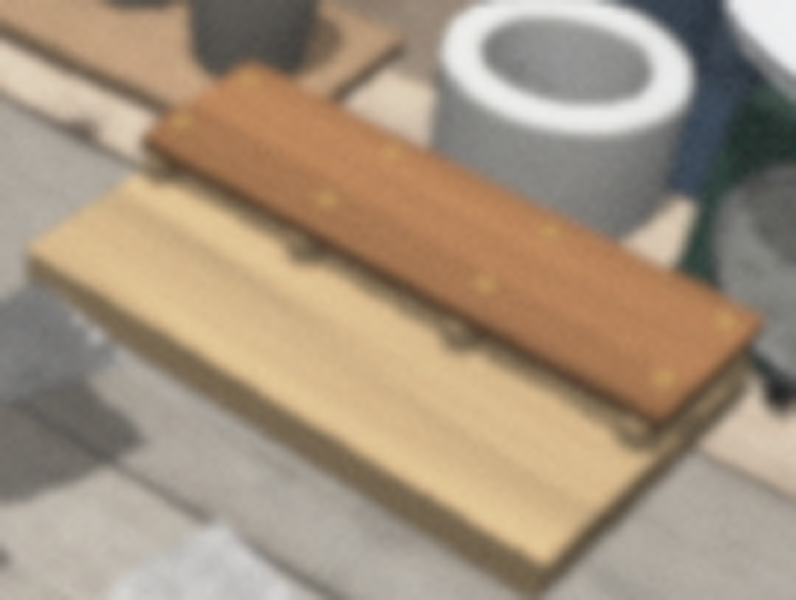

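View pics/bw.png

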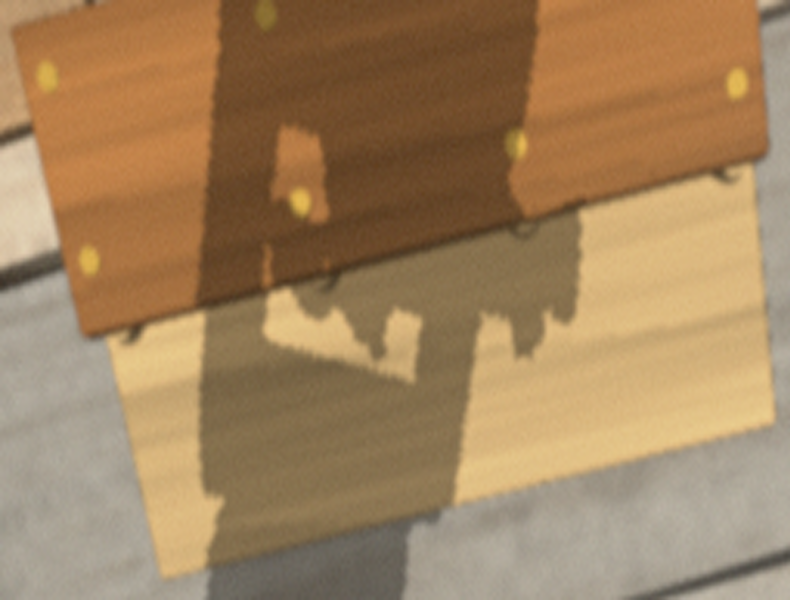

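The four front brass screws sit on the posts between slots, at roof height 0.054, so they make good references. Using them in three views.

```bash
python3 -c "
from sc import *
s=cam('side');c=cam('scene')
S=[(195+x/8,125+y/7.5) for x,y in [(196,383),(321,286),(439,196),(552,114)]]
C=[(275+x/5.9,175+y/6) for x,y in [(181,122),(325,200),(485,285),(663,378)]]
w=cam('wrist'); ee=np.array(state()['ee_pos']); o=-w['R'].T@w['t']+np.array([.5689,-.1897,.3178])-ee; w['t']=-w['R']@o
W=[(90+x/3.1,y/4) for x,y in [(89,261),(300,201),(516,145),(736,82)]]
A=[]
for i in range(4):
  a,b,d=[onz(k,*p,.054)[:2] for k,p in ((s,S[i]),(c,C[i]),(w,W[i]))]
  print(np.round(a,4),np.round(b,4),np.round(d,4),tri(s,S[i],c,C[i])); A.append((a,b,d))
A=np.array(A)
for j in range(3):
  X=A[:,j]; m=X.mean(0); d=np.polyfit([138,46,-46,-138],X,1); print('mid',m,'yaw',np.degrees(np.arctan2(-d[0][0],d[0][1])),'scale',np.hypot(*d[0])*1000)
# mouth edges roof front corners
for k,p in ((s,(195+222/8,125+415/7.5)),(s,(195+594/8,125+125/7.5)),(c,(275+148/5.9,175+140/6)),(c,(275+657/5.9,175+420/6)),(w,(90+88/3.1,336/4)),(w,(90+767/3.1,155/4))): print('roof',onz(k,*p,.054)[:2])
for k,p in ((s,(195+370/8,125+527/7.5)),(s,(195+738/8,125+220/7.5)),(c,(275+30/5.9,175+250/6)),(c,(275+545/5.9,175+565/6)),(w,(90+165/3.1,577/4)),(w,(90+775/3.1,423/4))): print('ledge',onz(k,*p,.028)[:2])
"
```

```text
[ 0.7334 -0.042 ] [ 0.7335 -0.0431] [ 0.7339 -0.0421] (array([ 0.73401482, -0.04269957,  0.05339912]), np.float64(0.0002957921501538933))
[ 0.7296 -0.1353] [ 0.7283 -0.1356] [ 0.73   -0.1345] (array([ 0.72936417, -0.13527745,  0.0536581 ]), np.float64(0.0008699706224836728))
[ 0.7251 -0.2277] [ 0.7241 -0.2275] [ 0.7246 -0.2264] (array([ 0.72478091, -0.22742778,  0.05390565]), np.float64(0.000703261744145241))
[ 0.7185 -0.3181] [ 0.7209 -0.3188] [ 0.721  -0.3182] (array([ 0.71951741, -0.31890212,  0.05407471]), np.float64(0.0017509010192296184))
mid [ 0.7266653  -0.18077341] yaw -3.051919898918941 scale 1.0020504192854933
mid [ 0.72672322 -0.18127462] yaw -2.614884432505762 scale 0.9998643797307254
mid [ 0.72737992 -0.18031227] yaw -2.748037308444784 scale 1.0012323551563744
roof [ 0.70903242 -0.02915514]
roof [ 0.69564128 -0.32114886]
roof [ 0.70938291 -0.04012359]
roof [ 0.69440192 -0.32939107]
roof [ 0.71206499 -0.03343367]
roof [ 0.69717592 -0.32701196]
ledge [ 0.62376599 -0.02299928]
ledge [ 0.61003748 -0.318921  ]
ledge [ 0.62548731 -0.03233941]
ledge [ 0.61156541 -0.32644189]
ledge [ 0.62796516 -0.02888382]
ledge [ 0.61315282 -0.32344199]
```

```bash
python3 -c "
from sc import *
w=cam('wrist');st();s=state();ee=np.array(s['ee_pos']);R=np.array(s['orientation'])
g=cv2.cvtColor(w['im'],cv2.COLOR_BGR2GRAY)
b=ee[2]+.0161
def t(u,v,z): return R.T@(onz(w,u,v,z)-ee)
for u,v,h in [(183,2,.006),(327,2,.006),(188,70,.007),(323,70,.007),(256,138,.012),(234,190,.0135),(278,190,.0135),(233,225,.0135),(282,225,.0135)]:
  print((u,v),np.round(t(u,v,b+h)[1:]*1e3,1))
"
```

```text
t 34.65 p [ 0.4298 -0.0775  0.0422] F [-0.9  0.2 -0.9] op 0.275
[[-0.001, -0.236, -0.972], [0.001, -0.972, 0.236], [-1.0, -0.0, 0.002]] q [-19.4   2.4 124.   -0.   53.7  84.2]
(183, 2) [ -31.4 -112.1]
(327, 2) [  28.3 -112.1]
(188, 70) [-30.7 -85.7]
(323, 70) [ 28.  -85.7]
(256, 138) [ -1.2 -56.9]
(234, 190) [-11.3 -33.4]
(278, 190) [  9.  -33.4]
(233, 225) [-12.1 -16.2]
(282, 225) [ 11.2 -16.2]
```

Three views agree on the block (screw-line middle (0.727,-0.181), yaw −2.8°). The scraper sits straight in the hand, with the handle middle at the TCP. Moving to the pre-insert pose for slot 0.

```bash
python3 -m jog '[[[-0.01,-0.004,-0.02],[-0.03,0,0]],[[-0.015,-0.009,-0.045],[-0.07,0,0]],[[-0.015,-0.015,-0.07],[-0.11,0,0]],[[-0.015,-0.021,-0.095],[-0.15,0,0]],[[-0.015,-0.0266,-0.12],[-0.188,0,0]]]'; python3 -m jog '[[[0,0,0],[0,0,0]],[[0,0,0],[0,0,0]],[[0,0,0],[0,0,0]],[[0,0,0],[0,0,0]],[[0,0,0],[0,0,0]]]'; python3 -c "
from sc import *
st();s=state();w=cam('wrist','w26');c=cam('scene','c26');d=cam('side','s26')
cv2.imwrite('pics/c26z.png',cv2.resize(c['im'][170:270,240:400],None,fx=5,fy=5,interpolation=cv2.INTER_CUBIC))
cv2.imwrite('pics/s26z.png',cv2.resize(d['im'][120:220,190:310],None,fx=6,fy=6,interpolation=cv2.INTER_CUBIC))
R=np.array(s['orientation']);print(np.degrees(np.arctan2(R[1,2],R[0,2])), R.T@(np.array([.5541,-.0803,.014])-s['ee_pos']))
"
```

```text
clock: 35.28
ee_pos: [0.5537, -0.0801, 0.0572]
orientation: [[-0.001, -0.049, -0.999], [0.0, -0.999, 0.049], [-1.0, -0.0, 0.001]]
ft_force: [-1.0, 0.7, -0.7]
opening: 0.274
clock: 35.9
ee_pos: [0.5529, -0.0802, 0.0579]
orientation: [[-0.0, -0.05, -0.999], [0.0, -0.999, 0.05], [-1.0, -0.0, 0.0]]
ft_force: [0.5, -0.1, -1.2]
opening: 0.278
t 35.9 p [ 0.5529 -0.0802  0.0579] F [ 0.5 -0.1 -1.2] op 0.278
[[-0.0, -0.05, -0.999], [0.0, -0.999, 0.05], [-1.0, -0.0, 0.0]] q [-15.5  14.8 107.6  -0.   57.7  77.4]
177.10850876777647 [ 4.39345339e-02  3.87667545e-05 -1.18740637e-03]
```

View pics/c26z.png

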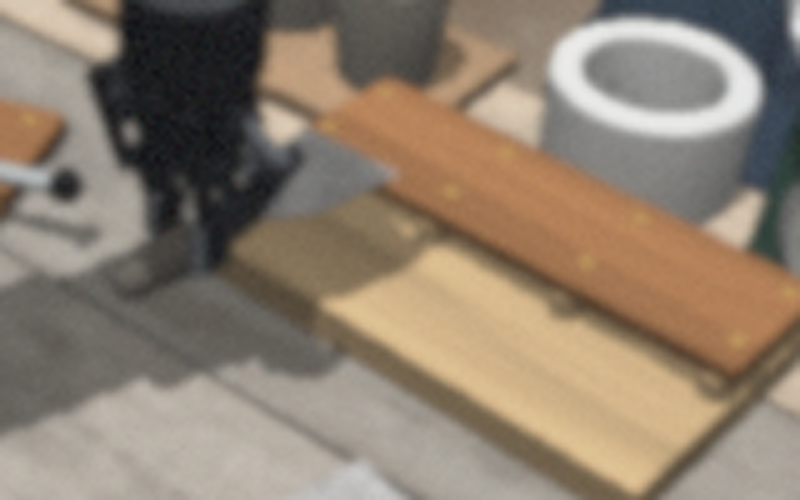

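View pics/s26z.png

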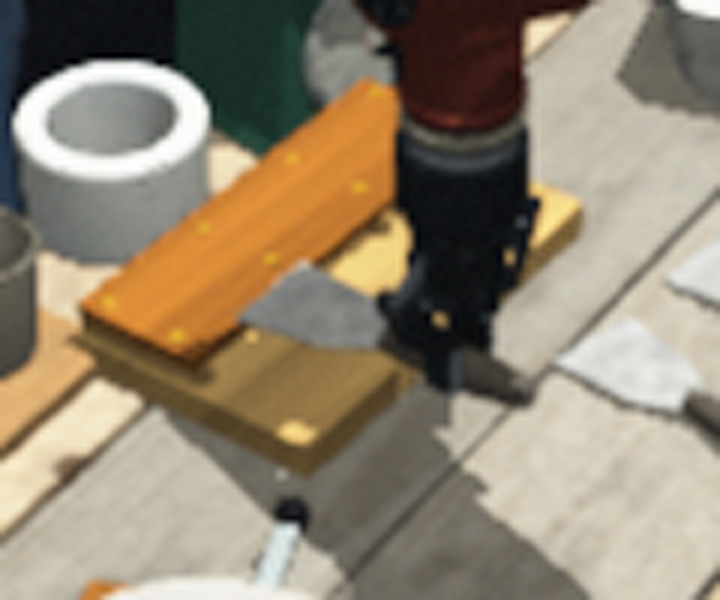

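View pics/w26.png

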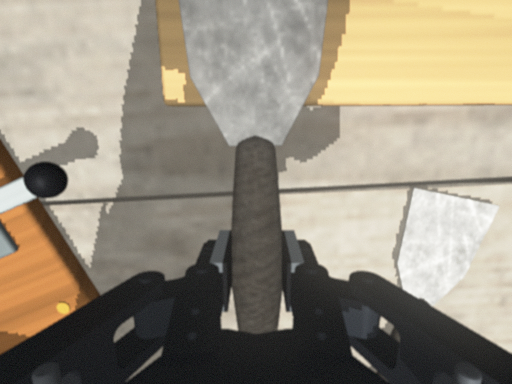

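Aligned: the ledge edge is level in the wrist view at row 105. Descending to 2 mm above ledge level and starting insertion.

```bash
python3 -m jog '[[[0.015,0,0],[0,0,0]],[[0.03,0,0],[0,0,0]],[[0.043,0,0],[0,0,0]],[[0.0435,0,0],[0,0,0]],[[0.0435,0,0],[0,0,0]]]'; python3 -m jog '[[[0,0,-0.008],[0,0,0]],[[0,0,-0.016],[0,0,0]],[[0,0,-0.024],[0,0,0]],[[0,0,-0.032],[0,0,0]],[[0,0,-0.032],[0,0,0]]]'; python3 -c "
from sc import *
st();s=state();w=cam('wrist','w27');c=cam('scene','c27');d=cam('side','s27')
cv2.imwrite('pics/c27z.png',cv2.resize(c['im'][170:270,240:400],None,fx=5,fy=5,interpolation=cv2.INTER_CUBIC))
cv2.imwrite('pics/s27z.png',cv2.resize(d['im'][120:220,190:310],None,fx=6,fy=6,interpolation=cv2.INTER_CUBIC))
"
```

```text
clock: 36.67
ee_pos: [0.5533, -0.0802, 0.0142]
orientation: [[-0.0, -0.05, -0.999], [0.0, -0.999, 0.05], [-1.0, -0.0, 0.0]]
ft_force: [0.2, -0.6, -0.8]
opening: 0.277
clock: 37.3
ee_pos: [0.5862, -0.0819, 0.0146]
orientation: [[0.001, -0.05, -0.999], [-0.0, -0.999, 0.05], [-1.0, 0.0, -0.001]]
ft_force: [0.7, -0.4, -0.8]
opening: 0.276
t 37.3 p [ 0.5862 -0.0819  0.0146] F [ 0.7 -0.4 -0.8] op 0.276
[[0.001, -0.05, -0.999], [-0.0, -0.999, 0.05], [-1.0, 0.0, -0.001]] q [-14.7  22.  103.7  -0.   54.2  78.1]
```

View pics/c27z.png

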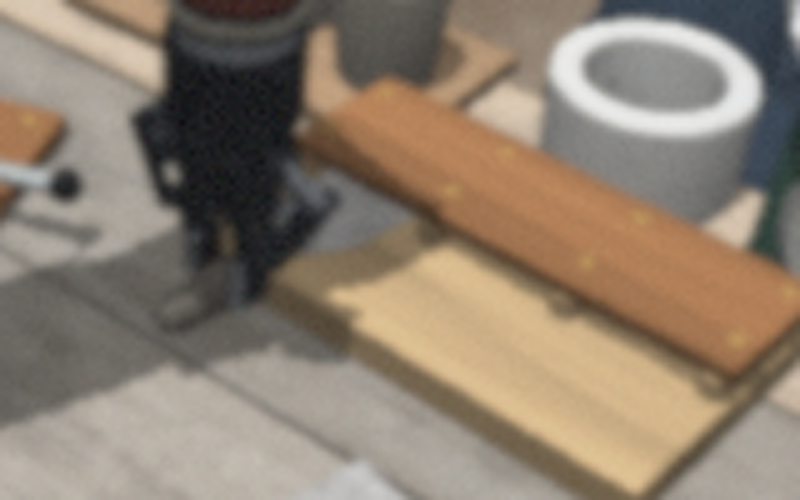

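View pics/s27z.png

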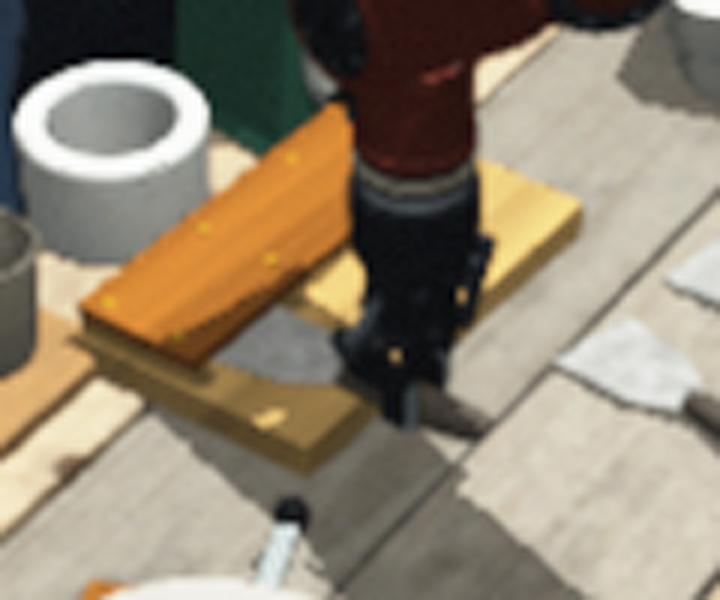

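View pics/w27.png

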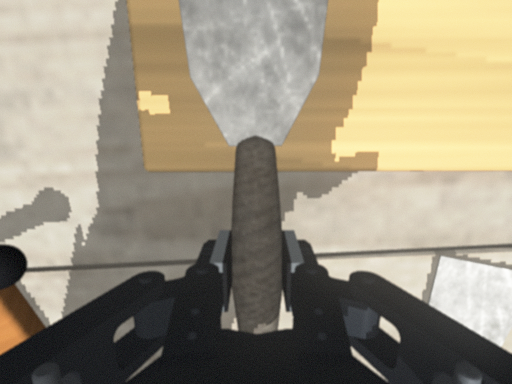

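The blade is under the roof with no force. Continuing.

```bash
python3 -m jog '[[[0,0,-0.012],[0,0,0]],[[0,0,-0.024],[0,0,0]],[[0,0,-0.036],[0,0,0]],[[0,0,-0.048],[0,0,0]],[[0,0,-0.055],[0,0,0]]]'; python3 -m jog '[[[0.0005,0,-0.003],[0,0,0]],[[0.0005,0,-0.006],[0,0,0]],[[0.0005,0,-0.009],[0,0,0]],[[0.0005,0,-0.012],[0,0,0]],[[0.0005,0,-0.012],[0,0,0]]]'; python3 -c "
from sc import *
st();s=state();w=cam('wrist','w28')
"
```

```text
clock: 38.08
ee_pos: [0.6413, -0.0846, 0.0144]
orientation: [[0.0, -0.05, -0.999], [-0.0, -0.999, 0.05], [-1.0, 0.0, -0.0]]
ft_force: [-0.5, -0.2, -1.7]
opening: 0.275
clock: 38.7
ee_pos: [0.6514, -0.085, 0.0135]
orientation: [[-0.002, -0.05, -0.999], [0.0, -0.999, 0.05], [-1.0, -0.0, 0.002]]
ft_force: [-2.3, 0.3, -0.4]
opening: 0.278
t 38.7 p [ 0.6514 -0.085   0.0135] F [-2.3  0.3 -0.4] op 0.278
[[-0.002, -0.05, -0.999], [0.0, -0.999, 0.05], [-1.0, -0.0, 0.002]] q [-13.5  28.7  94.1  -0.   57.3  79.3]
```

View pics/w28.png

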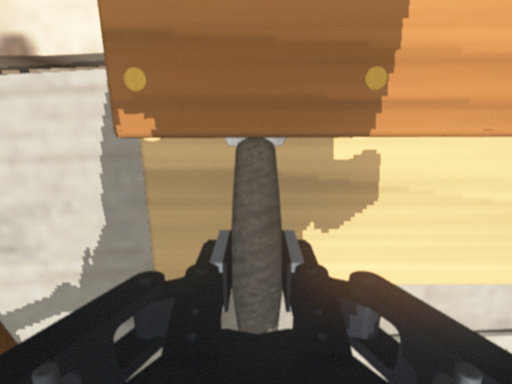

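Handle front is about at the roof, centred between the screws at x = 135 and 377. Lowering 2 mm and pushing to the stop.

```bash
python3 -m jog '[[[0.0015,0,-0.002],[0,0,0]],[[0.002,0,-0.004],[0,0,0]],[[0.002,0,-0.006],[0,0,0]],[[0.002,0,-0.007],[0,0,0]],[[0.002,0,-0.007],[0,0,0]]]'; python3 -c "
from sc import *
st();s=state();w=cam('wrist','w29')
"
```

```text
clock: 39.38
ee_pos: [0.6515, -0.0849, 0.0118]
orientation: [[-0.018, -0.049, -0.999], [0.002, -0.999, 0.049], [-1.0, -0.001, 0.018]]
ft_force: [-18.3, 0.3, 14.5]
opening: 0.273
t 39.38 p [ 0.6515 -0.0849  0.0118] F [-18.3   0.3  14.5] op 0.273
[[-0.018, -0.049, -0.999], [0.002, -0.999, 0.049], [-1.0, -0.001, 0.018]] q [-13.5  29.4  93.3  -0.2  58.3  79.4]
```

View pics/w29.png

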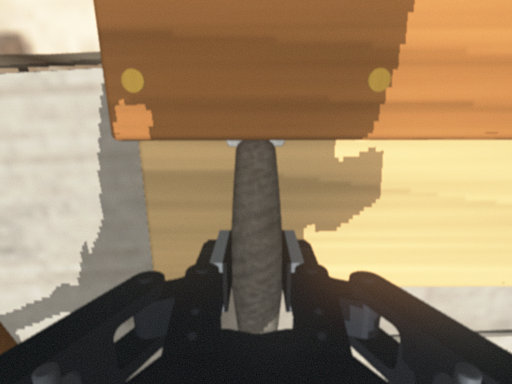

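Stop met at 18 N with the handle against the roof. Releasing, rising, and going to scraper 1.

```bash
python3 -m jog '[[[0,0,0],[0,0,0]],[[0,0,0],[0,0,0]],[[-0.02,0,0],[0,0,0]],[[-0.07,0,0],[0,0,0]],[[-0.13,0,0],[0,0,0]]]' 0.05; python3 -m jog '[[[0,0.025,0.05],[0.04,0,0]],[[0,0.05,0.1],[0.08,0,0]],[[0,0.075,0.15],[0.12,0,0]],[[0,0.1,0.195],[0.16,0,0]],[[0,0.12,0.225],[0.2,0,0]]]'; python3 -m jog '[[[0.02,0,0],[0,0,0]],[[0.04,0,0],[0,0,0]],[[0.05,0,0],[0,0,0]],[[0.05,0,0],[0,0,0]],[[0.05,0,0],[0,0,0]]]'; python3 -c "
from sc import *
st();s=state();w=cam('wrist','w30');print(proj(w,[.4153,-.1944,.013]),proj(w,[.4677,-.2074,.013]),proj(w,[.3645,-.1814,.013]));cam('scene','c30')
"
```

```text
clock: 40.05
ee_pos: [0.6589, -0.0853, 0.1433]
orientation: [[-0.001, -0.05, -0.999], [0.0, -0.999, 0.05], [-1.0, -0.0, 0.001]]
ft_force: [0.6, -0.6, -1.0]
opening: 0.584
clock: 40.67
ee_pos: [0.4275, -0.1951, 0.1436]
orientation: [[0.002, -0.249, -0.968], [-0.002, -0.968, 0.249], [-1.0, 0.001, -0.003]]
ft_force: [0.4, 0.0, 0.8]
opening: 0.592
clock: 41.3
ee_pos: [0.4293, -0.1945, 0.0929]
orientation: [[0.002, -0.247, -0.969], [-0.001, -0.969, 0.247], [-1.0, 0.001, -0.002]]
ft_force: [-0.5, -0.2, 0.4]
opening: 0.588
t 41.3 p [ 0.4293 -0.1945  0.0929] F [-0.5 -0.2  0.4] op 0.588
[[0.002, -0.247, -0.969], [-0.001, -0.969, 0.247], [-1.0, 0.001, -0.002]] q [-32.9   1.5 118.3   0.   60.1  71.4]
[261.60274622 210.89390881] [261.44155205 147.26797608] [261.31444189 266.2643048 ]
```

View pics/w30.png

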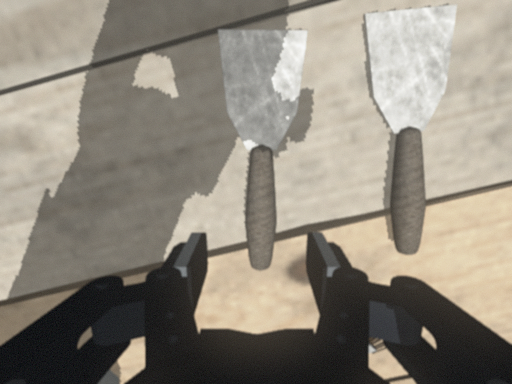

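View pics/c30.png

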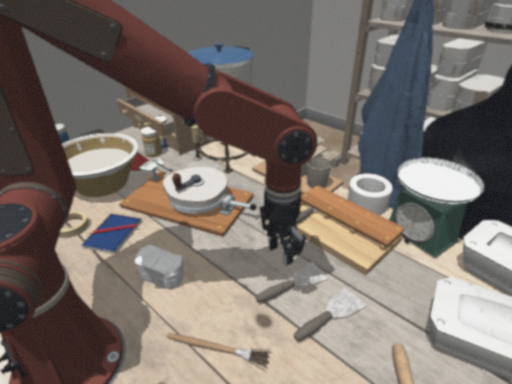

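```bash
python3 -c "
from sc import *
w=cam('wrist');k=1
F=onz(w,260.5,148,.012)[:2];B=onz(w,260.5,268.5,.012)[:2];A,C=onz(w,219,31,.005)[:2],onz(w,307.5,31,.005)[:2];m=(A+C)/2
for a,b in ((B,F),(B,m),(F,m)): d=b-a;print(np.linalg.norm(d),np.degrees(np.arctan2(d[1],d[0])))
d=(m-B)/np.linalg.norm(m-B);print(F-d*.057,m-d*.142,B+d*.052)
s=state();R=np.array(s['orientation']);print(np.degrees(np.arctan2(R[1,2],R[0,2])));T=F-d*.057;print(R.T@(np.array([T[0],T[1],-.0165])-s['ee_pos']))
"
```

```text
0.10849093251167158 -14.128822564484357
0.1955949185028925 -14.76442171410815
0.08711897464115828 -15.555954486694265
[ 0.41201867 -0.19196668] [ 0.41375294 -0.19366834] [ 0.41221068 -0.19326188]
165.6797827118854
[0.10921303 0.00182025 0.01738027]
```

```bash
python3 -m jog '[[[0.02,0.0025,0.0165],[0,0,0]],[[0.05,0.0025,0.0165],[0,0,0]],[[0.08,0.0025,0.0165],[0,0,0]],[[0.105,0.0025,0.0165],[0,0,0]],[[0.1085,0.0025,0.0165],[0,0,0]]]' 0.05 70;python3 -c "
from sc import *
st();cam('wrist','w31')"
python3 -m jog '[[[0,0,0],[0,0,0]],[[0,0,0],[0,0,0]],[[0,0,0],[0,0,0]],[[0,0,0],[0,0,0]],[[0,0,0],[0,0,0]]]' 0.0 70; python3 -m jog '[[[-0.01,0,0],[0,0,0]],[[-0.03,0,0],[0,0,0]],[[-0.05,0,0],[0,0,0]],[[-0.075,0,0],[0,0,0]],[[-0.075,0,0],[0,0,0]]]'; python3 -c "
from sc import *
st();c=cam('wrist','w32')"
```

```text
clock: 42.08
ee_pos: [0.4104, -0.1915, -0.018]
orientation: [[-0.003, -0.248, -0.969], [0.002, -0.969, 0.248], [-1.0, -0.001, 0.004]]
ft_force: [0.1, 0.3, -0.4]
opening: 0.585
t 42.08 p [ 0.4104 -0.1915 -0.018 ] F [ 0.1  0.3 -0.4] op 0.585
[[-0.003, -0.248, -0.969], [0.002, -0.969, 0.248], [-1.0, -0.001, 0.004]] q [-33.9  11.5 122.6  -0.   46.2  70.4]
clock: 42.75
ee_pos: [0.4131, -0.1933, -0.015]
orientation: [[0.002, -0.247, -0.969], [-0.002, -0.969, 0.247], [-1.0, 0.001, -0.003]]
ft_force: [-1.4, 0.4, 7.3]
opening: 0.271
clock: 43.38
ee_pos: [0.4137, -0.1936, 0.0606]
orientation: [[0.005, -0.248, -0.969], [-0.003, -0.969, 0.248], [-1.0, 0.002, -0.005]]
ft_force: [0.4, -0.7, -2.0]
opening: 0.274
t 43.38 p [ 0.4137 -0.1936  0.0606] F [ 0.4 -0.7 -2. ] op 0.274
[[0.005, -0.248, -0.969], [-0.003, -0.969, 0.248], [-1.0, 0.002, -0.005]] q [-33.9   2.6 121.3   0.   55.8  70.4]
```

View pics/w32.png

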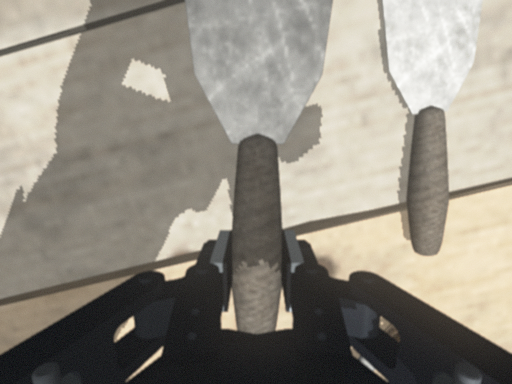

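Scraper 1 held (handle front at (258,135), about 0.5° yawed to the right, which I'll compensate). Moving to pre-insert for slot 1.

```bash
python3 -m jog '[[[0,-0.01,-0.025],[-0.04,0,0]],[[0,-0.021,-0.05],[-0.08,0,0]],[[0,-0.032,-0.076],[-0.12,0,0]],[[0,-0.043,-0.101],[-0.165,0,0]],[[0,-0.0544,-0.1264],[-0.209,0,0]]]'; python3 -m jog '[[[0.01,0,0],[0,0,0]],[[0.02,0,0],[0,0,0]],[[0.02,0,0],[0,0,0]],[[0.02,0,0],[0,0,0]],[[0.02,0,0],[0,0,0]]]'; python3 -c "
from sc import *
st();s=state();w=cam('wrist','w33');c=cam('scene','c33')
cv2.imwrite('pics/c33z.png',cv2.resize(c['im'][170:270,240:400],None,fx=5,fy=5,interpolation=cv2.INTER_CUBIC))
R=np.array(s['orientation']);print(np.degrees(np.arctan2(R[1,2],R[0,2])), R.T@(np.array([.5496,-.1722,.0155])-s['ee_pos']))
"
```

```text
clock: 44.05
ee_pos: [0.5471, -0.1702, 0.0562]
orientation: [[-0.003, -0.04, -0.999], [0.001, -0.999, 0.04], [-1.0, -0.001, 0.003]]
ft_force: [1.2, -0.4, -1.5]
opening: 0.272
clock: 44.68
ee_pos: [0.5478, -0.1713, 0.0388]
orientation: [[0.001, -0.042, -0.999], [-0.0, -0.999, 0.042], [-1.0, 0.0, -0.001]]
ft_force: [-0.2, 0.4, -0.2]
opening: 0.275
t 44.67 p [ 0.5478 -0.1713  0.0388] F [-0.2  0.4 -0.2] op 0.275
[[0.001, -0.042, -0.999], [-0.0, -0.999, 0.042], [-1.0, 0.0, -0.001]] q [-24.4  18.  105.9  -0.   56.1  68. ]
177.61385340552332 [ 0.02334199  0.00081879 -0.0018302 ]
```

View pics/c33z.png

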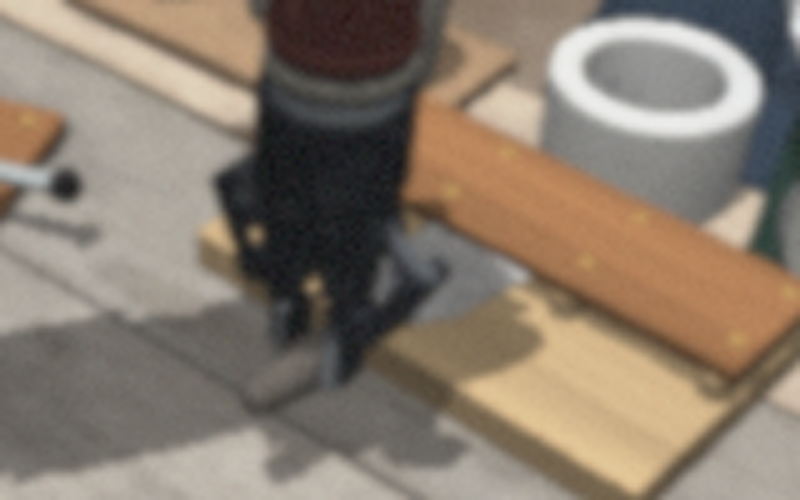

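View pics/w33.png

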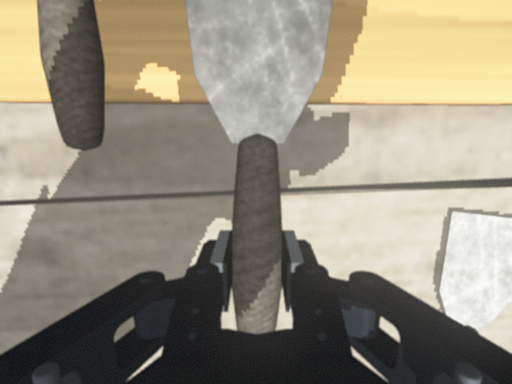

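```bash
python3 -m jog '[[[0.012,0.0008,0],[0,0,0]],[[0.0233,0.0008,0],[0,0,0]],[[0.0233,0.0008,-0.01],[0,0,0]],[[0.0233,0.0008,-0.02],[0,0,0]],[[0.0233,0.0008,-0.032],[0,0,0]]]'; python3 -c "
from sc import *
st()"; python3 -m jog '[[[0,0,-0.006],[0,0,0]],[[0,0,-0.012],[0,0,0]],[[0,0,-0.018],[0,0,0]],[[0,0,-0.024],[0,0,0]],[[0,0,-0.03],[0,0,0]]]'; python3 -c "
from sc import *
st();w=cam('wrist','w34')
"
```

```text
clock: 45.4
ee_pos: [0.5811, -0.1733, 0.0155]
orientation: [[0.001, -0.041, -0.999], [-0.0, -0.999, 0.041], [-1.0, 0.0, -0.001]]
ft_force: [0.3, 0.2, -0.8]
opening: 0.273
t 45.4 p [ 0.5811 -0.1733  0.0155] F [ 0.3  0.2 -0.8] op 0.273
[[0.001, -0.041, -0.999], [-0.0, -0.999, 0.041], [-1.0, 0.0, -0.001]] q [-23.2  23.4 101.6   0.   54.9  69.1]
clock: 46.02
ee_pos: [0.6099, -0.1744, 0.015]
orientation: [[-0.0, -0.041, -0.999], [0.0, -0.999, 0.041], [-1.0, -0.0, 0.0]]
ft_force: [-0.5, -0.3, -2.4]
opening: 0.272
t 46.02 p [ 0.6099 -0.1744  0.015 ] F [-0.5 -0.3 -2.4] op 0.272
[[-0.0, -0.041, -0.999], [0.0, -0.999, 0.041], [-1.0, -0.0, 0.0]] q [-22.3  26.3  97.5  -0.   56.2  70.1]
```

View pics/w34.png

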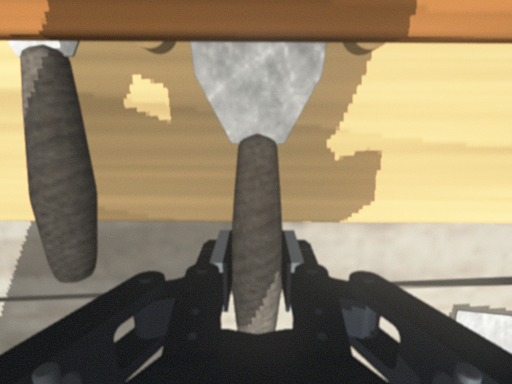

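Blade centred between the posts (posts at x≈157 and 361, blade 193–325). Pushing home.

```bash
python3 -m jog '[[[0,0.0002,-0.007],[0,0,0]],[[0,0.0002,-0.014],[0,0,0]],[[0,0.0002,-0.021],[0,0,0]],[[0,0.0002,-0.028],[0,0,0]],[[0.001,0.0002,-0.030],[0,0,0]]]'; python3 -c "
from sc import *
st()"; python3 -m jog '[[[0.001,0,-0.002],[0,0,0]],[[0.002,0,-0.004],[0,0,0]],[[0.002,0,-0.006],[0,0,0]],[[0.002,0,-0.008],[0,0,0]],[[0.002,0,-0.008],[0,0,0]]]'; python3 -c "
from sc import *
st();w=cam('wrist','w35')
"
```

```text
clock: 46.7
ee_pos: [0.6404, -0.1759, 0.0142]
orientation: [[0.001, -0.041, -0.999], [-0.0, -0.999, 0.041], [-1.0, 0.0, -0.001]]
ft_force: [0.0, -0.4, -2.0]
opening: 0.277
t 46.7 p [ 0.6404 -0.1759  0.0142] F [ 0.  -0.4 -2. ] op 0.277
[[0.001, -0.041, -0.999], [-0.0, -0.999, 0.041], [-1.0, 0.0, -0.001]] q [-21.4  29.3  93.1  -0.   57.5  70.9]
clock: 47.32
ee_pos: [0.6464, -0.1763, 0.0131]
orientation: [[-0.003, -0.041, -0.999], [0.0, -0.999, 0.041], [-1.0, 0.0, 0.003]]
ft_force: [-6.4, 0.5, 5.8]
opening: 0.272
t 47.33 p [ 0.6464 -0.1763  0.0131] F [-6.4  0.5  5.8] op 0.272
[[-0.003, -0.041, -0.999], [0.0, -0.999, 0.041], [-1.0, 0.0, 0.003]] q [-21.2  30.1  92.1  -0.1  58.   71.2]
```

View pics/w35.png

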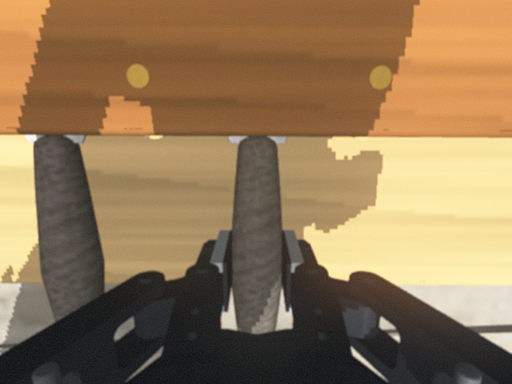

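```bash
python3 -m jog '[[[0,0,-0.002],[0,0,0]],[[0,0,-0.004],[0,0,0]],[[0,0,-0.004],[0,0,0]],[[0,0,-0.004],[0,0,0]],[[0,0,-0.004],[0,0,0]]]'; python3 -c "
from sc import *
st()"; python3 -m jog '[[[0,0,0],[0,0,0]],[[0,0,0],[0,0,0]],[[-0.02,0,0],[0,0,0]],[[-0.07,0,0],[0,0,0]],[[-0.13,0,0],[0,0,0]]]' 0.05; python3 -c "
from sc import *
st();w=cam('wrist','w36');c=cam('scene','c36');s=cam('side','s36')
"
```

```text
clock: 48.0
ee_pos: [0.6465, -0.1763, 0.013]
orientation: [[-0.012, -0.04, -0.999], [0.001, -0.999, 0.04], [-1.0, -0.001, 0.012]]
ft_force: [-14.9, 0.1, 14.0]
opening: 0.277
t 48.0 p [ 0.6465 -0.1763  0.013 ] F [-14.9   0.1  14. ] op 0.277
[[-0.012, -0.04, -0.999], [0.001, -0.999, 0.04], [-1.0, -0.001, 0.012]] q [-21.2  30.4  91.6  -0.2  58.7  71.3]
clock: 48.62
ee_pos: [0.6512, -0.1759, 0.1433]
orientation: [[-0.001, -0.041, -0.999], [0.001, -0.999, 0.041], [-1.0, -0.001, 0.001]]
ft_force: [0.4, -0.2, 0.6]
opening: 0.582
t 48.62 p [ 0.6512 -0.1759  0.1433] F [ 0.4 -0.2  0.6] op 0.582
[[-0.001, -0.041, -0.999], [0.001, -0.999, 0.041], [-1.0, -0.001, 0.001]] q [-21.1  21.7  88.2   0.   70.2  71.3]
```

View pics/w36.png

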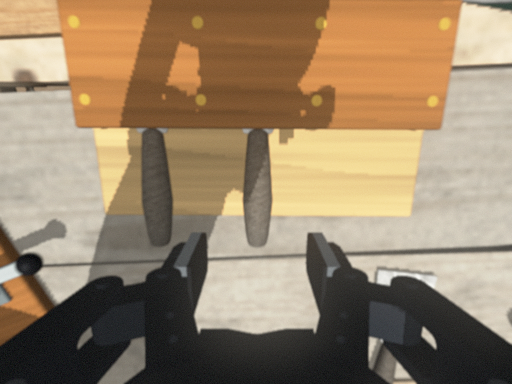

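View pics/c36.png

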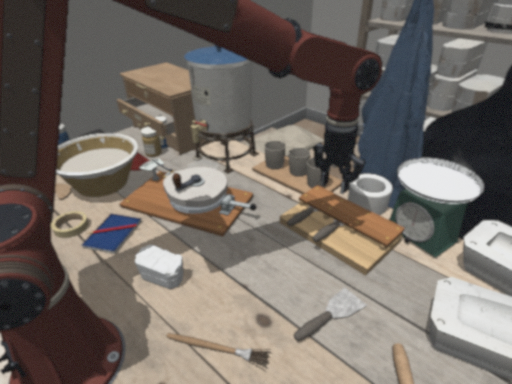

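Both scrapers are home side by side in the wrist view (handles at (157,185) and (258,185), fronts at the roof line). Now scraper 2.

```bash
python3 -m jog '[[[0,0.03,0.046],[0.026,0,0]],[[0,0.06,0.093],[0.052,0,0]],[[0,0.09,0.14],[0.078,0,0]],[[0,0.12,0.186],[0.104,0,0]],[[0,0.1487,0.233],[0.131,0,0]]]'; python3 -m jog '[[[0.02,0,0],[0,0,0]],[[0.04,0,0],[0,0,0]],[[0.05,0,0],[0,0,0]],[[0.05,0,0],[0,0,0]],[[0.05,0,0],[0,0,0]]]'; python3 -c "
from sc import *
st();s=state();w=cam('wrist','w37');print(proj(w,[.4514,-.3241,.013]),proj(w,[.344,-.3053,.013]))
"
```

```text
clock: 49.4
ee_pos: [0.4109, -0.3156, 0.1416]
orientation: [[-0.0, -0.172, -0.985], [0.0, -0.985, 0.172], [-1.0, -0.0, 0.0]]
ft_force: [-0.4, -0.7, 0.2]
opening: 0.586
clock: 50.02
ee_pos: [0.4133, -0.3155, 0.0927]
orientation: [[0.001, -0.171, -0.985], [-0.001, -0.985, 0.171], [-1.0, 0.001, -0.001]]
ft_force: [-0.9, -0.7, 1.1]
opening: 0.587
t 50.02 p [ 0.4133 -0.3155  0.0927] F [-0.9 -0.7  1.1] op 0.587
[[0.001, -0.171, -0.985], [-0.001, -0.985, 0.171], [-1.0, 0.001, -0.001]] q [-45.1   7.4 111.9  -0.   60.6  54.7]
[259.96534499 148.99336564] [259.42839903 270.31124218]
```

View pics/w37.png

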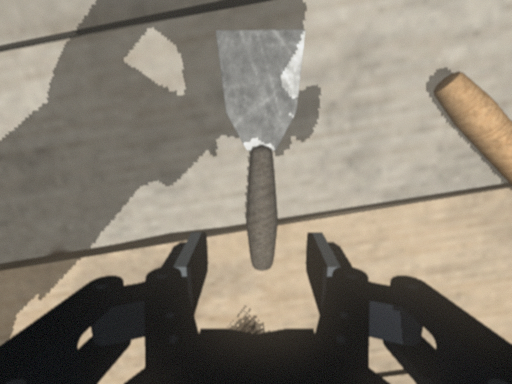

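```bash
python3 -c "
from sc import *
w=cam('wrist')
F=onz(w,260.5,147,.012)[:2];B=onz(w,262,269,.012)[:2];A,C=onz(w,218,31,.005)[:2],onz(w,305,31,.005)[:2];m=(A+C)/2
for a,b in ((B,F),(B,m),(F,m)): d=b-a;print(np.linalg.norm(d),np.degrees(np.arctan2(d[1],d[0])))
d=(m-B)/np.linalg.norm(m-B);print(F-d*.057,m-d*.142,B+d*.052,'brush',onz(w,245,312,.01))
s=state();R=np.array(s['orientation']);print(np.degrees(np.arctan2(R[1,2],R[0,2])));T=(F-d*.057+B+d*.052)/2;print(T,R.T@(np.array([T[0],T[1],-.0165])-s['ee_pos']),R.T@(onz(w,245,312,.01)-s['ee_pos']))
"
```

```text
0.1098628043453935 -8.940428406613488
0.19614966698832 -9.5010720974572
0.08629881789244523 -10.214807229783522
[ 0.39670141 -0.3155575 ] [ 0.39779836 -0.31683104] [ 0.39567819 -0.3164762 ] brush [ 0.30106363 -0.28419826  0.01      ]
170.15961527363368
[ 0.3961898  -0.31601685] [0.10946155 0.00316008 0.01709138] [ 0.08280475 -0.01190617  0.11621799]
```

```bash
python3 -m jog '[[[0.02,0.003,0.017],[0,0,0]],[[0.05,0.003,0.017],[0,0,0]],[[0.08,0.003,0.017],[0,0,0]],[[0.105,0.003,0.017],[0,0,0]],[[0.1085,0.003,0.017],[0,0,0]]]' 0.05 70;python3 -c "
from sc import *
st();cam('wrist','w38')"
python3 -m jog '[[[0,0,0],[0,0,0]],[[0,0,0],[0,0,0]],[[0,0,0],[0,0,0]],[[0,0,0],[0,0,0]],[[0,0,0],[0,0,0]]]' 0.0 70; python3 -m jog '[[[-0.01,0,0],[0,0,0]],[[-0.03,0,0],[0,0,0]],[[-0.05,0,0],[0,0,0]],[[-0.075,0,0],[0,0,0]],[[-0.075,0,0],[0,0,0]]]'; python3 -c "
from sc import *
st();c=cam('wrist','w39')"
```

```text
clock: 50.75
ee_pos: [0.3945, -0.3142, -0.0177]
orientation: [[-0.002, -0.171, -0.985], [0.002, -0.985, 0.171], [-1.0, -0.002, 0.003]]
ft_force: [0.4, 0.1, 0.0]
opening: 0.588
t 50.75 p [ 0.3945 -0.3142 -0.0177] F [0.4 0.1 0. ] op 0.588
[[-0.002, -0.171, -0.985], [0.002, -0.985, 0.171], [-1.0, -0.002, 0.003]] q [-46.5  16.7 115.8   0.   47.7  53.3]
clock: 51.42
ee_pos: [0.3966, -0.3164, -0.0147]
orientation: [[0.002, -0.171, -0.985], [-0.002, -0.985, 0.171], [-1.0, 0.002, -0.002]]
ft_force: [-0.7, 1.4, 6.3]
opening: 0.276
clock: 52.05
ee_pos: [0.397, -0.3169, 0.061]
orientation: [[0.004, -0.171, -0.985], [-0.004, -0.985, 0.171], [-1.0, 0.003, -0.005]]
ft_force: [-0.3, 0.2, -1.6]
opening: 0.275
t 52.05 p [ 0.397  -0.3169  0.061 ] F [-0.3  0.2 -1.6] op 0.275
[[0.004, -0.171, -0.985], [-0.004, -0.985, 0.171], [-1.0, 0.003, -0.005]] q [-46.5   8.7 114.6  -0.   56.4  53.3]
```

View pics/w39.png

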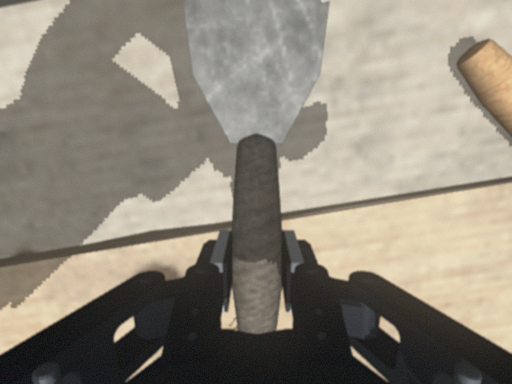

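```bash
python3 -m jog '[[[0,-0.015,-0.027],[-0.025,0,0]],[[0,-0.031,-0.055],[-0.05,0,0]],[[0,-0.046,-0.082],[-0.075,0,0]],[[0,-0.062,-0.11],[-0.1,0,0]],[[0,-0.0773,-0.1369],[-0.125,0,0]]]'; python3 -m jog '[[[0.01,0,0],[0,0,0]],[[0.02,0,0],[0,0,0]],[[0.02,0,0],[0,0,0]],[[0.02,0,0],[0,0,0]],[[0.02,0,0],[0,0,0]]]'; python3 -c "
from sc import *
st();s=state();w=cam('wrist','w40');c=cam('scene','c40')
R=np.array(s['orientation']);print(np.degrees(np.arctan2(R[1,2],R[0,2])), R.T@(np.array([.5451,-.2641,.0155])-s['ee_pos']))
"
```

```text
clock: 52.72
ee_pos: [0.5432, -0.2614, 0.0565]
orientation: [[-0.003, -0.046, -0.999], [0.002, -0.999, 0.046], [-1.0, -0.002, 0.003]]
ft_force: [0.0, -0.8, -1.1]
opening: 0.276
clock: 53.35
ee_pos: [0.5435, -0.2631, 0.0391]
orientation: [[0.001, -0.048, -0.999], [-0.001, -0.999, 0.048], [-1.0, 0.0, -0.001]]
ft_force: [-0.8, 0.8, -1.5]
opening: 0.275
t 53.35 p [ 0.5435 -0.2631  0.0391] F [-0.8  0.8 -1.5] op 0.275
[[0.001, -0.048, -0.999], [-0.001, -0.999, 0.048], [-1.0, 0.0, -0.001]] q [-32.5  21.1 101.6  -0.   57.2  60.3]
177.25440684577475 [ 0.02355263  0.00089444 -0.00164062]
```

View pics/w40.png

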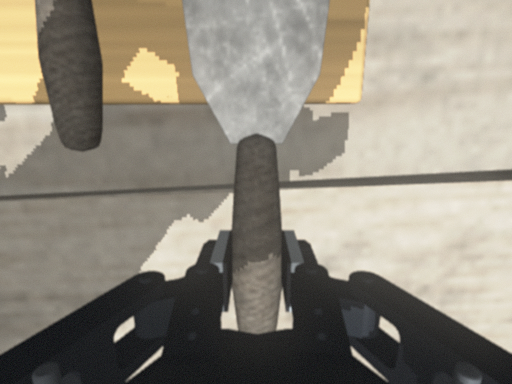

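Aligned as before (ledge edge level, held straight). Descending and inserting into slot 2.

```bash
python3 -m jog '[[[0.012,0.0009,0],[0,0,0]],[[0.0235,0.0009,0],[0,0,0]],[[0.0235,0.0009,-0.01],[0,0,0]],[[0.0235,0.0009,-0.02],[0,0,0]],[[0.0235,0.0009,-0.032],[0,0,0]]]'; python3 -c "
from sc import *
st()"; python3 -m jog '[[[0,0,-0.006],[0,0,0]],[[0,0,-0.012],[0,0,0]],[[0,0,-0.018],[0,0,0]],[[0,0,-0.024],[0,0,0]],[[0,0,-0.03],[0,0,0]]]'; python3 -c "
from sc import *
st();w=cam('wrist','w41')
"
```

```text
clock: 54.08
ee_pos: [0.5769, -0.2653, 0.0155]
orientation: [[0.001, -0.047, -0.999], [-0.001, -0.999, 0.047], [-1.0, 0.001, -0.001]]
ft_force: [0.5, -0.2, -0.7]
opening: 0.274
t 54.08 p [ 0.5769 -0.2653  0.0155] F [ 0.5 -0.2 -0.7] op 0.274
[[0.001, -0.047, -0.999], [-0.001, -0.999, 0.047], [-1.0, 0.001, -0.001]] q [-31.   26.2  97.5   0.   56.2  61.7]
clock: 54.7
ee_pos: [0.6057, -0.2664, 0.0151]
orientation: [[-0.0, -0.047, -0.999], [0.0, -0.999, 0.047], [-1.0, -0.0, 0.0]]
ft_force: [0.2, -0.4, -2.3]
opening: 0.275
t 54.7 p [ 0.6057 -0.2664  0.0151] F [ 0.2 -0.4 -2.3] op 0.275
[[-0.0, -0.047, -0.999], [0.0, -0.999, 0.047], [-1.0, -0.0, 0.0]] q [-29.8  29.   93.5  -0.   57.6  62.9]
```

View pics/w41.png

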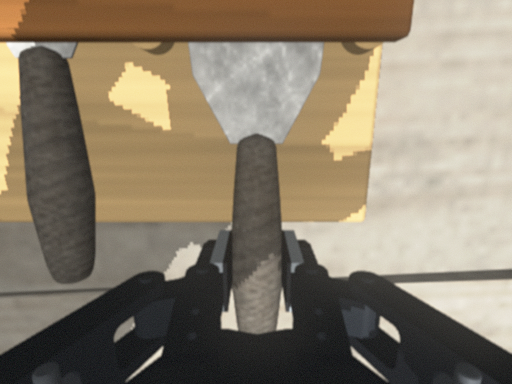

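```bash
python3 -m jog '[[[0,0.0004,-0.007],[0,0,0]],[[0,0.0004,-0.014],[0,0,0]],[[0,0.0004,-0.021],[0,0,0]],[[0,0.0004,-0.028],[0,0,0]],[[0.001,0.0004,-0.030],[0,0,0]]]'; python3 -c "
from sc import *
st()"; python3 -m jog '[[[0.001,0,-0.002],[0,0,0]],[[0.002,0,-0.004],[0,0,0]],[[0.002,0,-0.007],[0,0,0]],[[0.002,0,-0.010],[0,0,0]],[[0.002,0,-0.012],[0,0,0]]]'; python3 -c "
from sc import *
st();w=cam('wrist','w42')
"
```

```text
clock: 55.38
ee_pos: [0.6361, -0.2683, 0.0142]
orientation: [[0.001, -0.047, -0.999], [-0.0, -0.999, 0.047], [-1.0, 0.0, -0.001]]
ft_force: [-0.1, 0.3, -1.4]
opening: 0.277
t 55.38 p [ 0.6361 -0.2683  0.0142] F [-0.1  0.3 -1.4] op 0.277
[[0.001, -0.047, -0.999], [-0.0, -0.999, 0.047], [-1.0, 0.0, -0.001]] q [-28.7  31.9  89.1  -0.   58.9  64. ]
clock: 56.0
ee_pos: [0.6422, -0.2689, 0.0134]
orientation: [[-0.013, -0.046, -0.999], [0.002, -0.999, 0.046], [-1.0, -0.001, 0.013]]
ft_force: [-17.6, 1.3, 14.6]
opening: 0.273
t 56.0 p [ 0.6422 -0.2689  0.0134] F [-17.6   1.3  14.6] op 0.273
[[-0.013, -0.046, -0.999], [0.002, -0.999, 0.046], [-1.0, -0.001, 0.013]] q [-28.4  33.   87.5  -0.3  60.1  64.4]
```

View pics/w42.png

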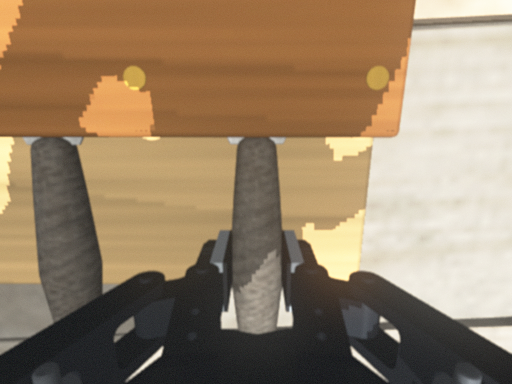

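Home at 17.6 N. Releasing, rising and backing off to check everything.

```bash
python3 -m jog '[[[0,0,0.001],[0,0,0]],[[0,0,0.001],[0,0,0]],[[-0.02,0,0.001],[0,0,0]],[[-0.07,0,0.001],[0,0,0]],[[-0.13,0,0.001],[0,0,0]]]' 0.05; python3 -m jog '[[[-0.02,-0.03,0],[0,0,0]],[[-0.05,-0.06,0],[0,0,0]],[[-0.08,-0.09,0],[0,0,0]],[[-0.11,-0.09,0],[0,0,0]],[[-0.11,-0.09,0],[0,0,0]]]'; python3 -c "
from g import *
st();w=cam('wrist','w43');c=cam('scene','c43');s=cam('side','s43');print(needle('n43'))
cv2.imwrite('pics/w43z.png',cv2.resize(w['im'][20:260,60:420],None,fx=2.2,fy=2.2,interpolation=cv2.INTER_CUBIC))
cv2.imwrite('pics/c43z.png',cv2.resize(c['im'][130:290,110:420],None,fx=2.55,fy=2.55,interpolation=cv2.INTER_CUBIC))"
```

```text
clock: 56.68
ee_pos: [0.6459, -0.2683, 0.1432]
orientation: [[-0.001, -0.047, -0.999], [0.001, -0.999, 0.047], [-1.0, -0.001, 0.001]]
ft_force: [0.4, -1.3, 0.9]
opening: 0.587
clock: 57.3
ee_pos: [0.6533, -0.1791, 0.2578]
orientation: [[0.009, -0.046, -0.999], [-0.004, -0.999, 0.046], [-1.0, 0.003, -0.009]]
ft_force: [1.1, 0.5, -0.4]
opening: 0.584
t 57.3 p [ 0.6533 -0.1791  0.2578] F [ 1.1  0.5 -0.4] op 0.584
[[0.009, -0.046, -0.999], [-0.004, -0.999, 0.046], [-1.0, 0.003, -0.009]] q [-21.3  16.5  82.4   0.   80.6  71.4]
(0.3973, 0.011, 12)
```

View pics/w43z.png

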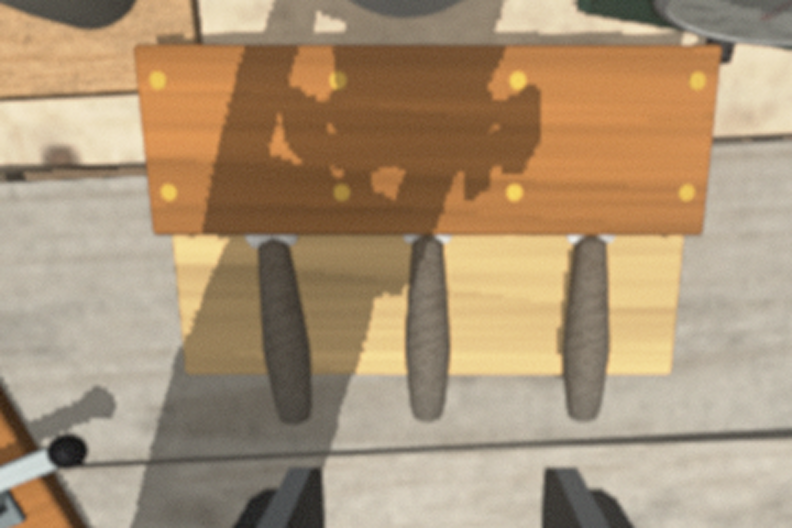

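View pics/c43z.png

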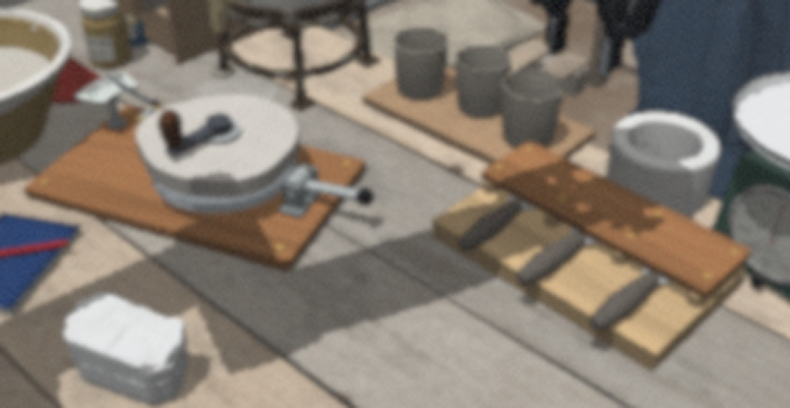

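View pics/n43.png

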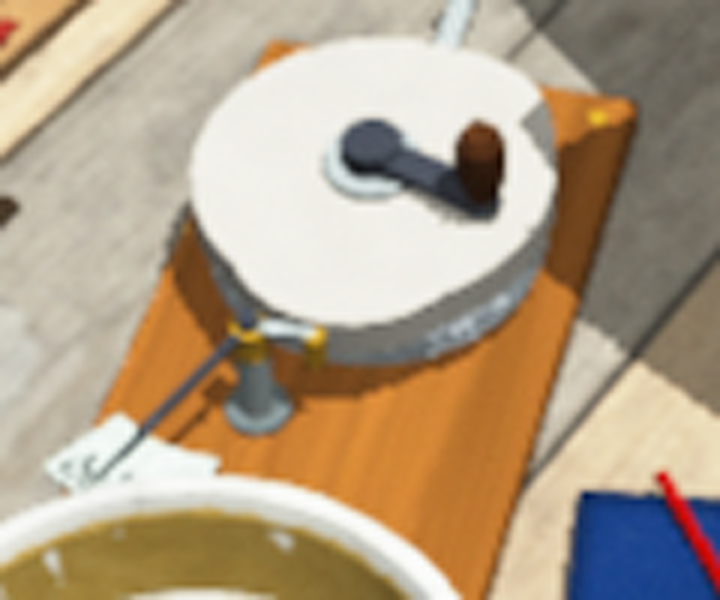

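All three sit in their slots, and the brake and needle are unchanged. Scraper 0 looks slightly skewed, so I'll measure all three in the block frame.

```bash
python3 -c "
from g import *
w=cam('wrist','w44');st()
im=w['im'];cv2.imwrite('pics/w44z.png',cv2.resize(im[20:260,60:420],None,fx=2.2,fy=2.2,interpolation=cv2.INTER_CUBIC))
y=np.radians(-2.8);bx=np.array([np.cos(y),np.sin(y)]);by=np.array([-bx[1],bx[0]]);M=np.array([.7269,-.1808])-.0235*bx
f=lambda u,v,z:(lambda p:np.round([(p-M)@bx*1e3,(p-M)@by*1e3],1))(onz(w,60+u/2.2,20+v/2.2,z)[:2])
for n,a,b in (('s0',(274,243),(295,420)),('s1',(428,240),(427,418)),('s2',(592,240),(584,418))):
  print(n,'front',f(*a,.043),'butt',f(*b,.040))
print('roof edge',f(155,234,.054),f(702,234,.054),'screws',f(168,192,.054),f(687,192,.054))"
```

```text
t 57.55 p [ 0.6494 -0.1789  0.2497] F [ 0.4 -0.3 -1.1] op 0.585
[[-0.003, -0.048, -0.999], [0.001, -0.999, 0.048], [-1.0, -0.001, 0.003]] q [-21.4  16.8  82.8  -0.   80.6  71.4]
s0 front [-8.8 85.9] butt [-112.3   80.7]
s1 front [-7.1  1.4] butt [-110.9    2.2]
s2 front [ -7.1 -88.3] butt [-110.8  -91.1]
roof edge [ -3.5 146.2] [  -3.2 -143.8] screws [ 18. 137.] [  18.2 -133.7]
```

View pics/w44z.png

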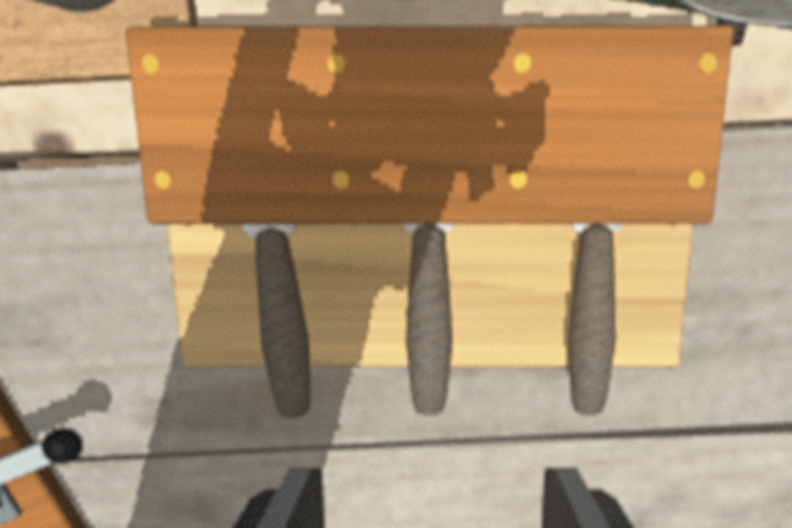

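```bash
python3 -c "
from g import *
w=cam('wrist','w45');im=w['im'];print(np.abs(im.astype(int)-cv2.imread('pics/w44.png')).mean())
y=np.radians(-2.8);bx=np.array([np.cos(y),np.sin(y)]);by=np.array([-bx[1],bx[0]]);M=np.array([.7269,-.1808])-.0235*bx
f=lambda u,v,z:(lambda p:np.round([(p-M)@bx*1e3,(p-M)@by*1e3],1))(onz(w,60+u/2.2,20+v/2.2,z)[:2])
for n,a,b in (('s0',(271,229),(293,415)),('s1',(429,226.5),(429,413)),('s2',(597,226.5),(590,413))):
  print(n,'front',f(*a,.043),'butt',f(*b,.040))
print('roof edge',f(148,222,.054),f(713,222,.054),'screws',f(162,180,.054),f(697,180,.054))"
```

```text
2.618952433268229
s0 front [-1.5 87. ] butt [-109.3   81.7]
s1 front [-0.2  0.9] butt [-107.9    1. ]
s2 front [ -0.1 -90.5] butt [-107.8  -94.4]
roof edge [  2.5 149.1] [   2.8 -148.8] screws [ 23.7 139.4] [  23.9 -138. ]
```

Scraper 1 and 2 are home. Scraper 0 is about 3° skewed and about 1.3 mm shallower, so I'll regrasp it, straighten it and push again.

```bash
python3 -m jog '[[[0.03,-0.04,0.002],[0,0,0]],[[0.06,-0.086,0.004],[0,0,0]],[[0.11,-0.0864,0.004],[0,0,0]],[[0.15,-0.0864,0.004],[0,0,0]],[[0.15,-0.0864,0.004],[0,0,0]]]' 0.055 70; python3 -c "
from g import *
w=cam('wrist','w46');st();print(totool(np.array([.6492,-.0924,.0135])-state()['ee_pos']),proj(w,[.6492,-.0924,.0415]))"
```

```text
clock: 58.22
ee_pos: [0.6459, -0.0913, 0.0959]
orientation: [[-0.012, -0.047, -0.999], [0.003, -0.999, 0.047], [-1.0, -0.002, 0.012]]
ft_force: [0.2, -0.1, 0.8]
opening: 0.642
t 58.27 p [ 0.6486 -0.092   0.0994] F [0.9 0.2 0.4] op 0.646
[[-0.006, -0.048, -0.999], [0.001, -0.999, 0.048], [-1.0, -0.001, 0.006]] q [-14.2  22.3  92.5   0.   65.5  78.5]
[ 0.08585865  0.00043734 -0.00114686] [258.89194567 199.62018775]
```

View pics/w46.png

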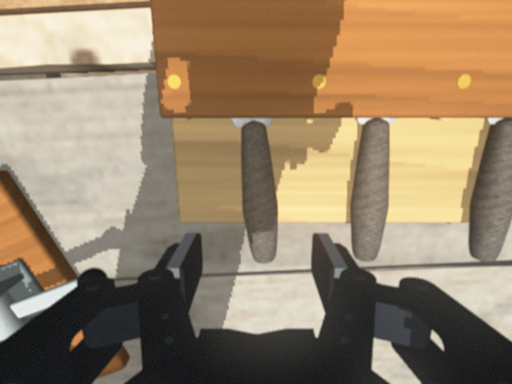

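```bash
python3 -m jog '[[[0.03,0,0],[0,0,0]],[[0.06,0,0],[0,0,0]],[[0.083,0,0],[0,0,0]],[[0.086,0,0],[0,0,0]],[[0.086,0,0],[0,0,0]]]' 0.05 40; python3 -c "
from g import *
st()"; python3 -m jog '[[[0,0,0],[0,0,0]],[[0,0,0],[0,0,0]],[[0,0,0],[0,0,0]],[[0,0,0],[0,0,0]],[[0,0,0],[0,0,0]]]' 0.0 40; python3 -c "
from g import *
w=cam('wrist','w47');st();print(totool(np.array([.6525,-.085,.0135])-state()['ee_pos']))"
```

```text
clock: 58.9
ee_pos: [0.6517, -0.0927, 0.0172]
orientation: [[0.002, -0.047, -0.999], [-0.0, -0.999, 0.047], [-1.0, 0.0, -0.002]]
ft_force: [-1.0, -0.1, 0.2]
opening: 0.584
t 58.9 p [ 0.6517 -0.0927  0.0172] F [-1.  -0.1  0.2] op 0.584
[[0.002, -0.047, -0.999], [-0.0, -0.999, 0.047], [-1.0, 0.0, -0.002]] q [-14.2  28.4  94.    0.   57.4  78.5]
clock: 59.52
ee_pos: [0.6523, -0.0924, 0.018]
orientation: [[0.003, -0.047, -0.999], [-0.001, -0.999, 0.047], [-1.0, 0.0, -0.003]]
ft_force: [-0.1, 1.9, 5.5]
opening: 0.289
t 59.58 p [ 0.6523 -0.0924  0.018 ] F [0.1 1.1 5.3] op 0.284
[[0.003, -0.047, -0.999], [-0.001, -0.999, 0.047], [-1.0, 0.0, -0.003]] q [-14.2  28.4  94.    0.   57.4  78.5]
[ 0.00449928 -0.00738008  0.00012329]
```

View pics/w47.png

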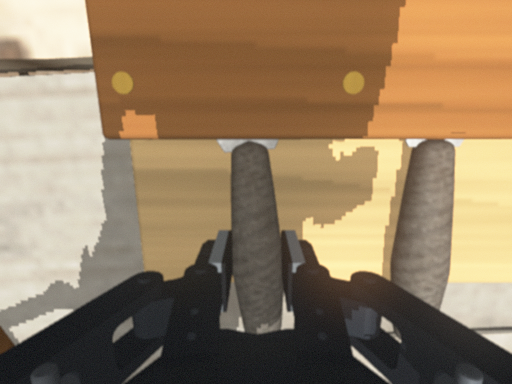

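```bash
python3 -m jog '[[[0.001,-0.0019,0.0],[0.014,0,0]],[[0.002,-0.0038,0],[0.028,0,0]],[[0.003,-0.0057,0],[0.042,0,0]],[[0.003,-0.0074,0],[0.055,0,0]],[[0.003,-0.0074,0],[0.055,0,0]]]'; python3 -c "
from g import *
st()"; python3 -m jog '[[[0,0,-0.002],[0,0,0]],[[0.0,0,-0.004],[0,0,0]],[[0,0,-0.005],[0,0,0]],[[0,0,-0.005],[0,0,0]],[[0,0,-0.005],[0,0,0]]]'; python3 -c "
from g import *
w=cam('wrist','w48');st()"
```

```text
clock: 60.2
ee_pos: [0.6539, -0.0886, 0.0179]
orientation: [[0.005, -0.101, -0.995], [-0.006, -0.995, 0.101], [-1.0, 0.006, -0.006]]
ft_force: [-3.3, -4.6, 13.0]
opening: 0.288
t 60.2 p [ 0.6539 -0.0886  0.0179] F [-3.3 -4.6 13. ] op 0.288
[[0.005, -0.101, -0.995], [-0.006, -0.995, 0.101], [-1.0, 0.006, -0.006]] q [-13.7  28.4  94.   -0.3  57.2  82.3]
clock: 60.82
ee_pos: [0.6538, -0.0886, 0.0178]
orientation: [[-0.007, -0.1, -0.995], [-0.005, -0.995, 0.1], [-1.0, 0.005, 0.006]]
ft_force: [-14.4, -4.2, 23.5]
opening: 0.288
t 60.88 p [ 0.6538 -0.0886  0.0178] F [-15.4  -4.2  23.6] op 0.29
[[-0.007, -0.1, -0.995], [-0.005, -0.995, 0.1], [-1.0, 0.005, 0.006]] q [-13.6  28.8  93.4  -0.4  58.1  82.4]
```

View pics/w48.png

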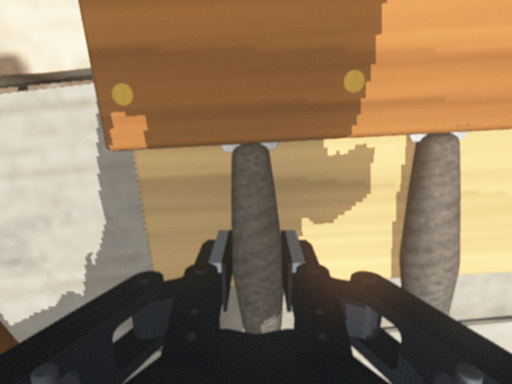

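Handle now parallel to the slot (both lean 3° in the rotated view) and pressed at 15 N. Relaxing the loads before opening.

```bash
python3 -m jog '[[[-0.002,0.001,0.002],[0,0,0]],[[-0.003,0.002,0.0035],[0,0,0]],[[-0.003,0.002,0.0035],[0,0,0]],[[-0.003,0.002,0.0035],[0,0,0]],[[-0.003,0.002,0.0035],[0,0,0]]]'; python3 -m jog '[[[0,0,0],[0,0,0]],[[0,0,0],[0,0,0]],[[-0.02,0,0],[0,0,0]],[[-0.07,0,0],[0,0,0]],[[-0.13,0,0],[0,0,0]]]' 0.05; python3 -m jog '[[[-0.03,0.03,0],[0,0,0]],[[-0.06,0.06,0],[0,0,0]],[[-0.1,0.08,0],[-0.055,0,0]],[[-0.1,0.08,0],[-0.055,0,0]],[[-0.1,0.08,0],[-0.055,0,0]]]'; python3 -c "
from g import *
st();w=cam('wrist','w49');c=cam('scene','c49');print(needle(),needle())
im=w['im'];cv2.imwrite('pics/w49z.png',cv2.resize(im[20:260,60:420],None,fx=2.2,fy=2.2,interpolation=cv2.INTER_CUBIC))
w=cam('wrist','w50');np.savez('w50.npz',**w);cv2.imwrite('pics/w50z.png',cv2.resize(w['im'][20:260,60:420],None,fx=2.2,fy=2.2,interpolation=cv2.INTER_CUBIC))"
```

```text
clock: 61.5
ee_pos: [0.6539, -0.0884, 0.018]
orientation: [[0.003, -0.102, -0.995], [-0.002, -0.995, 0.102], [-1.0, 0.002, -0.003]]
ft_force: [-0.4, -2.3, 7.7]
opening: 0.287
clock: 62.12
ee_pos: [0.6511, -0.0867, 0.1467]
orientation: [[-0.003, -0.102, -0.995], [0.001, -0.995, 0.102], [-1.0, -0.001, 0.003]]
ft_force: [0.6, -0.7, 0.3]
opening: 0.586
clock: 62.75
ee_pos: [0.6438, -0.1662, 0.2462]
orientation: [[-0.0, -0.048, -0.999], [0.0, -0.999, 0.048], [-1.0, -0.0, 0.0]]
ft_force: [-0.4, 0.2, -1.2]
opening: 0.586
t 62.75 p [ 0.6438 -0.1662  0.2462] F [-0.4  0.2 -1.2] op 0.586
[[-0.0, -0.048, -0.999], [0.0, -0.999, 0.048], [-1.0, -0.0, 0.0]] q [-20.5  15.8  84.5   0.   79.7  72.2]
(0.3976, 0.011, 12) (0.3976, 0.011, 12)
```

View pics/w50z.png

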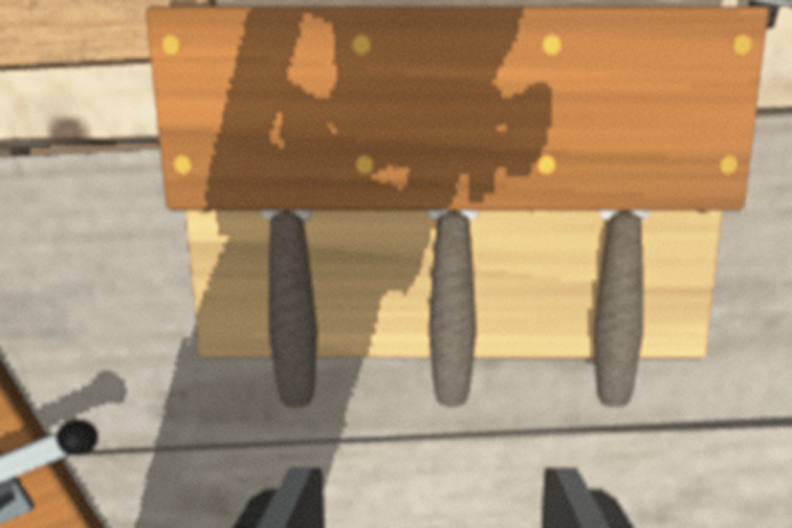

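View pics/c49.png

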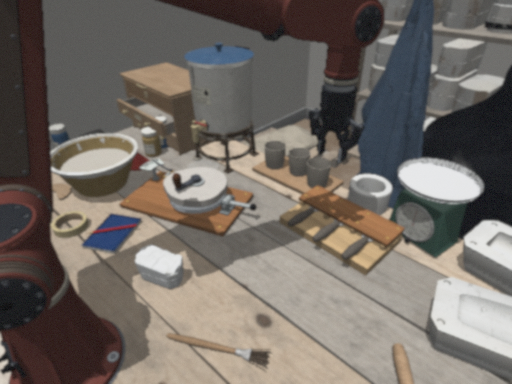

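All three handles are now flush at the roof line (row 212) and parallel. One last comparison of the lever ball against the starting picture.

```bash
python3 -c "
from g import *
for f in ('scene0','c49','c11' if 0 else 'c43'):
  g=255-cv2.GaussianBlur(cv2.imread('pics/%s.png'%f,0),(0,0),0.7).astype(float)[200:214,247:260]
  d=np.clip(g-190,0,None);v,u=np.mgrid[200:214,247:260];print(f,(u*d).sum()/d.sum(),(v*d).sum()/d.sum(),d.sum())
print(needle('n50'));st()"
```

```text
scene0 252.63498098859316 205.83269961977186 263.0
c49 252.67757009345794 206.8177570093458 214.0
c43 252.6933962264151 206.76415094339623 212.0
(0.3975, 0.011, 12)
t 63.05 p [ 0.6436 -0.1658  0.2445] F [ 0.2 -0.  -0.8] op 0.584
[[-0.002, -0.046, -0.999], [0.001, -0.999, 0.046], [-1.0, -0.001, 0.002]] q [-20.5  15.9  84.5   0.   79.7  72.2]
```

The ball is at least as low as at the start, so the brake is fully on. Handing in.

```bash
python3 -c "
from rig import close_job
print(close_job())"
```

```text
the job is handed in; nothing more can be done
None
```

The job is done and handed in at about 63 s of the 192 s allowed. The disc's high spot is locked at the gauge and all three scrapers are in the block.

- **Brake and wheel:** I lifted the lever to its stop and turned the wheel by the knob through more than one full turn, at about 1.3 rad/s. Only two swellings showed: the lesser at about 0.2 and the high spot at about 0.38 on the gauge. I stopped at the high spot and pressed the lever down until the ball slid in the grip at about 12 N. I never touched the gauge.
- **Scrapers:** Each of the three is in its own slot, blade first, and was pushed against the roof with 15–18 N. Scraper 0 had come out about 3° skewed and 1.3 mm shallow, so I gripped it again, straightened it and pushed it home at 15 N.
- **Last checks:** The needle still read about 0.38 above zero after everything else was done. All three handle fronts were flush with the roof, and the gripper was clear of everything.

Three checks disagreed slightly:
- **Gripper offset:** The fingertips stood about 4 cm higher than the reported tool position implied. My first grasp closed above the brake ball because of this, and I worked from measured positions after that.
- **Needle reading:** The camera reading of the needle scattered by about 0.01.
- **Brake ball:** It ended about 1 pixel lower than in the first picture. I took that as the brake being fully on.

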